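# Charge the mill feed box through the trap hopper

## Robot

A 7-joint arm with a two-finger parallel gripper is mounted at the origin on the work surface. World frame = base frame: x ahead of the robot, y to its left, z up, the work surface at z = 0. Lengths are in m, angles in rad, forces in N, time in s.
With the tool pointing down it reaches from about 0.425 to 0.925 m from the base axis. Payload 6.8 kg.
Tool frame: the origin (TCP) lies midway between the tips of the shut fingers; the grasp point (between the pads) lies 19 mm behind it (bot.grasp_offset is the distance from the TCP to the grasp point, in m); z points along the fingers, x is the direction in which the jaws open and shut, and the axes are right-handed (so a half turn about z gives the same grasp; the last joint's range is limited). The gripper opens to 85 mm and grips with 20 to 120 N. Pads are 22 mm wide; open, the fingers measure 114 mm over their backs; the gripper's body (76 mm by 85 mm) begins 54 mm behind the grasp point. The pads swing forward as they close: fully open they stand 13 mm farther back than shut.
Start: joints at [1.231, 0.477, 0.022, 1.555, -0.011, 1.109, -0.083], TCP at [0.155, -0.657, 0.231] pointing down, gripper open.
Joint ranges: [-2.96, 2.96], [-0.34, 2.1], [-1.41, 1.46], [0.24, 2.44], [-1.37, 4.51], [0.17, 1.92], [-2.96, 2.96]. Speed limits (rad/s): [2.39, 2.39, 3.14, 3.14, 3.14, 3.14, 3.14].

## Interface

Orientations are given as a unit quaternion [w, x, y, z].
In Python, from station import bot, imaging gives the robot as it stands. The module is installed in compiled form; this text tells all that it offers.
- The arm moves only by the tool apply_moves, never from a script. Its argument "increments" is a list of rows, each a list of 7 numbers: the shift along the tool's x, y, z in mm, then the turn, a rotation vector about the tool's x, y, z in degrees, then the closure, from -1 (fully open) to 1 (shut). In form: [[dx, dy, dz, rx, ry, rz, grip], ...]. A call has exactly 8 rows; each row shifts and turns the pose as measured when the row begins, along the tool's axes as they then stand; what a row does not reach is not made up. A row lasts 1/8 s, in which the tool goes at most 62.5 mm and 10.7 degrees, less where a joint would pass 70% of its speed; a pose out of reach is approached as far as the arm can. A call with a gripper value outside its range is refused whole. The fingers move at their own pace and stop on an object; "grip_force" is the grip in N (left out, the last holds). Time passes only in rows, so rows that do not move let the fingers close, or fill a call up. It gives the time, the measured TCP pose, the force and the opening at its end, in the units of the state.
- bot.get_obs(): the state, without advancing time (a new reading comes with each control period).
- imaging.read_camera(name): name is "scene" or "top" or "wrist"; returns the picture (480x640x3 uint8, red, green, blue); there is no depth.
- imaging.get_calibration(name): a dict with "K" (3x3 intrinsics, pixels), "extrinsics" (4x4, takes a point from camera to world coordinates). Camera axes: x right, y down, z forward; pixel columns grow to the right and rows downward; lengths in m; the calibration is good to about 2 mm. A picture is of the moment at which its call begins: read the wrist's pose just before it. get_calibration takes no time and is no camera call; for the wrist camera it gives the pose at the moment of the call.
- bot.hand_in(): hands the job in, once; it reports no verdict.
The state is a dict: "t": time; "q": joint angles; "joint_vel": joint speeds; "joint_torque": joint torques, N m; "eef_pos": TCP position; "tool_rot": TCP orientation; "contact_force": force on the tool from outside, world axes, zero at the start; "torque": the same for the moment, N m; "gripper_width": opening from 0.0 (shut) to 1.0 (fully open).
Only numpy, scipy, OpenCV 4.12 (cv2) and the standard library are available. Lean on these libraries where they do the work, as an engineer would, in place of code of your own. Each camera call takes 0.05 s, during which the arm holds its last target.

## Task

First drop the loose metal feed box into the shallow pocket below the hopper's chute, flat and with its tab pointing away from the hopper, and swing the locking lever fully shut over the tab. Then put every white hexagonal grinding block from the table into the hopper while its trap is still bolted, and once all are in, draw the bolt and swing the trap wide open by its ball knob so that the whole charge slides into the feed box. Finally swing the trap fully closed again and push its bolt fully home, leaving the box locked in its pocket with all the blocks in it, and leave the other things on the bench where they are.

Things in the scene. Friction and masses are not known exactly. Their poses are not given: they have to be found in the camera images.
- stand: Charging stand, fixed grey steel frame. Origin: on the table below the middle of the trap's hinge line. x = across (the narrow way), y = from the hinge side of the hopper towards chute and pocket, z up; 'stand (x, y, z)' below means this frame, mm. Base plate x -55..55, y -60..262, 8 thick; hopper on four posts at y 0..91, chute under it, then the pocket.
- pocket (a point): Centre of the pocket's floor: stand (0, 162, 8); axes as the stand's. Pocket inside x -35..35, y 99..225, rim walls up to z 20: the feed box fits with 3 mm play all round. Beside it ends the steel chute: lip at stand (0, 96, 78), clear side plates at x +-30, y 0..98, z 72..196.
- hopper_floor (a point): Centre of the hopper's floor (the closed trap), stand (0, 44, 196); axes as the stand's. Open-topped hopper: inside x -26..26, y 4..84, outside x -32..32, y -3..91, rim at z 256 (60 mm above this point).
- box_tab (a point): Middle of the top of the feed box's tab: 72 mm from the box's origin along its y, 35 mm above its underside.
- trap (a joint): Angle of the hopper's trap-door bottom, rad: 0 = closed (as it starts), 0.96 = wide open (stop). Hinged at the hopper's -y edge, its free edge swings down. An arm fixed to it sticks out past the hinge to the stand's -y, 0.262 rad below level when closed; lifting the arm's end opens, pressing it down closes. Stiff (0.3 N m, about 3 N at the knob): stays where it is left.
- trap_knob (a point): Centre of the black ball knob, 26 mm across, on the end of the trap's arm (12 mm wide), 120 mm from the hinge line, which runs along the stand's x through stand (0, 0, 192). With the trap at angle a: stand x 0, y -120 cos(a - 0.262), z 192 + 120 sin(a - 0.262), so (0, -116, 161) closed and (0, -92, 269) open. The ball can turn between the fingers.
- bolt (a joint): Travel of the sliding bolt, m: 0 = home (as it starts: its rod lies over the trap's arm and blocks it), 0.03 = fully drawn (stop), clear of the arm. Drawn towards the stand's -x; 1.5 N to move, stays where it is left. Goes home only with the trap closed.
- bolt_peg (a point): Grip point on the bolt's upright black peg, 12 mm across; peg top 11 mm above this point, bolt rod (10 mm) 25 mm below it: stand (-45, -55, 219) when home, 30 mm further to -x when drawn. The rod slides on a rail at stand x -92..-18, y -62..-48, top z 183.
- lever (a joint): Angle of the flat locking lever, rad, level about an upright pivot: 0 = shut (stop), pointing to the stand's +x across the box's tab, 3.5 mm above it; starts open at 1.3 to 1.65, pointing about to +y. Opens anticlockwise seen from above; under 2 N at the peg, stays where it is left.
- lever_pivot (a point): Pivot of the locking lever at the lever's underside, stand (-42, 240, 46.5).
- lever_peg (a point): Grip point on the lever's upright black peg, 12 mm across, 60 mm from the pivot; peg top 15 mm above this point, top of the lever bar 33 mm below it: stand (18, 240, 89.5) when shut.
- feed_box: Loose open aluminium box, about 0.3 kg. Origin: centre of its underside; x width, y length towards the tab. Outside 64 (x) by 120 (y), 55 high, walls 5; the -y end wall, 40 high, goes next to the chute. Tab at the +y end: 40 wide, 24 long, 25 to 35 mm up. Seated: origin at the pocket point, axes as the stand's. Grip across its width, 10 mm to the tab's side of the middle, clear of the hopper.
- block1: White unglazed alumina grinding block, a hexagonal prism 24 mm across flats (27.7 across corners), 20 mm high, about 40 g. Origin: centre of its underside as it starts; z along the prism; opposite flats face +-x and every 60 deg from it. Some blocks are absent in some runs.
- block2: White unglazed alumina grinding block, a hexagonal prism 24 mm across flats (27.7 across corners), 20 mm high, about 40 g. Origin: centre of its underside as it starts; z along the prism; opposite flats face +-x and every 60 deg from it. Some blocks are absent in some runs.
- block3: White unglazed alumina grinding block, a hexagonal prism 24 mm across flats (27.7 across corners), 20 mm high, about 40 g. Origin: centre of its underside as it starts; z along the prism; opposite flats face +-x and every 60 deg from it. Some blocks are absent in some runs.
- block4: White unglazed alumina grinding block, a hexagonal prism 24 mm across flats (27.7 across corners), 20 mm high, about 40 g. Origin: centre of its underside as it starts; z along the prism; opposite flats face +-x and every 60 deg from it. Some blocks are absent in some runs.
- block5: White unglazed alumina grinding block, a hexagonal prism 24 mm across flats (27.7 across corners), 20 mm high, about 40 g. Origin: centre of its underside as it starts; z along the prism; opposite flats face +-x and every 60 deg from it. Some blocks are absent in some runs.
- finial: Bystander: turned plaster finial, 48 mm across the foot, 52 mm tall. Origin: centre of its underside. Not to be disturbed.
- prop: Bystander: round fired-clay kiln prop, 34 mm across, 46 mm tall. Origin: centre of its underside. Not to be disturbed.
- bowl: Bystander: white bowl, 84 mm across, 45 mm tall. Origin: centre of its underside. Not to be disturbed.
- half_mould: Bystander: plaster half-mould, an open block 85 x 105 x 45 mm. Origin: centre of its underside. Not to be disturbed.
- rib: Bystander: flat wooden rib, 35 x 120 x 10 mm. Origin: centre of its underside. Not to be disturbed.
- spatula: Bystander: spatula lying flat. Origin: centre of its underside. Not to be disturbed.
- cup: Bystander: fired-clay cup, 70 mm across, 70 mm tall. Origin: centre of its underside. Not to be disturbed.
There are look-alikes about, which are no part of the job. Leave any pink look-alike of the feed_box alone.

How it is judged:
By the outcome, as a careful person would: the job done as asked, in the order asked, and still so for the second after the job is handed in, with the robot touching nothing.
Of block1, block2, block3, block4, block5 only 3 to 5 are there at a start; the rules pass over those that are not, and their reading is None.
At some moment in a run one of block1, block2, block3, block4, block5 may be knocked a few centimetres aside while the robot is not near it.
Once in a run the grip may slacken for a moment while it holds something.
It also fails if it takes over 210 s, if anything falls off the work surface, if the arm or the gripper's body presses on something with over 40 N, if the wrist force passes 120 N, or if a joint passes its speed limit or range.

## Working session

There is one attempt and no reset: what is moved stays moved. The work goes in short steps, Python scripts to look and compute and a tool call to move; the robot and the scene stay as the last step left them, time stands still between calls to the robot, and variables do not carry over. Pictures are saved under pics/ and viewed, and the job is handed in when it is done.

Besides the shell and the picture viewer there is one more tool, called after ">>>" as name(argument=value, ...), one argument or row to a line, values as JSON. apply_moves: Moves the arm, as the interface text tells. Its arguments: {"type":"object","properties":{"increments":{"type":"array","items":{"type":"array","items":{"type":"number"}}},"grip_force":{"type":"number"}},"required":["increments"]}

```bash
mkdir -p pics; ls; python3 - <<'E'
from station import bot, imaging
import cv2
print(bot.get_obs(), bot.grasp_offset)
for n in ("scene","top","wrist"):
    im=imaging.read_camera(n); cv2.imwrite(f"pics/{n}0.png",im[:,:,::-1])
    c=imaging.get_calibration(n); print(n,c["K"].tolist(),c["extrinsics"].round(4).tolist())
E
```

```text
pics
{'t': 0.0, 'q': array([ 1.23087204,  0.4778156 ,  0.0223384 ,  1.55645384, -0.01147682,
        1.10930572, -0.08312313]), 'joint_vel': array([-0.00070153, -0.00125382,  0.00035509, -0.00154817,  0.0007317 ,
        0.00101639, -0.00203456]), 'joint_torque': array([ 1.53350888e-04, -5.96462202e+01,  1.60814624e+00, -2.81198448e+01,
        1.24701503e-02,  9.52636474e-03, -1.77918182e-06]), 'eef_pos': array([ 0.15492575, -0.65636741,  0.2303143 ]), 'tool_rot': array([-5.11038919e-04,  7.84143495e-01, -6.20578858e-01, -7.73577861e-04]), 'contact_force': array([0.46298679, 0.67455188, 0.07723651]), 'torque': array([-0.01360491,  0.01510324, -0.00073059]), 'gripper_width': 1.0015817179069437} 0.0187
scene [[597.011794877822, 0.0, 324.03253986314957], [0.0, 597.011794877822, 244.2019350548945], [0.0, 0.0, 1.0]] [[-0.6506, 0.6035, -0.4611, 1.1009], [0.7594, 0.5075, -0.4072, 0.5077], [-0.0117, -0.615, -0.7884, 1.1488], [0.0, 0.0, 0.0, 1.0]]
top [[469.20358499332673, 0.0, 319.92533170014565], [0.0, 469.20358499332673, 247.76955278904987], [0.0, 0.0, 1.0]] [[0.0066, -0.9959, 0.0903, 0.37], [-1.0, -0.0072, -0.006, 0.0019], [0.0066, -0.0903, -0.9959, 1.4353], [0.0, 0.0, 0.0, 1.0]]
wrist [[395.1726432792715, 0.0, 322.1582530731], [0.0, 395.1726432792715, 239.6990364355988], [0.0, 0.0, 1.0]] [[0.2286, -0.922, -0.3126, 0.2356], [-0.9735, -0.2172, -0.0711, -0.6384], [-0.0024, 0.3206, -0.9472, 0.3717], [0.0, 0.0, 0.0, 1.0]]
```

View pics/scene0.png

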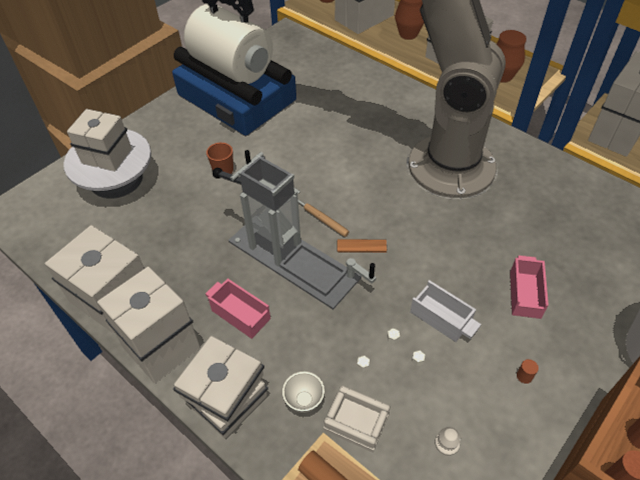

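View pics/top0.png

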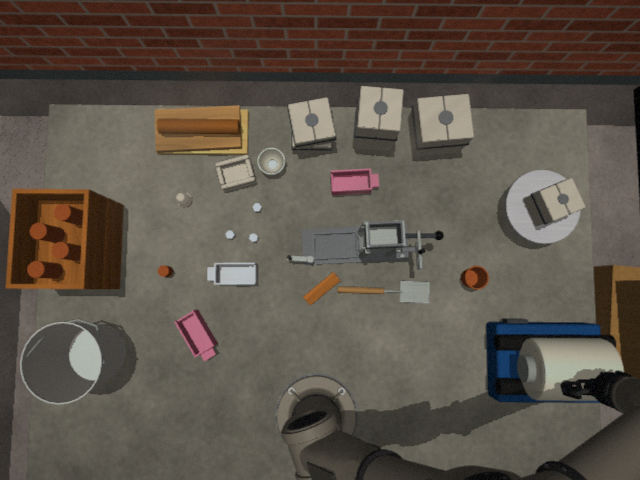

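View pics/wrist0.png

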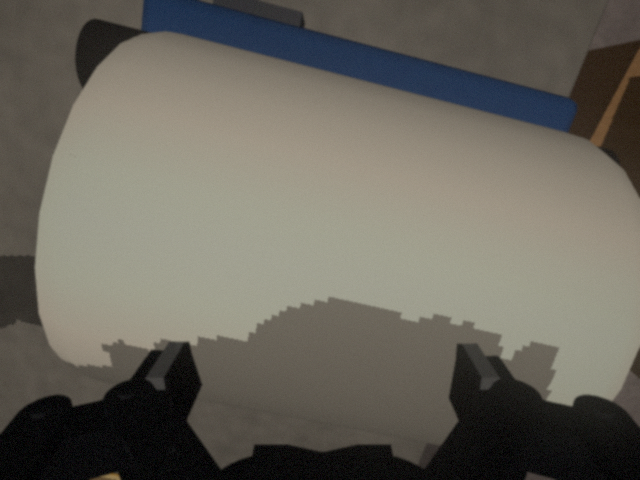

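```bash
cat > h.py <<'E'
from station import bot, imaging
import cv2, numpy as np
from scipy.spatial.transform import Rotation as R
def cal(n): 
    c=imaging.get_calibration(n); return np.array(c["K"]),np.array(c["extrinsics"])
def onplane(c,uv,z):
    K,E=c; d=E[:3,:3]@np.linalg.solve(K,[uv[0],uv[1],1.]); o=E[:3,3]
    return o+d*(z-o[2])/d[2]
def proj(c,p):
    K,E=c; q=E[:3,:3].T@(np.asarray(p,float)-E[:3,3]); q=K@q; return q[:2]/q[2]
def tri(obs):
    A=np.zeros((3,3));b=np.zeros(3)
    for c,uv in obs:
        K,E=c; d=E[:3,:3]@np.linalg.solve(K,[uv[0],uv[1],1.]); d/=np.linalg.norm(d)
        P=np.eye(3)-np.outer(d,d); A+=P; b+=P@E[:3,3]
    return np.linalg.solve(A,b)
def crop(im,x0,y0,x1,y1,s,name):
    c=cv2.resize(im[y0:y1,x0:x1],None,fx=s,fy=s,interpolation=cv2.INTER_CUBIC); cv2.imwrite(name,c[:,:,::-1])
E
python3 - <<'E'
from h import *
t=imaging.read_camera("top"); s=imaging.read_camera("scene")
np.save("t0.npy",t);np.save("s0.npy",s)
crop(t,280,200,450,310,4.7,"pics/tstand.png")
crop(t,140,140,310,290,4,"pics/tblk.png")
crop(s,190,130,390,310,4,"pics/sstand.png")
E
```

```text
(no output)
```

View pics/tstand.png

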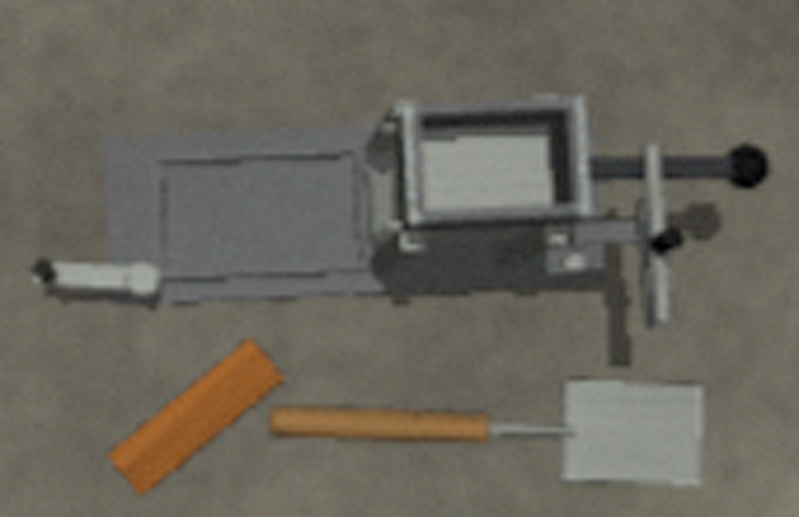

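View pics/tblk.png

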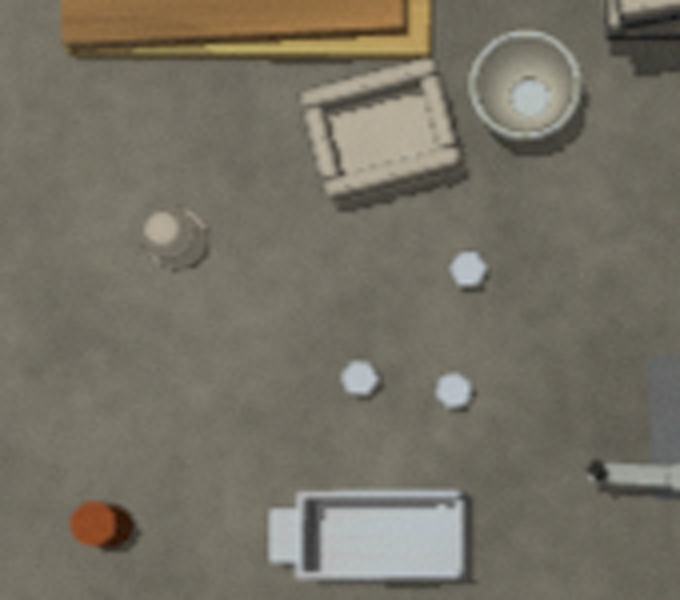

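View pics/sstand.png

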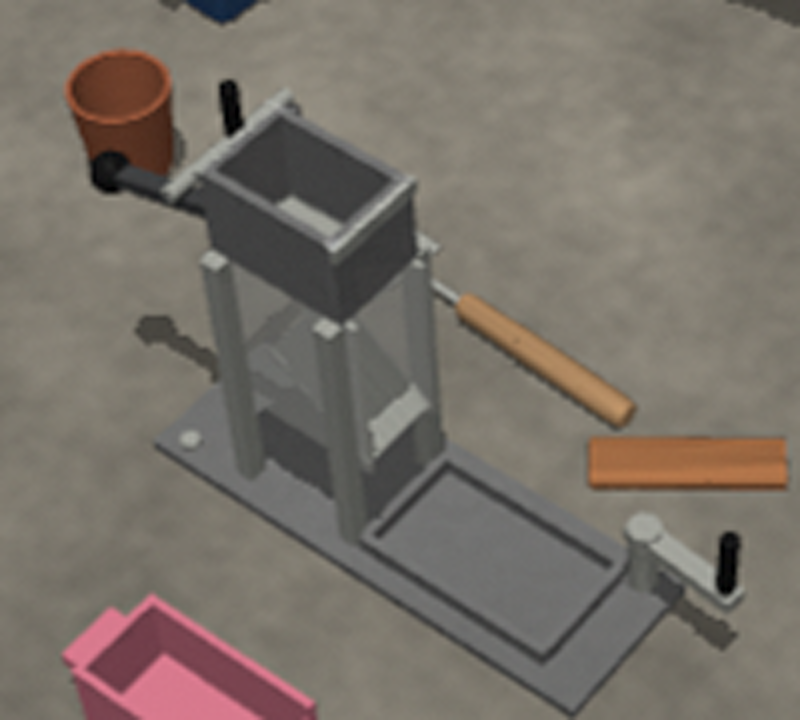

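```bash
cat > fit.py <<'E'
from h import *
from scipy.optimize import least_squares
T=cal("top");S=cal("scene")
ft=[((55,262,8),(106,138)),((32,91,256),(398,103)),((32,-3,256),(584,98)),((-32,91,256),(402,222)),((-32,-3,256),(590,214)),((0,-116,161),(747,165)),((-42,240,55),(147,277)),((35,225,20),(162,160))]
fs=[((55,262,8),(573,712)),((55,-60,8),(157,440)),((0,-116,161),(108,172)),((32,91,256),(338,250)),((32,-3,256),(207,175)),((-32,91,256),(413,183)),((-32,-3,256),(288,105)),((-42,240,55),(645,525))]
obs=[(T,p,(u/4.7+280,v/4.7+200)) for p,(u,v) in ft]+[(S,p,(u/4+190,v/4+130)) for p,(u,v) in fs]
def w(q,p):
    c,s=np.cos(q[2]),np.sin(q[2]);p=np.array(p)/1000
    return [q[0]+c*p[0]-s*p[1],q[1]+s*p[0]+c*p[1],p[2]]
f=lambda q:np.concatenate([proj(c,w(q,p))-uv for c,p,uv in obs])
r=least_squares(f,[.55,-.2,0],loss="soft_l1")
print(r.x);print(f(r.x).reshape(-1,2).round(1).tolist())
E
python3 fit.py
```

```text
[ 0.51602066 -0.21250979  0.05398732]
[[-1.7, -0.4], [0.6, 0.2], [-2.0, -0.4], [1.2, -0.0], [-1.7, -0.0], [-1.1, 0.1], [-2.0, 0.3], [-1.2, 0.4], [0.3, -0.3], [-1.0, -0.2], [0.7, -0.3], [-1.1, -0.4], [-2.5, -1.4], [0.0, -1.6], [-2.6, -0.9], [0.3, 1.3]]
```

```bash
python3 - <<'E'
from h import *
T=cal("top");S=cal("scene")
def tp(u,v,z): return onplane(T,((u+.5)/4-.5+140,(v+.5)/4-.5+140),z).round(4)
for n,u,v,z in [("rimTL",297,491,.055),("rimBL",297,580,.055),("rimTR",465,491,.04),("rimBR",467,580,.04),("tabT",268,509,.035),("tabB",268,565,.035)]: print(n,tp(u,v,z))
for n in("t0","s0"):
    im=np.load(n+".npy"); hsv=cv2.cvtColor(im,cv2.COLOR_RGB2HSV)
    m=((hsv[...,2]>195)&(hsv[...,1]<40)).astype(np.uint8)
    k,l,st,c=cv2.connectedComponentsWithStats(m)
    for i in range(1,k):
        if 20<st[i,4]<250: print(n,st[i],c[i].round(1),onplane(T if n=="t0" else S,c[i],.02).round(4))
E
```

```text
rimTL [0.4498 0.3053 0.055 ]
rimBL [0.3845 0.3035 0.055 ]
rimTR [0.4515 0.1838 0.04  ]
rimBR [0.3855 0.1811 0.04  ]
tabT [0.4373 0.3309 0.035 ]
tabB [0.3957 0.3297 0.035 ]
t0 [254 204   6   7  23] [256.6 207.1] [0.6214 0.1874 0.02  ]
t0 [251 235   6   6  26] [253.1 237.5] [0.5281 0.1962 0.02  ]
s0 [429 281  38  24  50] [447.4 292.4] [0.3665 0.2266 0.02  ]
s0 [463 319  17  17 155] [470.9 326.9] [0.4087 0.3144 0.02  ]
s0 [388 329  12  10  89] [393.5 333.4] [0.5292 0.1966 0.02  ]
s0 [413 351  12  11  96] [418.6 355.8] [0.5381 0.2683 0.02  ]
s0 [358 356  11  11  97] [363. 361.] [0.6225 0.1871 0.02  ]
s0 [283 372  41  39 173] [303.  389.1] [0.7496 0.1336 0.02  ]
s0 [341 387  47  22 205] [363.6 397.6] [0.6849 0.2379 0.02  ]
s0 [329 393  14  24 113] [335.3 404.3] [0.7322 0.2038 0.02  ]
s0 [373 411  13  25 112] [379.1 423.2] [0.7067 0.2933 0.02  ]
s0 [206 413  18  14  60] [216.  420.4] [0.9081 0.0473 0.02  ]
s0 [326 419  49  24 221] [349.2 430. ] [0.7546 0.2577 0.02  ]
s0 [445 430  12  11 103] [450.7 435. ] [0.6366 0.4119 0.02  ]
s0 [437 444  22  10  70] [447.5 449.8] [0.6643 0.4228 0.02  ]
```

>>> apply_moves(
  increments=[
    [0,0,-60,0,0,0,-1],
    [0,0,-60,0,0,0,-1],
    [20,-50,0,0,0,-8,-1],
    [20,-50,0,0,0,-8,-1],
    [20,-50,0,0,0,-8,-1],
    [20,-50,0,0,0,-8,-1],
    [0,0,0,0,0,0,-1],
    [0,0,0,0,0,0,-1],
  ],
)

```text
t: 1.25
eef_pos: [0.3708, -0.643, 0.3524]
tool_rot: [-0.001, 0.927, -0.374, -0.001]
contact_force: [-1.1, -0.3, 0.3]
gripper_width: 1.0
```

```bash
cat >> h.py <<'E'
def rows(target,yaw_deg,n,o=None,tool=None):
    """n equal rows moving to target with tool down at yaw (tool x dir in world)"""
    o=o or bot.get_obs(); p=np.array(o["eef_pos"]); q=o["tool_rot"]
    r=R.from_quat([q[1],q[2],q[3],q[0]])
    y=np.radians(yaw_deg); rt=R.from_quat([np.cos(y/2),np.sin(y/2),0,0]) if tool is None else tool
    rv=(r.inv()*rt).as_rotvec(); pos=p.copy(); out=[]
    for i in range(n):
        d=r.inv().apply((np.array(target)-pos)/(n-i))
        st=R.from_rotvec(rv/n); out.append([*(d*1000).round(1),*np.degrees(rv/n).round(2)])
        pos=pos+r.apply(d); r=r*st
    for x in out: print([float(v) for v in x])
    return out
SP=[0.51602066,-0.21250979,0.05398732]
def w(p,q=None):
    q=q or SP
    c,s=np.cos(q[2]),np.sin(q[2]);p=np.array(p)/1000
    return np.array([q[0]+c*p[0]-s*p[1],q[1]+s*p[0]+c*p[1],p[2]])
E
python3 - <<'E'
from h import *
o=bot.get_obs(); print(o['eef_pos'],o['q'])
rows([.5,-.1,.45],3,10)
E
```

```text
[ 0.37084227 -0.64303039  0.35236681] [ 1.03350944  0.5345923  -0.11758288  1.19255197  0.06012078  1.42129337
  0.15536979]
[-28.5, -48.1, -9.6, -0.01, 0.02, -4.7]
[-24.4, -50.2, -9.6, -0.01, 0.02, -4.7]
[-20.2, -52.0, -9.7, -0.01, 0.02, -4.7]
[-15.9, -53.5, -9.7, -0.01, 0.02, -4.7]
[-11.4, -54.6, -9.7, -0.01, 0.02, -4.7]
[-6.9, -55.4, -9.7, -0.01, 0.02, -4.7]
[-2.4, -55.8, -9.7, -0.01, 0.02, -4.7]
[2.2, -55.8, -9.7, -0.01, 0.02, -4.7]
[6.8, -55.4, -9.7, -0.01, 0.02, -4.7]
[11.3, -54.7, -9.8, -0.01, 0.02, -4.7]
```

>>> apply_moves(
  increments=[
    [-28,-48,-12,0,0,-4.7,-1],
    [-24,-50,-12,0,0,-4.7,-1],
    [-20,-52,-12,0,0,-4.7,-1],
    [-16,-54,-12,0,0,-4.7,-1],
    [-11,-55,-12,0,0,-4.7,-1],
    [-7,-55,-12,0,0,-4.7,-1],
    [-2,-56,-12,0,0,-4.7,-1],
    [2,-56,-12,0,0,-4.7,-1],
  ],
)

```text
t: 2.25
eef_pos: [0.4674, -0.2084, 0.4494]
tool_rot: [0.0, 0.998, -0.062, -0.003]
contact_force: [0.9, -1.0, 0.3]
gripper_width: 1.0
```

```bash
python3 - <<'E'
from h import *
o=bot.get_obs(); print(o['eef_pos'],o['tool_rot'])
c=cal("wrist"); im=imaging.read_camera("wrist"); np.savez("w1.npz",im=im,K=c[0],E=c[1]); crop(im,0,0,640,480,1.25,"pics/w1.png")
E
```

```text
[ 0.46744867 -0.208414    0.44937512] [ 1.87626118e-04  9.98095020e-01 -6.16033235e-02 -3.36537242e-03]
```

View pics/w1.png

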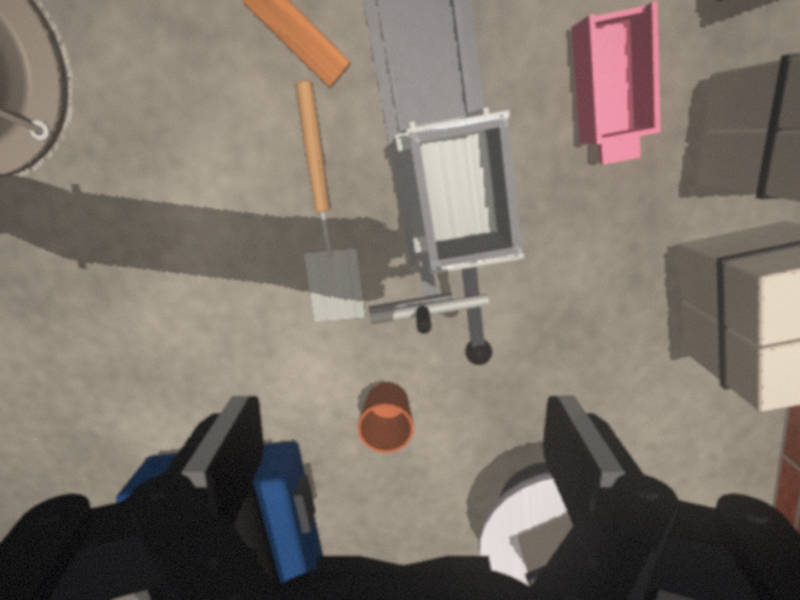

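```bash
python3 - <<'E'
from h import *
im=np.load("w1.npz")["im"]; crop(im,280,70,440,300,2.6*1.3,"pics/w1c.png")
E
```

```text
(no output)
```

View pics/w1c.png

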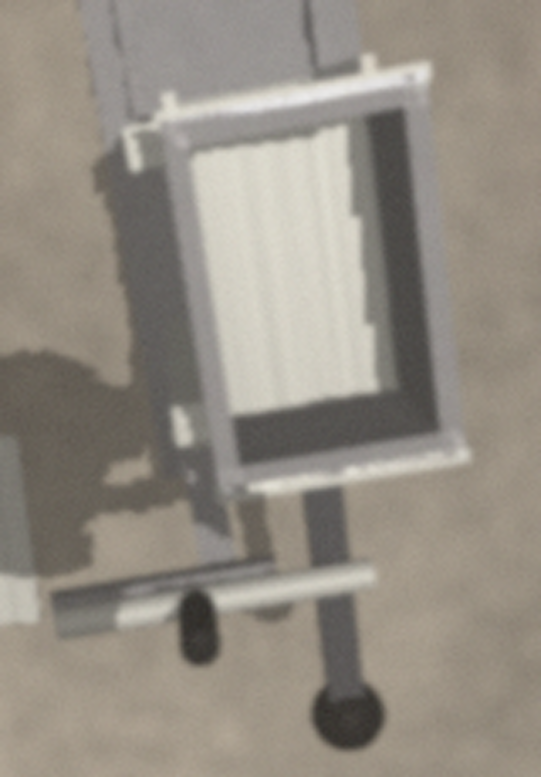

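```bash
cat > fit2.py <<'E'
from h import *
from scipy.optimize import least_squares
T=cal("top");S=cal("scene");d=np.load("w1.npz");W=(d["K"],d["E"])
fw=[((-26,84,256),(189,152)),((26,84,256),(402,108)),((-26,4,256),(235,462)),((26,4,256),(438,432)),((0,-116,161),(349,715)),((-45,-55,230),(200,647))]
ft=[((55,262,8),(106,138)),((32,91,256),(398,103)),((0,-116,161),(747,165)),((-42,240,55),(147,277)),((35,225,20),(162,160))]
fs=[((55,262,8),(573,712)),((55,-60,8),(157,440)),((0,-116,161),(108,172)),((32,91,256),(338,250)),((-32,91,256),(413,183)),((-42,240,55),(645,525))]
cv=lambda u,s,o:(u+.5)/s-.5+o
OT=[(T,p,(cv(u,4.7,280),cv(v,4.7,200))) for p,(u,v) in ft]
OS=[(S,p,(cv(u,4,190),cv(v,4,130))) for p,(u,v) in fs]
OW=[(W,p,(cv(u,3.38,280),cv(v,3.38,70))) for p,(u,v) in fw]
for obs in (OT,OS,OW,OT+OS,OT+OS+OW):
    f=lambda q:np.concatenate([proj(c,w(p,list(q)))-uv for c,p,uv in obs])
    r=least_squares(f,[.55,-.2,0],loss="soft_l1")
    print(r.x.round(4),f(r.x).reshape(-1,2).round(1).tolist())
E
python3 fit2.py
```

```text
[ 0.5178 -0.2148  0.0556] [[-0.5, -0.4], [1.9, 0.0], [0.1, -0.2], [-0.8, 0.2], [-0.1, 0.3]]
[ 0.5164 -0.2133  0.0564] [[0.6, -0.2], [-1.0, 0.2], [0.6, 0.1], [-1.0, -0.1], [0.0, -1.4], [0.4, 1.4]]
[ 0.5163 -0.2158  0.054 ] [[-1.0, -1.7], [0.2, -0.9], [0.8, 1.6], [0.4, 0.2], [-0.4, 0.2], [-0.2, 1.3]]
[ 0.5169 -0.2137  0.0554] [[-0.9, -0.1], [1.5, 0.3], [-0.3, 0.2], [-1.2, 0.5], [-0.5, 0.6], [0.2, -0.1], [-1.3, 0.2], [0.4, 0.1], [-1.4, -0.1], [-0.3, -1.3], [0.1, 1.5]]
[ 0.5163 -0.2153  0.0546] [[-0.4, -0.0], [2.1, 0.5], [0.3, 0.4], [-0.7, 0.6], [0.1, 0.7], [-0.3, -0.6], [-1.6, -0.3], [0.1, -0.4], [-1.8, -0.6], [-0.7, -1.8], [-0.4, 1.0], [-1.1, -2.4], [0.2, -1.6], [0.8, 1.1], [0.4, -0.4], [-0.3, -0.2], [-0.2, 0.8]]
```

```bash
python3 - <<'E'
from h import *
rows([.4175,.2535,.2],1,8)
E
```

```text
[-12.6, -55.5, 31.6, -0.02, 0.02, -0.9]
[-11.7, -55.7, 31.6, -0.02, 0.02, -0.9]
[-10.9, -55.9, 31.6, -0.02, 0.02, -0.9]
[-10.0, -56.0, 31.6, -0.02, 0.02, -0.9]
[-9.1, -56.2, 31.5, -0.02, 0.02, -0.9]
[-8.3, -56.4, 31.5, -0.02, 0.02, -0.9]
[-7.4, -56.5, 31.5, -0.02, 0.02, -0.9]
[-6.5, -56.6, 31.5, -0.02, 0.02, -0.9]
```

>>> apply_moves(
  increments=[
    [-12.6,-55.5,20,0,0,-0.9,-1],
    [-11.7,-55.7,20,0,0,-0.9,-1],
    [-10.9,-56,20,0,0,-0.9,-1],
    [-10,-56,20,0,0,-0.9,-1],
    [-9,-56,20,0,0,-0.9,-1],
    [-8.3,-56,20,0,0,-0.9,-1],
    [-7.4,-56,20,0,0,-0.9,-1],
    [-6.5,-56,20,0,0,-0.9,-1],
  ],
)

```text
t: 3.3
eef_pos: [0.4239, 0.245, 0.2918]
tool_rot: [0.002, 1.0, -0.007, 0.005]
contact_force: [1.2, 0.0, 1.0]
gripper_width: 1.003
```

```bash
cat >> h.py <<'E'
def wrist(name):
    o=bot.get_obs(); c=cal("wrist"); im=imaging.read_camera("wrist"); np.savez(name+".npz",im=im,K=c[0],E=c[1]); crop(im,0,0,640,480,1.25,f"pics/{name}.png")
    print("t",round(o['t'],2),"pos",o['eef_pos'].round(4),"yaw",np.degrees(2*np.arctan2(o['tool_rot'][2],o['tool_rot'][1])).round(2),o['tool_rot'].round(4),"F",o['contact_force'].round(1),"g",round(o['gripper_width'],3))
    return im,c
def wload(name):
    d=np.load(name+".npz"); return d["im"],(d["K"],d["E"])
def wp(c,u,v,z,s=1.25,x0=0,y0=0): return onplane(c,((u+.5)/s-.5+x0,(v+.5)/s-.5+y0),z).round(4)
SP=[0.5166,-0.2150,0.055]
E
python3 - <<'E'
from h import *
wrist("w2")
E
```

```text
t 3.3 pos [0.4239 0.245  0.2918] yaw -0.76 [ 0.0023  1.     -0.0066  0.0055] F [1.2 0.  1. ] g 1.003
```

View pics/w2.png

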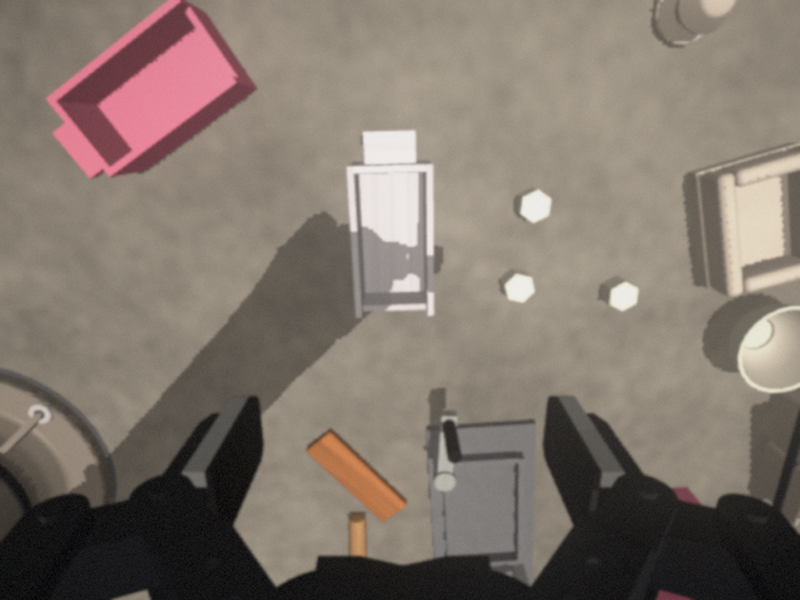

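```bash
python3 - <<'E'
from h import *
im,c=wload("w2")
for n,u,v,z in [("rimTL",347,167,.055),("rimTR",434,163,.055),("rimBR",434,314,.055),("tabL",363,132,.035),("tabR",415,130,.035),("platecorner",533,420,.008),("pocketTR",518,460,.02),("pivot",445,482,.055),("b",535,206,.02),("b",519,288,.02),("b",623,296,.02)]: print(n,wp(c,u,v,z))
for p in [(55,262,8),(35,225,20),(-42,240,55)]: print(w(p))
crop(im,270,90,540,270,2.9,"pics/w2a.png"); crop(im,330,300,440,460,4.5,"pics/w2b.png")
rows([.4175,.2535,.10],1,4)
E
```

```text
rimTL [0.3862 0.3026 0.055 ]
rimTR [0.4505 0.3045 0.055 ]
rimBR [0.4512 0.1854 0.055 ]
tabL [0.3977 0.3269 0.035 ]
tabR [0.4373 0.3278 0.035 ]
platecorner [0.5539 0.0533 0.008 ]
pocketTR [0.5385 0.0153 0.02  ]
pivot [0.4624 0.0191 0.055 ]
b [0.5373 0.2666 0.02  ]
b [0.5283 0.1952 0.02  ]
b [0.6211 0.1861 0.02  ]
[0.5571141 0.0496273 0.008    ]
[0.53917831 0.0115838  0.02      ]
[0.46147016 0.02232826 0.055     ]
[-1.1, -0.2, 47.5, 0.0, -0.11, -0.3]
[-1.0, -0.2, 47.5, 0.0, -0.11, -0.3]
[-0.9, -0.2, 47.5, 0.0, -0.11, -0.3]
[-0.8, -0.2, 47.5, 0.0, -0.11, -0.3]
```

View pics/w2a.png

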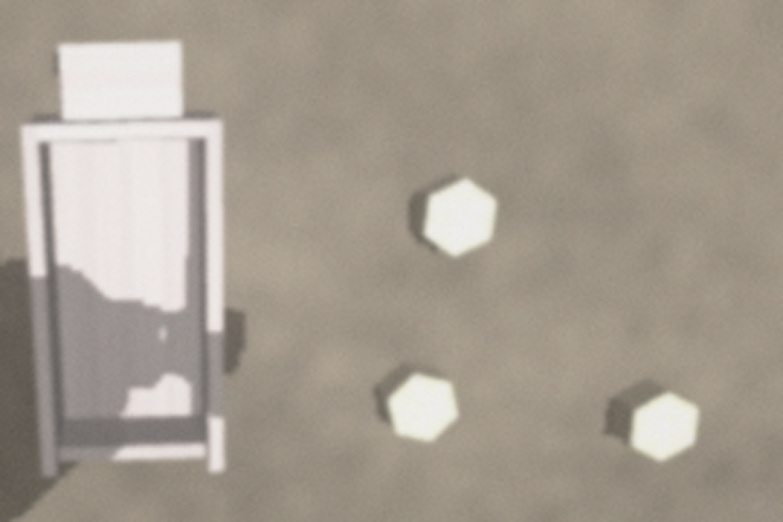

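View pics/w2b.png

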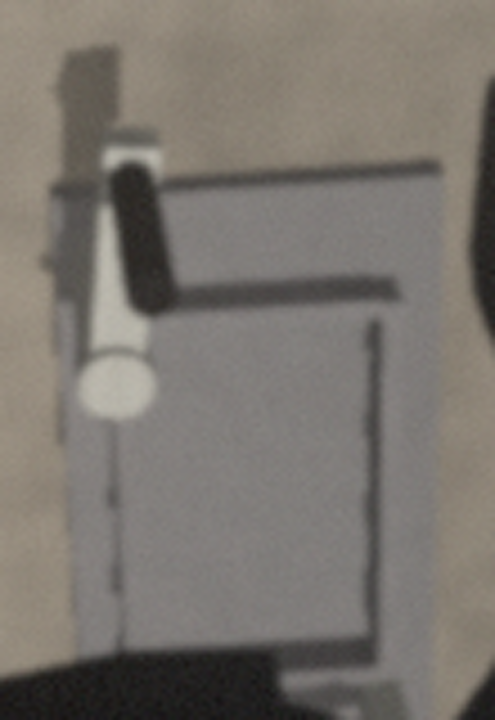

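```bash
python3 - <<'E'
from h import *
im,c=wload("w2")
for n,u,v,z,p in [("plTR",438,162,.008,(55,262,8)),("plTL",50,187,.008,(-55,262,8)),("pivot",118,385,.055,(-42,240,55)),("innerTR",378,318,.008,(35,220,8)),("innerBR",378,660,.008,(35,99,8)),]: print(n,wp(c,u,v,z,4.5,330,300),w(p).round(4))
rows([.418,.254,.014],1,6)
E
```

```text
plTR [0.5547 0.0537 0.008 ] [0.5571 0.0496 0.008 ]
plTL [0.4474 0.048  0.008 ] [0.4473 0.0436 0.008 ]
pivot [0.4624 0.0195 0.055 ] [0.4615 0.0223 0.055 ]
innerTR [0.5412 0.0026 0.008 ] [0.5395 0.0066 0.008 ]
innerBR [ 0.5488 -0.1233  0.008 ] [ 0.5461 -0.1142  0.008 ]
[-0.7, -0.2, 46.0, 0.0, -0.07, -0.2]
[-0.7, -0.2, 46.0, 0.0, -0.07, -0.2]
[-0.6, -0.2, 46.0, 0.0, -0.07, -0.2]
[-0.6, -0.2, 46.0, 0.0, -0.07, -0.2]
[-0.5, -0.2, 46.0, 0.0, -0.07, -0.2]
[-0.4, -0.2, 46.0, 0.0, -0.07, -0.2]
```

>>> apply_moves(
  increments=[
    [-0.7,-0.2,46,0,-0.1,-0.2,-1],
    [-0.7,-0.2,46,0,-0.1,-0.2,-1],
    [-0.6,-0.2,46,0,-0.1,-0.2,-1],
    [-0.6,-0.2,46,0,-0.1,-0.2,-1],
    [-0.5,-0.2,46,0,0,-0.2,-1],
    [-0.4,-0.2,46,0,0,-0.2,-1],
    [0,0,0,0,0,0,-1],
    [0,0,0,0,0,0,-1],
  ],
)

```text
t: 4.35
eef_pos: [0.4256, 0.2468, 0.0078]
tool_rot: [0.001, 1.0, -0.0, 0.004]
contact_force: [-0.0, 0.5, 0.5]
gripper_width: 1.002
```

```bash
python3 - <<'E'
from h import *
wrist("w3")
rows([.418,.254,.014],1,1)
E
```

```text
t 4.35 pos [0.4256 0.2468 0.0078] yaw -0.02 [ 1.4e-03  1.0e+00 -2.0e-04  3.5e-03] F [-0.   0.5  0.5] g 1.002
[-7.6, -7.3, -6.1, 0.17, -0.42, -1.03]
```

View pics/w3.png

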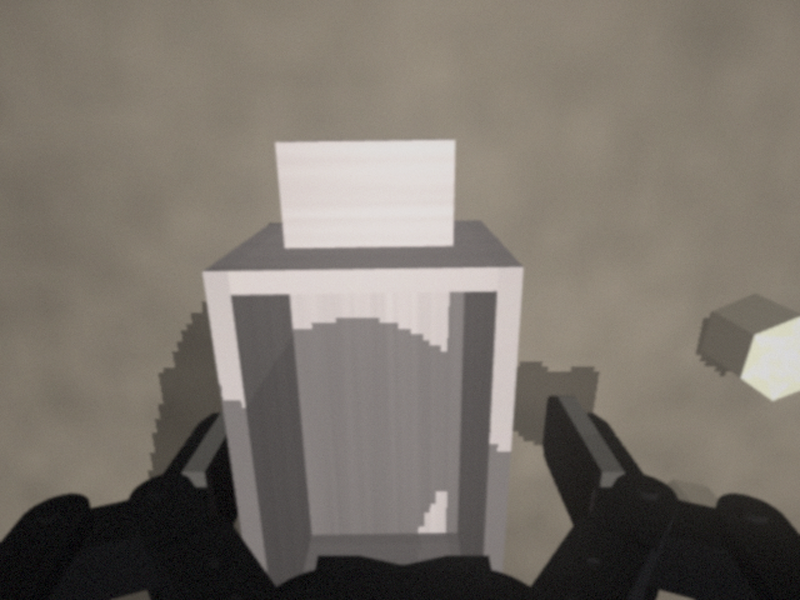

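>>> apply_moves(
  increments=[
    [-7.6,-7.3,-6,0.2,-0.4,-1,-1],
    [0,0,0,0,0,0,-1],
    [0,0,0,0,0,0,0.2],
    [0,0,0,0,0,0,1],
    [0,0,0,0,0,0,1],
    [0,0,0,0,0,0,1],
    [0,0,0,0,0,0,1],
    [0,0,0,0,0,0,1],
  ],
  grip_force=60,
)

```text
t: 5.4
eef_pos: [0.4201, 0.2559, 0.0187]
tool_rot: [-0.002, 1.0, 0.009, 0.003]
contact_force: [-0.3, 0.5, 1.1]
gripper_width: 0.743
```

```bash
python3 - <<'E'
from h import *
wrist("w4")
E
```

```text
t 5.4 pos [0.4201 0.2559 0.0187] yaw 0.98 [-0.0021  1.      0.0086  0.0034] F [-0.3  0.5  1.1] g 0.743
```

View pics/w4.png

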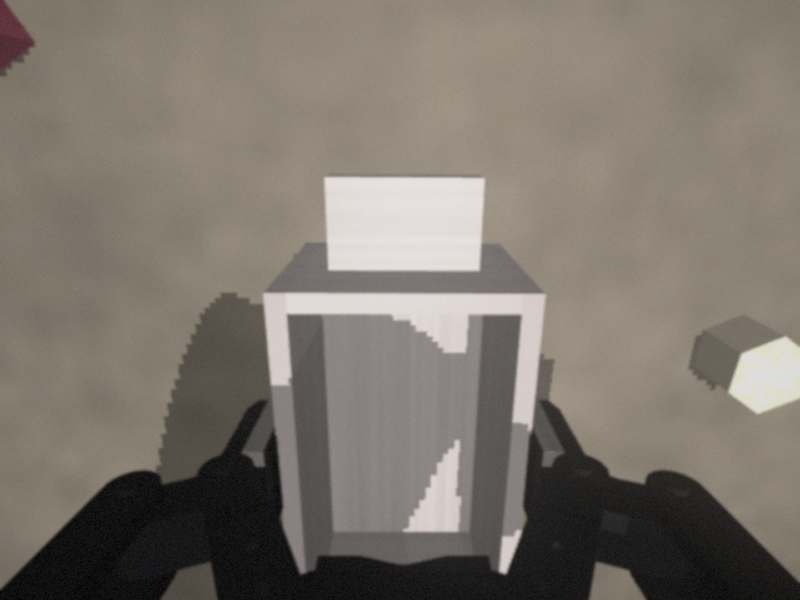

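```bash
python3 - <<'E'
from h import *
im,c=wload("w4")
for n,u,v,z in [("tabL",325,177,.035),("tabR",484,177,.035),("rimL",264,293,.055),("rimR",545,293,.055),("rimBR",505,574,.055)]: print(n,wp(c,u,v,z))
rows([.420,.256,.165],0.98,4)
print(w((0,162,8)), w((0,162,8))+0)
E
```

```text
tabL [0.3998 0.3272 0.035 ]
tabR [0.4391 0.3278 0.035 ]
rimL [0.3883 0.3034 0.055 ]
rimR [0.4511 0.3042 0.055 ]
rimBR [0.4487 0.2229 0.055 ]
[0.2, -0.2, -36.6, -0.06, -0.1, 0.0]
[0.2, -0.1, -36.6, -0.06, -0.1, 0.0]
[0.1, -0.1, -36.6, -0.06, -0.1, 0.0]
[0.0, -0.0, -36.6, -0.06, -0.1, 0.0]
[ 0.50769449 -0.05324496  0.008     ] [ 0.50769449 -0.05324496  0.008     ]
```

>>> apply_moves(
  increments=[
    [0,0,-36,0,0,0,1],
    [0,0,-37,0,-0.2,0,1],
    [0,0,-37,-0.2,-0.2,0,1],
    [0,0,-37,0,0,0,1],
    [10,35,0,0,0,-0.3,1],
    [11,38,0,0,0,-0.4,1],
    [11,38,0,0,0,-0.4,1],
    [11,38,0,0,0,-0.4,1],
  ],
)

```text
t: 6.45
eef_pos: [0.4631, 0.1032, 0.1657]
tool_rot: [0.002, 1.0, 0.026, -0.005]
contact_force: [0.5, -0.3, -4.0]
gripper_width: 0.742
```

```bash
python3 - <<'E'
from h import *
wrist("w5")
rows([.507,-.039,.165],3.15,4)
E
```

```text
t 6.45 pos [0.4631 0.1032 0.1657] yaw 2.98 [ 0.0019  0.9996  0.026  -0.0049] F [ 0.5 -0.3 -4. ] g 0.742
[9.0, 34.4, 0.2, 0.11, 0.16, -0.14]
[8.9, 34.4, 0.1, 0.11, 0.16, -0.14]
[8.9, 34.4, 0.1, 0.11, 0.16, -0.14]
[8.8, 34.4, 0.0, 0.11, 0.16, -0.14]
```

View pics/w5.png

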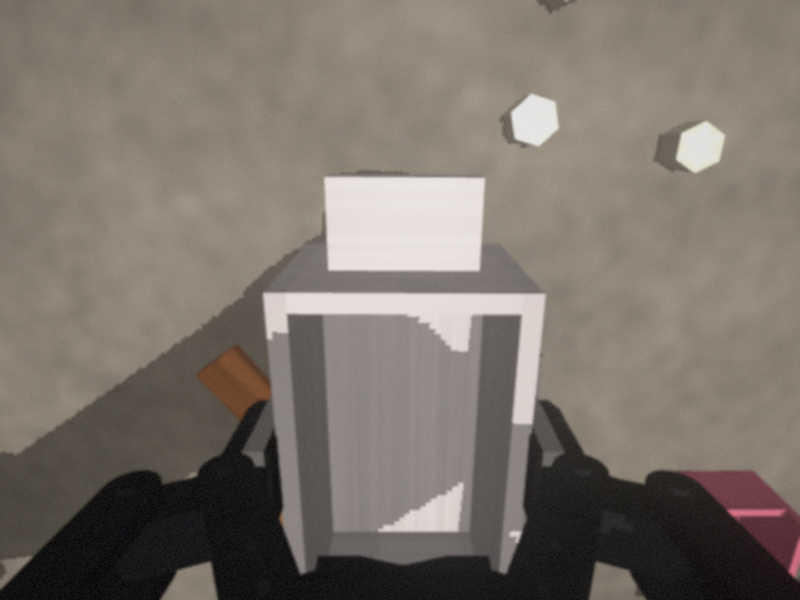

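>>> apply_moves(
  increments=[
    [9,34,0,0.1,0.2,-0.1,1],
    [9,35,0,0.1,0.2,-0.1,1],
    [9,35,0,0.1,0.2,0,1],
    [9,34,0,0,0,0,1],
    [0,0,0,0,0,0,1],
    [0,0,25,0,0,0,1],
    [0,0,25,0,0,0,1],
    [0,0,0,0,0,0,1],
  ],
)

```text
t: 7.5
eef_pos: [0.5021, -0.0427, 0.1096]
tool_rot: [0.001, 1.0, 0.025, -0.005]
contact_force: [-0.3, 0.0, -3.3]
gripper_width: 0.742
```

```bash
python3 - <<'E'
from h import *
wrist("w6")
rows([.507,-.039,.115],3.15,1)
s=imaging.read_camera("scene"); crop(s,190,130,390,310,4,"pics/s6.png")
t=imaging.read_camera("top"); crop(t,270,190,450,310,4.4,"pics/t6.png")
E
```

```text
t 7.5 pos [ 0.5021 -0.0427  0.1096] yaw 2.82 [ 0.001   0.9997  0.0246 -0.0051] F [-0.3  0.  -3.3] g 0.742
[4.1, -3.3, -4.3, 0.1, 0.47, -0.32]
```

View pics/w6.png

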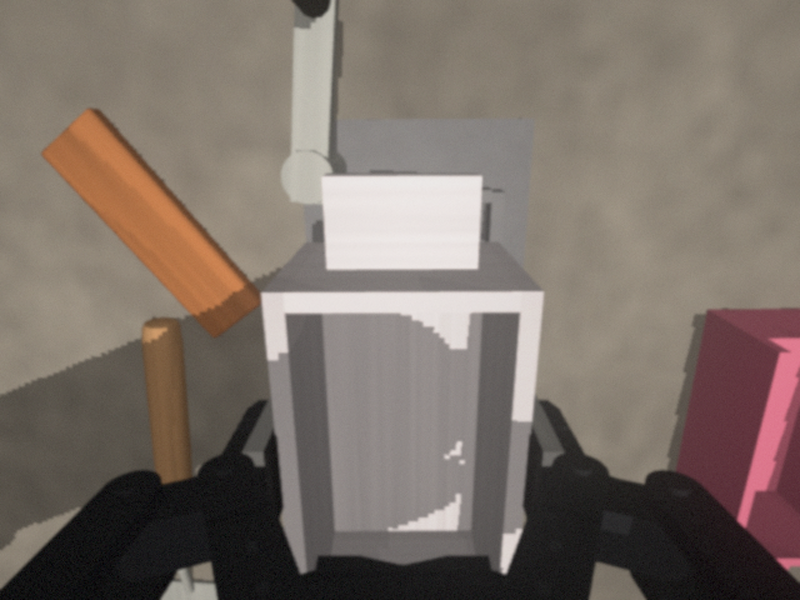

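View pics/s6.png

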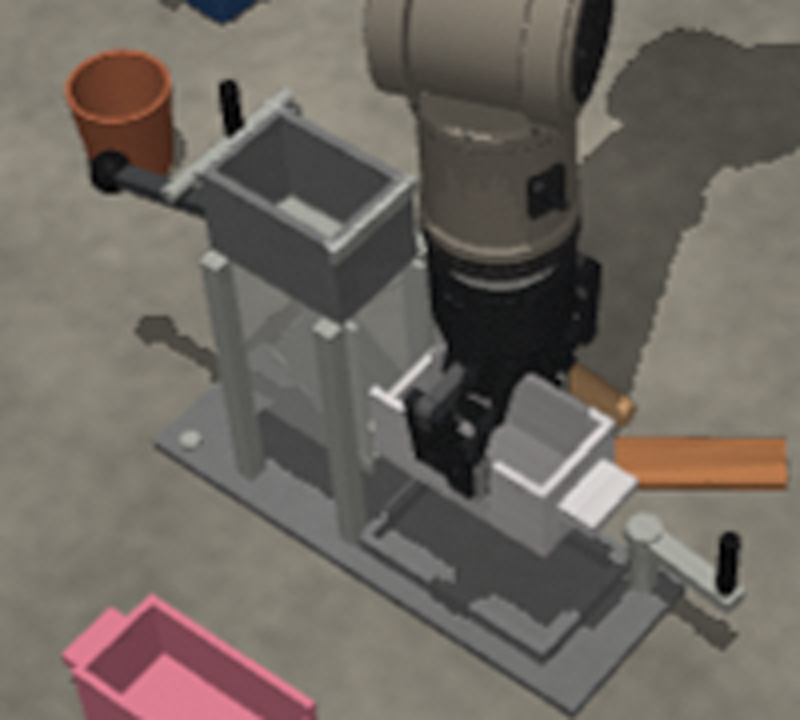

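```bash
python3 - <<'E'
from h import *
im,c=wload("w6")
crop(im,210,60,460,250,3.2,"pics/w6c.png")
for n,u,v,z,p in [("plTR",532,118,.008,(55,262,8)),("plTRb",528,250,.008,None),("pivot",308,177,.058,(-42,240,58))]: print(n,wp(c,u,v,z), w(p).round(4) if p else "")
E
```

```text
plTR [0.5563 0.0483 0.008 ] [0.5571 0.0496 0.008 ]
plTRb [ 0.5625 -0.0135  0.008 ] 
pivot [0.4625 0.0214 0.058 ] [0.4615 0.0223 0.058 ]
```

View pics/w6c.png

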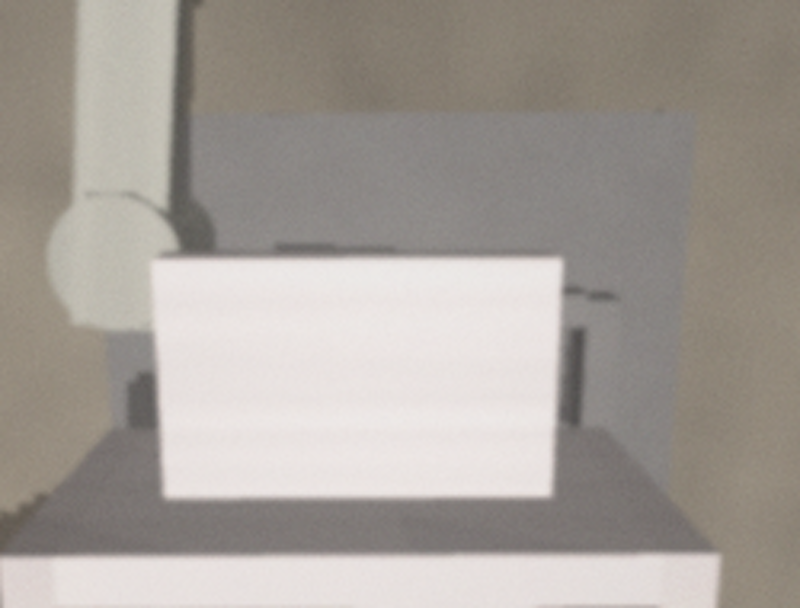

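View pics/t6.png

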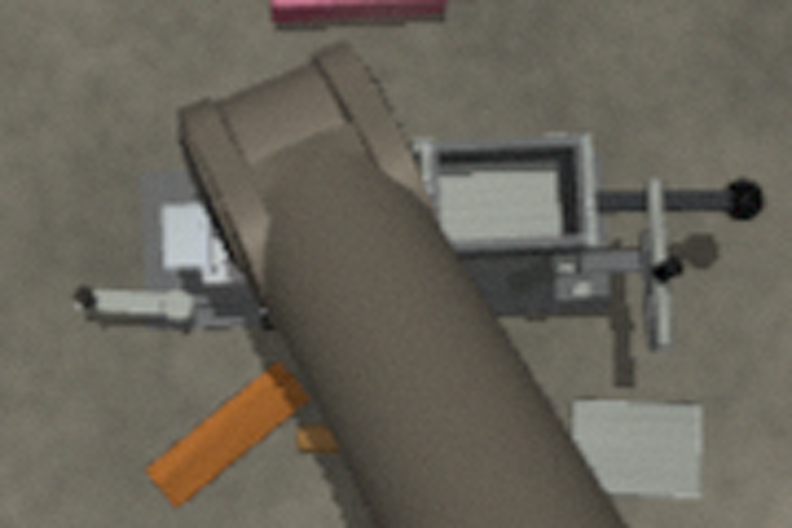

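```bash
python3 - <<'E'
from h import *
g=R.from_quat([1,.0086,.0034,-.0021]); t=R.from_euler('z',2.17,degrees=True)*g
rows([.507,-.0405,.105],0,2,tool=t)
E
```

```text
[1.3, -1.1, 3.5, 0.18, 0.33, -0.18]
[1.3, -1.1, 3.5, 0.18, 0.33, -0.18]
```

>>> apply_moves(
  increments=[
    [1.3,-1.1,3,0.2,0.3,-0.2,1],
    [1.3,-1.1,3,0.2,0.3,-0.2,1],
    [0,0,0,0,0,0,1],
    [0,0,20,0,0,0,1],
    [0,0,20,0,0,0,1],
    [0,0,10,0,0,0,1],
    [0,0,0,0,0,0,1],
    [0,0,0,0,0,0,1],
  ],
)

```text
t: 8.65
eef_pos: [0.5086, -0.0401, 0.0537]
tool_rot: [-0.002, 1.0, 0.028, 0.004]
contact_force: [-0.5, 0.1, -4.0]
gripper_width: 0.736
```

```bash
python3 - <<'E'
from h import *
wrist("w7")
g=R.from_quat([1,.0086,.0034,-.0021]); t=R.from_euler('z',2.17,degrees=True)*g
rows([.507,-.0405,.050],0,1,tool=t)
s=imaging.read_camera("scene"); crop(s,190,130,390,310,4,"pics/s7.png")
im,c=wload("w7")
crop(im,210,60,460,250,3.2,"pics/w7c.png")
E
```

```text
t 8.65 pos [ 0.5086 -0.0401  0.0537] yaw 3.2 [-0.0024  0.9996  0.0279  0.0043] F [-0.5  0.1 -4. ] g 0.736
[-1.7, 0.3, 3.8, -0.02, -0.11, 0.04]
```

View pics/w7c.png

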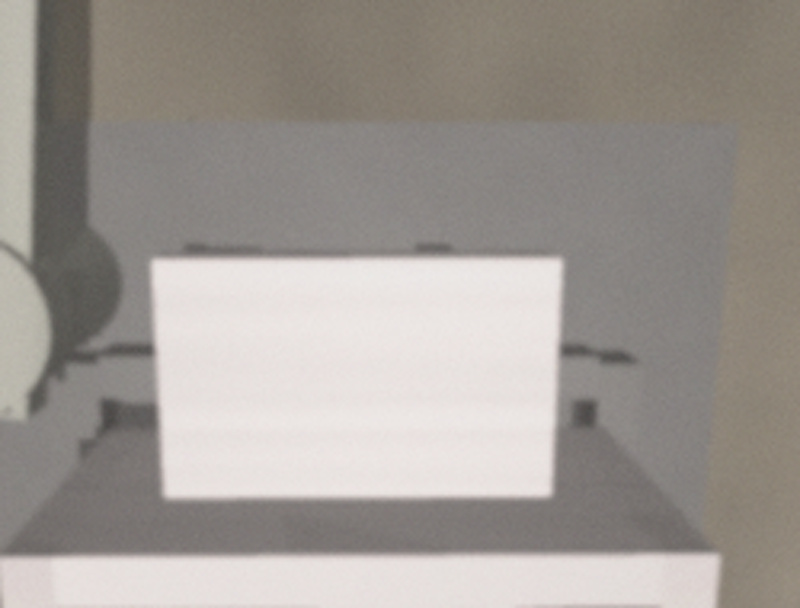

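View pics/s7.png

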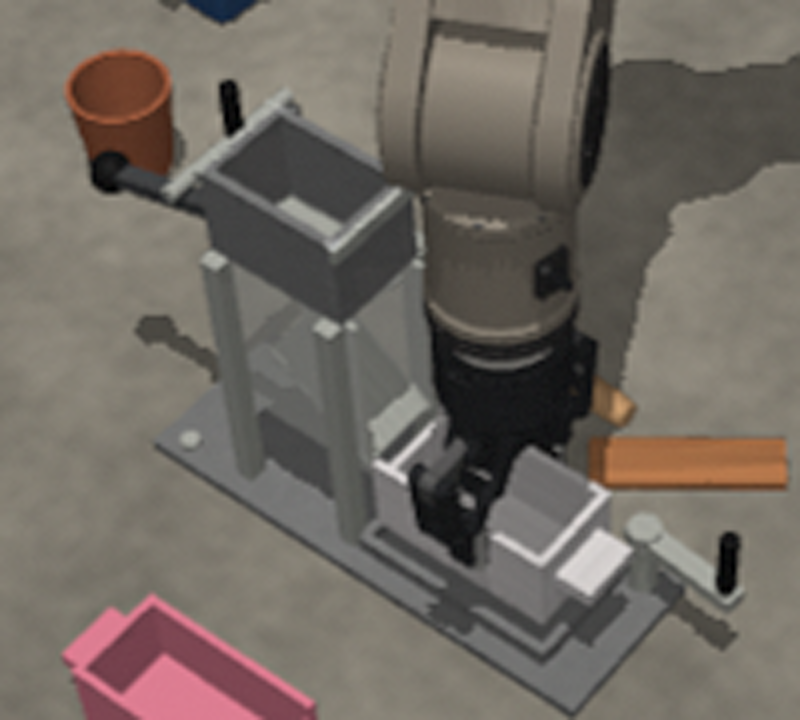

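```bash
python3 - <<'E'
from h import *
im,c=wload("w7")
f=lambda u,v,z:wp(c,u,v,z,3.2,210,60)
print("plTR",f(735,122,.008),w((55,262,8)).round(4))
print("rim corner inner L,R at z20",f(103,402,.02),f(597,402,.02),w((-35,225,20)).round(4),w((35,225,20)).round(4))
zb=.0537-.0187
print("tab",f(151,258,zb+.035),f(563,258,zb+.035), f(0,553,zb+.055),f(719,553,zb+.055))
E
```

```text
plTR [0.5568 0.0483 0.008 ] [0.5571 0.0496 0.008 ]
rim corner inner L,R at z20 [0.4706 0.0065 0.02  ] [0.5395 0.0101 0.02  ] [0.4693 0.0077 0.02  ] [0.5392 0.0116 0.02  ]
tab [0.4846 0.0305 0.07  ] [0.5242 0.0327 0.07  ] [0.4745 0.0065 0.09  ] [0.5371 0.0097 0.09  ]
```

>>> apply_moves(
  increments=[
    [-0.8,1.8,0,0,0,0,1],
    [0,0,0,0,0,0,1],
    [0,0,8,0,0,0,1],
    [0,0,8,0,0,0,1],
    [0,0,4,0,0,0,1],
    [0,0,3,0,0,0,1],
    [0,0,0,0,0,0,1],
    [0,0,0,0,0,0,1],
  ],
)

```text
t: 9.75
eef_pos: [0.5088, -0.0422, 0.03]
tool_rot: [-0.002, 1.0, 0.028, 0.005]
contact_force: [-0.1, -0.1, -3.5]
gripper_width: 0.737
```

```bash
python3 - <<'E'
from h import *
wrist("w8")
im,c=wload("w8")
crop(im,210,60,460,250,3.2,"pics/w8c.png")
f=lambda u,v,z:wp(c,u,v,z,3.2,210,60)
E
```

```text
t 9.75 pos [ 0.5088 -0.0422  0.03  ] yaw 3.17 [-0.0021  0.9996  0.0277  0.0052] F [-0.1 -0.1 -3.5] g 0.737
```

View pics/w8c.png

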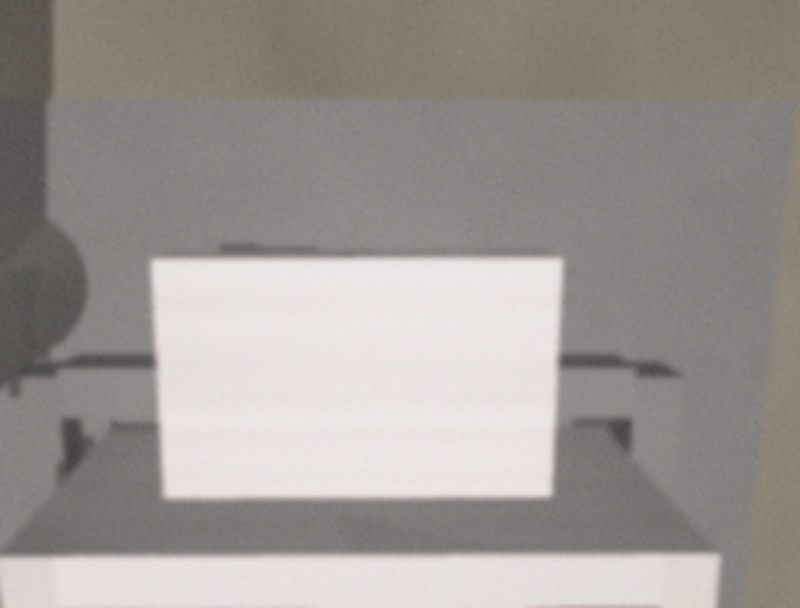

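>>> apply_moves(
  increments=[
    [-1,0,1,0,0,0,1],
    [0,0,2,0,0,0,1],
    [0,0,2,0,0,0,1],
    [0,0,0,0,0,0,1],
    [0,0,0,0,0,0,1],
    [0,0,0,0,0,0,-0.3],
    [0,0,0,0,0,0,-1],
    [0,0,0,0,0,0,-1],
  ],
)

```text
t: 10.8
eef_pos: [0.5093, -0.0422, 0.0272]
tool_rot: [-0.001, 1.0, 0.028, 0.006]
contact_force: [-0.1, 0.4, -0.2]
gripper_width: 1.0
```

```bash
python3 - <<'E'
from h import *
wrist("w9")
s=imaging.read_camera("scene"); crop(s,190,130,390,310,4,"pics/s9.png")
E
```

```text
t 10.8 pos [ 0.5093 -0.0422  0.0272] yaw 3.16 [-0.0011  0.9996  0.0275  0.0064] F [-0.1  0.4 -0.2] g 1.0
```

View pics/w9.png

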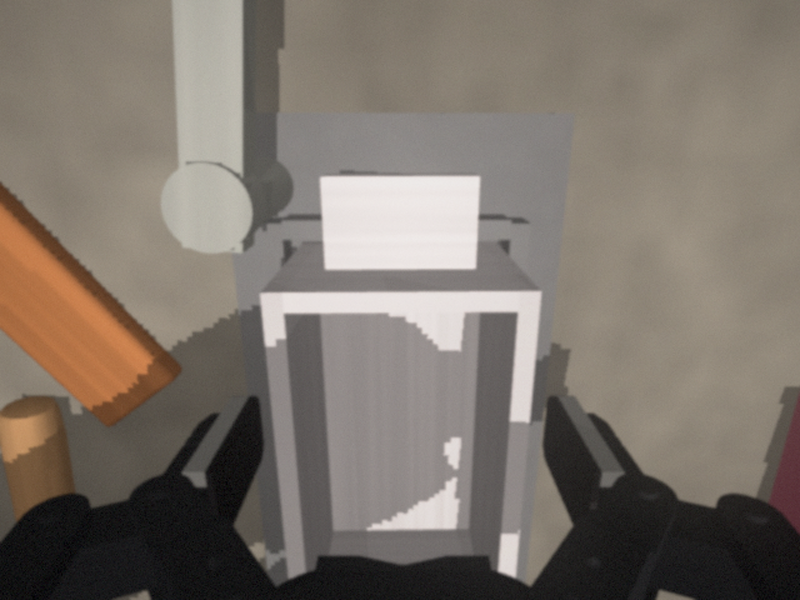

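View pics/s9.png

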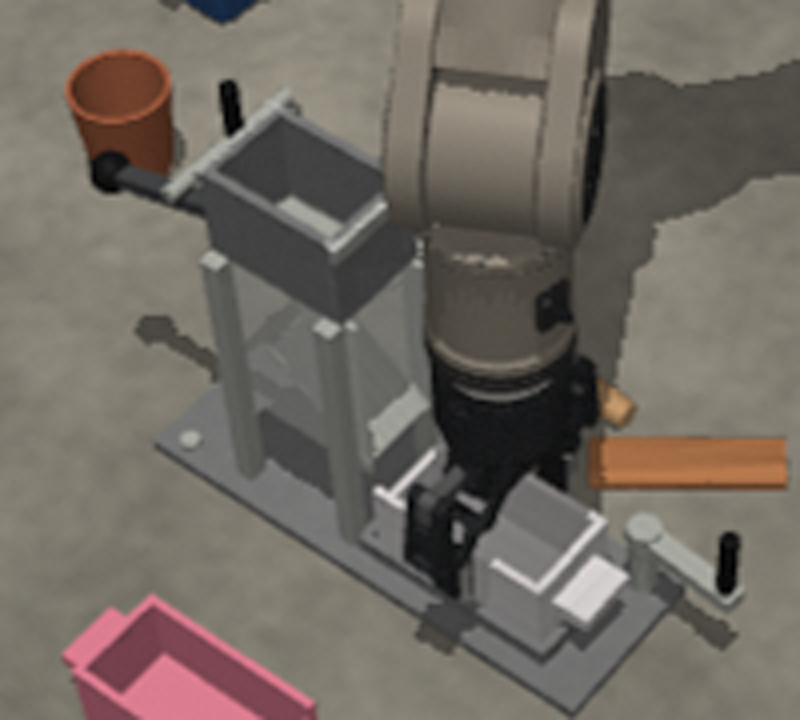

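```bash
sed -i 's/^SP=\[0.5166.*/SP=[0.5168,-0.2158,0.055]/' h.py; python3 - <<'E'
from h import *
im,c=wload("w2")
f=lambda u,v,z:wp(c,u,v,z,4.5,330,300)
pv=f(118,385,.0575)
print("pivot",pv,"base",f(130,180,.0565),"top",f(154,300,.1045),"end",f(130,150,.0565),w((-42,240,57)))
im,c=wload("w6"); print("w6 base",wp(c,311,5,.0565),"pivot",wp(c,308,177,.0575))
im,c=wload("w9"); print("w9 edges",wp(c,174,0,.0565),wp(c,242,0,.0565),wp(c,180,165,.0565),wp(c,242,165,.0565))
print(bot.get_obs()['q'].round(2))
E
```

```text
pivot [0.4621 0.0216 0.0575] base [0.4643 0.0815 0.0565] top [0.4649 0.0823 0.1045] end [0.4642 0.0899 0.0565] [0.46167016 0.02152826 0.057     ]
w6 base [0.464  0.0793 0.0565] pivot [0.4624 0.0214 0.0575]
w9 edges [0.4581 0.0619 0.0565] [0.4714 0.0626 0.0565] [0.4564 0.0302 0.0565] [0.4699 0.0309 0.0565]
[ 0.45  0.58 -0.61  2.07  0.55  0.64 -0.48]
```

```bash
python3 - <<'E'
from h import *
o=bot.get_obs(); p=o['eef_pos'].copy(); print(p)
o['eef_pos']=p+[0,0,.108]
rows([.4645,.0815,.135],0,3,o=o)
E
```

```text
[ 0.50921489 -0.04227251  0.0272341 ]
[-12.6, -42.0, -0.0, -0.04, -0.24, 1.05]
[-13.4, -41.8, 0.0, -0.04, -0.24, 1.05]
[-14.1, -41.5, 0.0, -0.04, -0.24, 1.05]
```

>>> apply_moves(
  increments=[
    [0,0,-30,0,0,0,-1],
    [0,0,-40,0,0,0,-1],
    [0,0,-40,0,0,0,-1],
    [0,0,0,0,-0.2,0,-1],
    [-12.5,-42,0,0,-0.3,1,-1],
    [-13.5,-42,0,0,-0.2,1,-1],
    [-14,-41,0,0,0,1,-1],
    [0,0,0,0,0,0,-1],
  ],
)

```text
t: 11.9
eef_pos: [0.4617, 0.0832, 0.1383]
tool_rot: [-0.001, 1.0, -0.001, -0.001]
contact_force: [0.0, -0.5, 0.8]
gripper_width: 1.005
```

```bash
python3 - <<'E'
from h import *
wrist("w10")
rows([.4645,.0815,.0705],0,3)
E
```

```text
t 11.9 pos [0.4617 0.0832 0.1383] yaw -0.08 [-1.e-03  1.e+00 -7.e-04 -9.e-04] F [ 0.  -0.5  0.8] g 1.005
[0.8, -0.1, 22.5, -0.02, 0.04, -0.08]
[0.8, -0.1, 22.5, -0.02, 0.04, -0.08]
[0.8, -0.1, 22.5, -0.02, 0.04, -0.08]
```

View pics/w10.png

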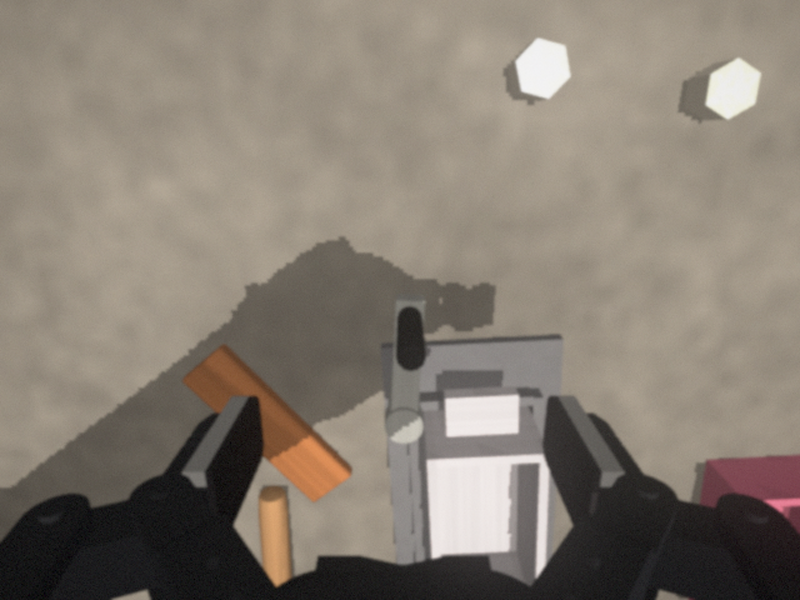

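>>> apply_moves(
  increments=[
    [0.8,0,22,0,0,0,-1],
    [0.8,0,22,0,0,0,-1],
    [0.8,0,22,0,0,0,-1],
    [0,0,0,0,0,0,0],
    [0,0,0,0,0,0,1],
    [0,0,0,0,0,0,1],
    [0,0,0,0,0,0,1],
    [0,0,0,0,0,0,1],
  ],
  grip_force=30,
)

```text
t: 12.95
eef_pos: [0.4667, 0.0743, 0.0697]
tool_rot: [0.001, 1.0, -0.006, -0.001]
contact_force: [0.5, 1.3, -5.8]
gripper_width: 0.129
```

```bash
python3 - <<'E'
from h import *
wrist("w11")
E
```

```text
t 12.95 pos [0.4667 0.0743 0.0697] yaw -0.72 [ 0.001   1.     -0.0062 -0.0011] F [ 0.5  1.3 -5.8] g 0.129
```

View pics/w11.png

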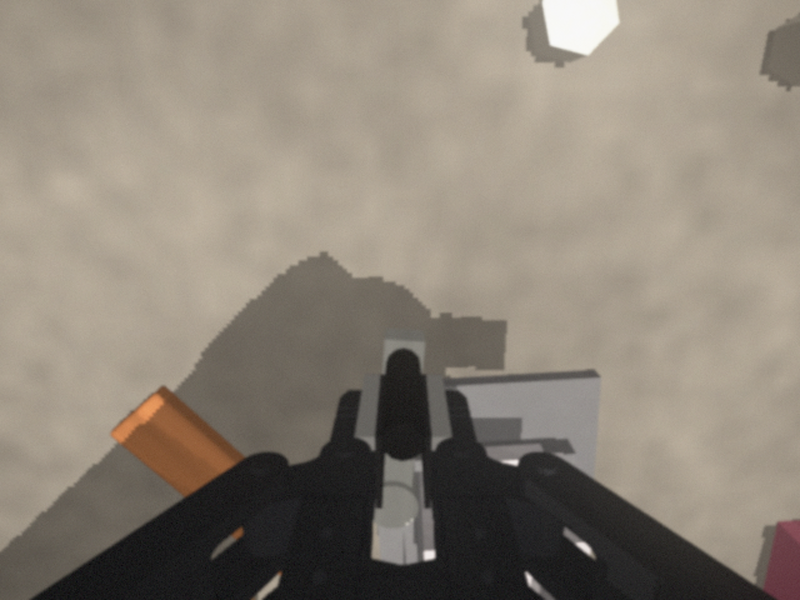

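>>> apply_moves(
  increments=[
    [8,0.7,0,0,0,9,1],
    [8.5,0.8,0,0,0,9.5,1],
    [9,0.8,0,0,0,9.5,1],
    [9,0.8,0,0,0,9.5,1],
    [9,0.8,0,0,0,9.5,1],
    [9,0.8,0,0,0,9.5,1],
    [9,0.8,0,0,0,9.5,1],
    [0,0,0,0,0,0,1],
  ],
)

```text
t: 14.0
eef_pos: [0.5122, 0.0372, 0.0697]
tool_rot: [0.005, 0.826, -0.564, -0.001]
contact_force: [0.5, -1.4, -2.0]
gripper_width: 0.129
```

```bash
python3 - <<'E'
from h import *
wrist("w12")
o=bot.get_obs(); d=o['eef_pos']-w((-42,240,57)); print(d, np.hypot(*d[:2]), np.degrees(np.arctan2(d[1],d[0]))-3.15)
E
```

```text
t 14.0 pos [0.5122 0.0372 0.0697] yaw -68.63 [ 0.0053  0.8259 -0.5638 -0.0013] F [ 0.5 -1.4 -2. ] g 0.129
[0.05049187 0.01596467 0.01265326] 0.052955635570824396 14.396064473409334
```

View pics/w12.png

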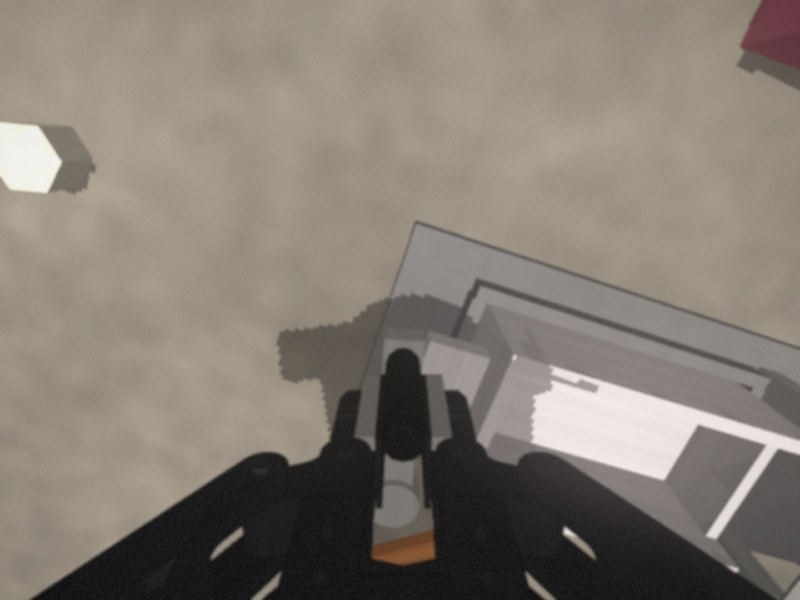

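>>> apply_moves(
  increments=[
    [7,0.6,0,0,0,7,1],
    [5,0.4,0,0,0,5,1],
    [3,0.2,0,0,0,3,1],
    [2,0.1,0,0,0,1.5,1],
    [2,0,0,0,0,0,1],
    [0,0,0,0,0,0,1],
    [0,0,0,0,0,0,1],
    [0,0,0,0,0,0,1],
  ],
)

```text
t: 15.05
eef_pos: [0.5145, 0.0241, 0.0697]
tool_rot: [0.004, 0.743, -0.669, -0.002]
contact_force: [-0.3, 1.5, -2.1]
gripper_width: 0.13
```

```bash
python3 - <<'E'
from h import *
wrist("w13")
o=bot.get_obs(); d=o['eef_pos']-w((-42,240,57)); print(d, np.hypot(*d[:2]), np.degrees(np.arctan2(d[1],d[0]))-3.15)
E
```

```text
t 15.05 pos [0.5145 0.0241 0.0697] yaw -84.02 [ 0.0038  0.743  -0.6693 -0.0023] F [-0.3  1.5 -2.1] g 0.13
[0.05281229 0.00263911 0.0126374 ] 0.05287819172732261 -0.2892271179676751
```

>>> apply_moves(
  increments=[
    [3,0,0,0,0,2,1],
    [3,0,0,0,0,1,1],
    [4,0,0,0,0,0,1],
    [4,0,0,0,0,0,1],
    [0,0,0,0,0,0,1],
    [0,0,0,0,0,0,1],
    [0,0,0,0,0,0,1],
    [0,0,0,0,0,0,1],
  ],
)

```text
t: 16.1
eef_pos: [0.5143, 0.0246, 0.0697]
tool_rot: [-0.001, 0.729, -0.684, -0.007]
contact_force: [-0.3, 2.3, -2.1]
gripper_width: 0.125
```

```bash
python3 - <<'E'
from h import *
wrist("w14")
o=bot.get_obs(); d=o['eef_pos']-w((-42,240,57)); print(d, np.hypot(*d[:2]), np.degrees(np.arctan2(d[1],d[0]))-3.15)
s=imaging.read_camera("scene"); crop(s,190,130,390,310,4,"pics/s14.png")
E
```

```text
t 16.1 pos [0.5143 0.0246 0.0697] yaw -86.35 [-0.0014  0.7293 -0.6842 -0.0069] F [-0.3  2.3 -2.1] g 0.125
[0.0526642  0.00306587 0.01265099] 0.05275336454642181 0.18174055324393557
```

View pics/w14.png

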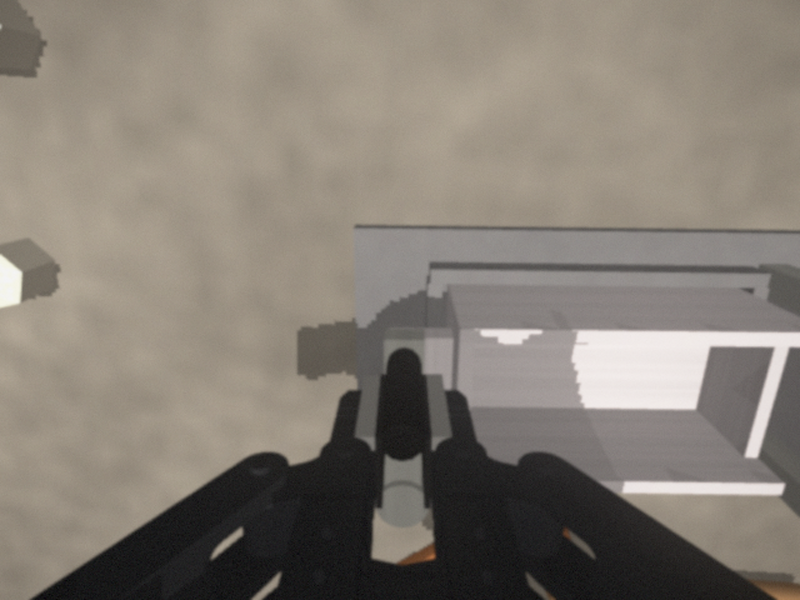

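View pics/s14.png

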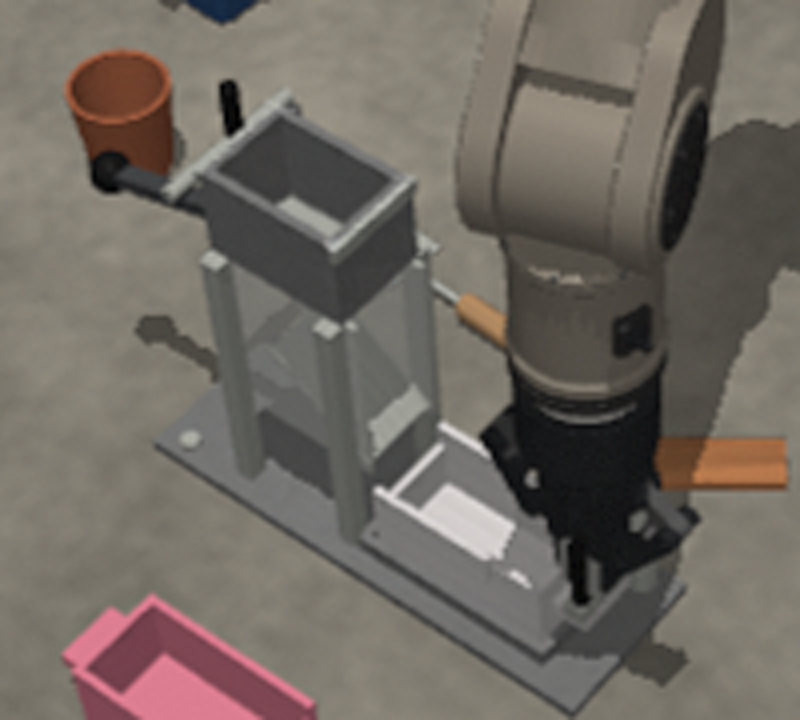

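>>> apply_moves(
  increments=[
    [0,0,0,0,0,0,0.5],
    [0,0,0,0,0,0,0],
    [0,0,0,0,0,0,-1],
    [0,0,-10,0,0,0,-1],
    [0,0,-40,0,0,0,-1],
    [0,0,-50,0,0,0,-1],
    [0,0,-40,0,0,0,-1],
    [0,0,0,0,0,0,-1],
  ],
)

```text
t: 17.2
eef_pos: [0.5164, 0.0212, 0.2171]
tool_rot: [-0.002, 0.728, -0.686, -0.006]
contact_force: [-0.1, -0.6, -0.0]
gripper_width: 1.0
```

```bash
python3 - <<'E'
from h import *
wrist("w15")
E
```

```text
t 17.2 pos [0.5164 0.0212 0.2171] yaw -86.58 [-0.0018  0.7278 -0.6857 -0.0058] F [-0.1 -0.6 -0. ] g 1.0
```

View pics/w15.png

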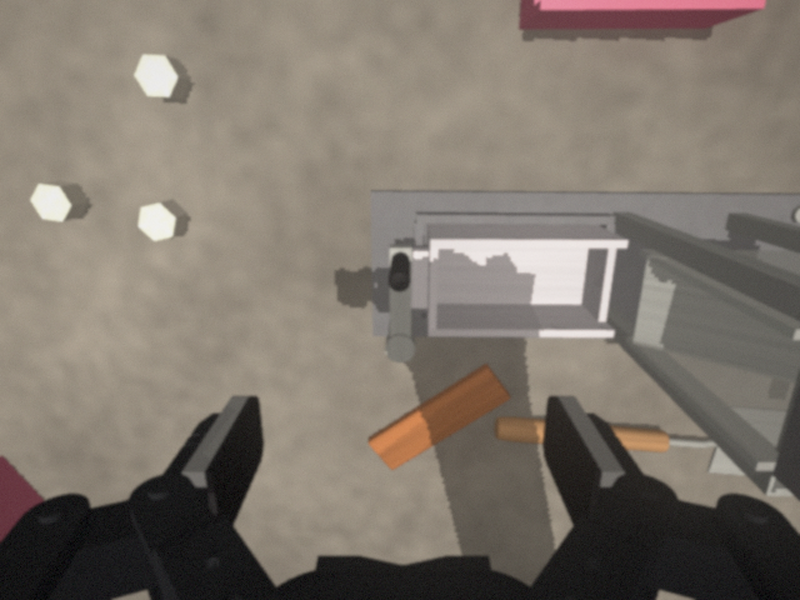

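```bash
cat >> h.py <<'E'
def blocks(im,c,z=.02,lo=1,roi=None):
    hsv=cv2.cvtColor(im,cv2.COLOR_RGB2HSV)
    m=((hsv[...,2]>200)&(hsv[...,1]<45)).astype(np.uint8)
    cs,_=cv2.findContours(m,cv2.RETR_EXTERNAL,cv2.CHAIN_APPROX_NONE)
    out=[]
    for k in cs:
        if cv2.contourArea(k)<60: continue
        P=np.array([onplane(c,p,z)[:2] for p in k[:,0]])*1000
        h=cv2.convexHull(P.astype(np.float32)); A=cv2.contourArea(h); 
        if not 250<A<900: continue
        M=cv2.moments(h); cx,cy=M['m10']/M['m00'],M['m01']/M['m00']
        # flat orientation: direction minimising width
        hp=h[:,0]; th=np.radians(np.arange(0,60,1.))
        sc=[sum(np.ptp(hp@np.array([np.cos(t+j*np.pi/3),np.sin(t+j*np.pi/3)])) for j in range(3)) for t in th]
        i=int(np.argmin(sc)); out.append((cx/1000,cy/1000,A,i,min(sc)/3))
        print("block",round(cx/1000,4),round(cy/1000,4),"A",round(A),"flat normal deg mod60",i,"w",round(min(sc)/3,1),"px",k[:,0].mean(0).round())
    return out
E
python3 - <<'E'
from h import *
for n in ("w2","w5","w10","w15"): print(n); im,c=wload(n); blocks(im,c)
E
```

```text
w2
block 0.6218 0.1859 A 476 flat normal deg mod60 59 w 23.9 px [499. 237.]
block 0.5288 0.1952 A 490 flat normal deg mod60 15 w 24.2 px [416. 230.]
block 0.4295 0.2013 A 284 flat normal deg mod60 29 w 21.2 px [325. 227.]
block 0.7516 0.2003 A 449 flat normal deg mod60 45 w 31.1 px [620. 222.]
block 0.5378 0.2665 A 479 flat normal deg mod60 56 w 23.9 px [428. 165.]
w5
block 0.6218 0.1854 A 460 flat normal deg mod60 0 w 23.3 px [560. 117.]
block 0.5291 0.1947 A 469 flat normal deg mod60 16 w 23.5 px [428.  96.]
w10
block 0.6218 0.1852 A 492 flat normal deg mod60 1 w 24.0 px [586.  71.]
block 0.5291 0.1945 A 498 flat normal deg mod60 16 w 24.2 px [434.  54.]
w15
block 0.4653 -0.1076 A 262 flat normal deg mod60 4 w 33.5 px [461. 267.]
block 0.5296 0.1943 A 486 flat normal deg mod60 17 w 24.2 px [125. 177.]
block 0.5386 0.2657 A 482 flat normal deg mod60 56 w 24.0 px [ 40. 162.]
block 0.6227 0.1851 A 474 flat normal deg mod60 2 w 23.7 px [124.  60.]
```

```bash
python3 - <<'E'
from h import *
rows([.5384,.266,.09],-64,6)
E
```

```text
[-40.3, -6.5, 21.3, 0.06, 0.12, -3.76]
[-39.8, -9.1, 21.2, 0.06, 0.12, -3.76]
[-39.2, -11.6, 21.1, 0.06, 0.12, -3.76]
[-38.4, -14.2, 21.1, 0.06, 0.12, -3.76]
[-37.4, -16.6, 21.0, 0.06, 0.12, -3.76]
[-36.3, -19.0, 21.0, 0.06, 0.12, -3.76]
```

>>> apply_moves(
  increments=[
    [-40.5,-6.5,10,0,0.1,-3.8,-0.5],
    [-40,-9,18,0,0.1,-3.8,-0.2],
    [-39,-11.5,24,0,0.1,-3.8,-0.2],
    [-38.5,-14,24,0,0.1,-3.8,-0.2],
    [-37.5,-16.5,24,0,0.1,-3.8,-0.2],
    [-36.5,-19,24,0,0.1,-3.8,-0.2],
    [0,0,0,0,0,0,-0.2],
    [0,0,0,0,0,0,-0.2],
  ],
  grip_force=40,
)

```text
t: 18.25
eef_pos: [0.5319, 0.2685, 0.081]
tool_rot: [0.007, 0.851, -0.525, -0.006]
contact_force: [-0.1, -0.6, 0.7]
gripper_width: 0.601
```

```bash
python3 - <<'E'
from h import *
im,c=wrist("w16"); blocks(im,c)
rows([.5384,.266,.006],-64,1)
E
```

```text
t 18.25 pos [0.5319 0.2685 0.081 ] yaw -63.3 [ 0.0073  0.8512 -0.5247 -0.006 ] F [-0.1 -0.6  0.7] g 0.601
block 0.5314 0.1918 A 268 flat normal deg mod60 28 w 20.0 px [440. 317.]
block 0.6223 0.1864 A 488 flat normal deg mod60 1 w 23.9 px [544. 183.]
[5.6, -6.2, 75.0, 1.06, 0.16, 0.7]
```

View pics/w16.png

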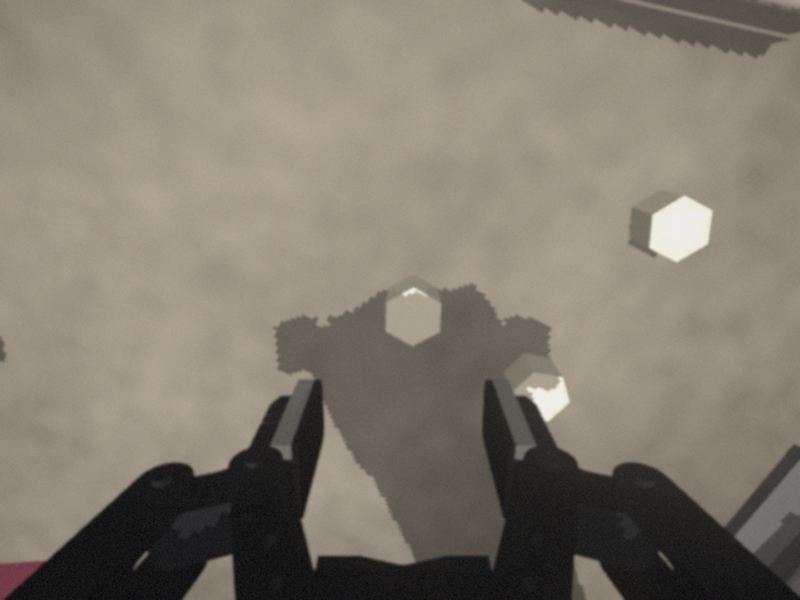

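```bash
python3 - <<'E'
from h import *
im,c=wload("w16"); print(wp(c,413,318,.02))
g=bot.get_obs(); print(g['eef_pos'])
rows([.5386,.266,.045],-64,2)
E
```

```text
[0.5382 0.2663 0.02  ]
[0.5317005  0.26862062 0.08114636]
[2.8, -2.8, 18.0, 0.53, 0.08, 0.35]
[2.7, -2.7, 18.0, 0.53, 0.08, 0.35]
```

>>> apply_moves(
  increments=[
    [2.8,-2.8,18,0.5,0,0.4,-0.2],
    [2.8,-2.8,18,0.5,0,0.4,-0.2],
    [0,0,0,0,0,0,-0.2],
    [0,0,12,0,0,0,-0.2],
    [0,0,10,0,0,0,-0.2],
    [0,0,8,0,0,0,-0.2],
    [0,0,0,0,0,0,-0.2],
    [0,0,0,0,0,0,-0.2],
  ],
)

```text
t: 19.3
eef_pos: [0.5417, 0.2611, 0.0161]
tool_rot: [-0.001, 0.845, -0.534, 0.001]
contact_force: [-0.2, -0.1, 0.2]
gripper_width: 0.603
```

```bash
python3 - <<'E'
from h import *
wrist("w17")
rows([.5386,.266,.006],-64,1)
E
```

```text
t 19.3 pos [0.5417 0.2611 0.0161] yaw -64.57 [-0.0014  0.8454 -0.5342  0.0009] F [-0.2 -0.1  0.2] g 0.603
[-5.7, 0.7, 10.1, -0.19, -0.0, -0.57]
```

View pics/w17.png

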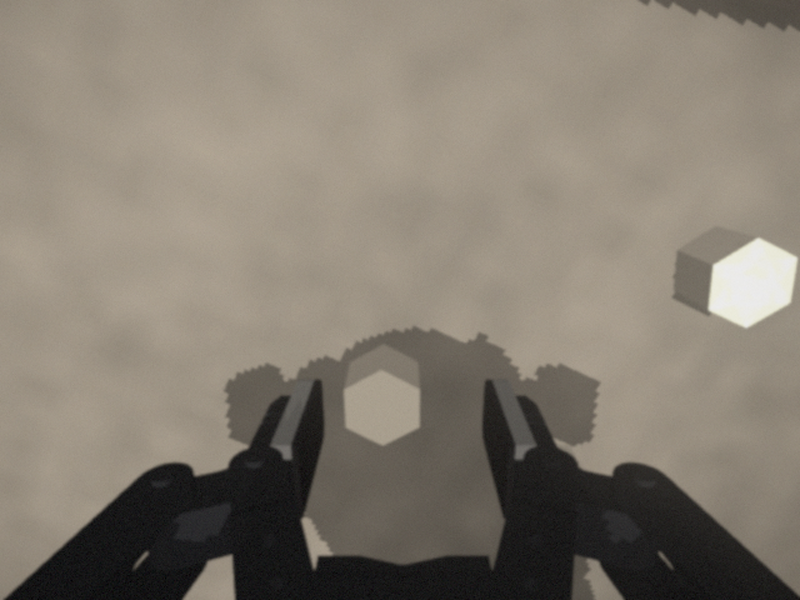

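>>> apply_moves(
  increments=[
    [-4,0.5,4,0,0,-0.5,-0.2],
    [-1.5,0,4,0,0,0,-0.2],
    [0,0,2,0,0,0,-0.2],
    [0,0,0,0,0,0,0.5],
    [0,0,0,0,0,0,1],
    [0,0,0,0,0,0,1],
    [0,0,0,0,0,0,1],
    [0,0,0,0,0,0,1],
  ],
  grip_force=50,
)

```text
t: 20.35
eef_pos: [0.5392, 0.2665, 0.0062]
tool_rot: [-0.002, 0.848, -0.53, 0.001]
contact_force: [-0.3, -0.2, -0.3]
gripper_width: 0.263
```

```bash
python3 - <<'E'
from h import *
wrist("w18")
D=w((0,40,0)); print(D, w((0,50,0)))
o=bot.get_obs(); o['eef_pos'][2]=.29
rows([D[0],D[1],.30],-86.85,8,o=o)
E
```

```text
t 20.35 pos [0.5392 0.2665 0.0062] yaw -64.03 [-0.0019  0.8479 -0.5301  0.0012] F [-0.3 -0.2 -0.3] g 0.263
[ 0.51460111 -0.17586048  0.        ] [ 0.51405139 -0.16587561  0.        ]
[48.4, 27.0, -1.4, -0.03, 0.01, 2.85]
[49.7, 24.5, -1.4, -0.03, 0.01, 2.85]
[50.8, 22.0, -1.3, -0.03, 0.01, 2.85]
[51.8, 19.5, -1.3, -0.03, 0.01, 2.85]
[52.8, 16.9, -1.3, -0.03, 0.01, 2.85]
[53.5, 14.2, -1.3, -0.03, 0.01, 2.85]
[54.2, 11.5, -1.3, -0.03, 0.01, 2.85]
[54.7, 8.8, -1.3, -0.03, 0.01, 2.85]
```

View pics/w18.png

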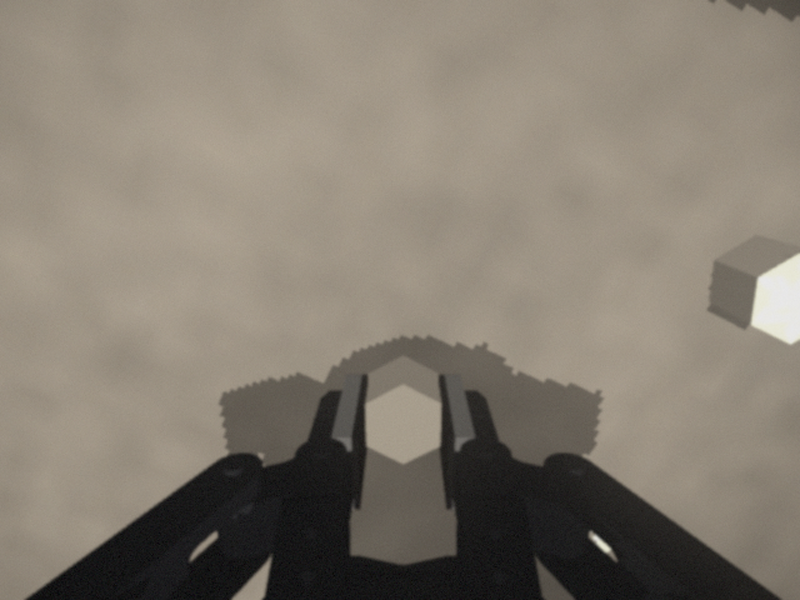

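>>> apply_moves(
  increments=[
    [0,0,-45,0,0,0,1],
    [0,0,-55,0,0,0,1],
    [40,22,-38,0,0,2.8,1],
    [42,20,-38,0,0,2.8,1],
    [43,19,-38,0,0,2.8,1],
    [44,17,-38,0,0,2.8,1],
    [45,14,-38,0,0,2.8,1],
    [46,12,-20,0,0,2.8,1],
  ],
)

```text
t: 21.4
eef_pos: [0.5218, -0.0189, 0.3238]
tool_rot: [-0.001, 0.761, -0.649, 0.0]
contact_force: [0.5, -1.2, -0.7]
gripper_width: 0.264
```

```bash
python3 - <<'E'
from h import *
im,c=wrist("w19"); blocks(im,c)
D=w((0,40,0))
rows([D[0],D[1],.31],-86.85,4)
E
```

```text
t 21.4 pos [ 0.5218 -0.0189  0.3238] yaw -80.86 [-1.400e-03  7.612e-01 -6.485e-01  3.000e-04] F [ 0.5 -1.2 -0.7] g 0.264
block 0.4815 0.0259 A 418 flat normal deg mod60 34 w 28.5 px [279. 212.]
block 0.5295 0.1946 A 504 flat normal deg mod60 16 w 24.7 px [132. 146.]
block 0.6228 0.1854 A 498 flat normal deg mod60 1 w 24.4 px [142.  56.]
[36.5, 7.4, 4.0, -0.06, -0.04, 1.33]
[36.6, 6.6, 4.0, -0.06, -0.04, 1.33]
[36.8, 5.7, 4.0, -0.06, -0.04, 1.33]
[36.9, 4.8, 4.0, -0.06, -0.04, 1.33]
```

View pics/w19.png

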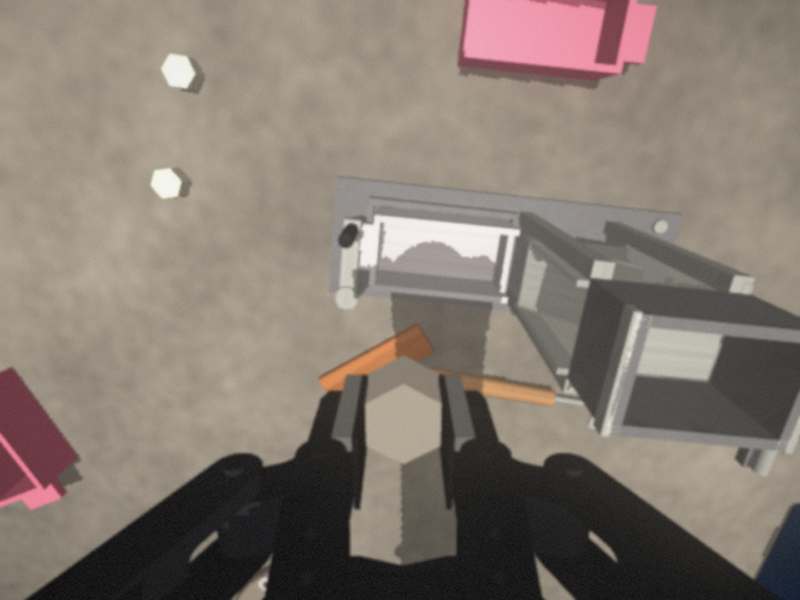

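>>> apply_moves(
  increments=[
    [36.5,7.4,2,0,0,1.4,1],
    [36.5,6.6,4,0,0,1.4,1],
    [37,5.7,4,0,0,1.4,1],
    [37,4.8,4,0,0,1.4,1],
    [0,0,0,0,0,0,1],
    [0,0,0,0,0,0,1],
    [0,0,0,0,0,0,1],
    [0,0,0,0,0,0,1],
  ],
)

```text
t: 22.45
eef_pos: [0.5134, -0.1787, 0.3122]
tool_rot: [-0.001, 0.724, -0.69, 0.003]
contact_force: [-0.6, 0.3, -0.7]
gripper_width: 0.268
```

```bash
python3 - <<'E'
from h import *
im,c=wrist("w20")
D=w((0,40,0))
rows([D[0],D[1],.22],-86.85,1)
E
```

```text
t 22.45 pos [ 0.5134 -0.1787  0.3122] yaw -87.19 [-0.0013  0.7242 -0.6896  0.0031] F [-0.6  0.3 -0.7] g 0.268
[-3.0, -0.8, 92.2, -0.35, -0.16, -0.34]
```

View pics/w20.png

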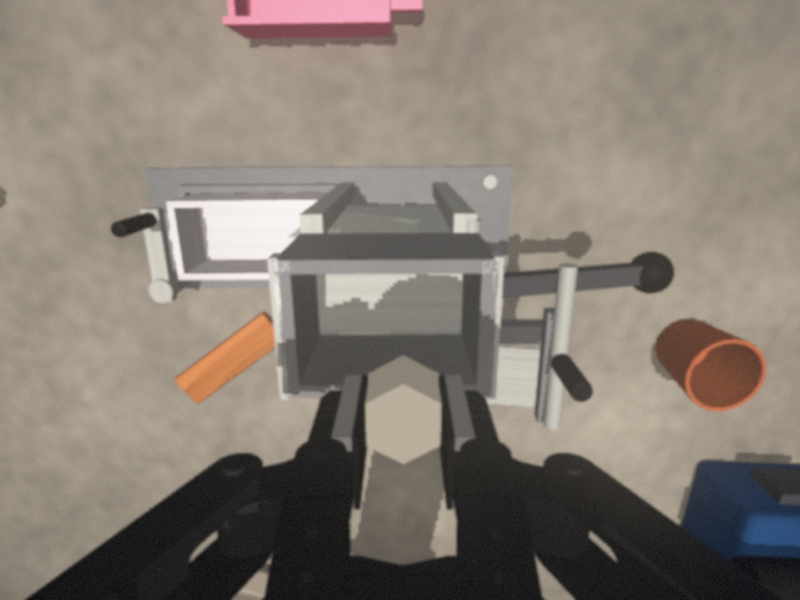

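>>> apply_moves(
  increments=[
    [-3,-0.8,15,-0.3,-0.2,-0.3,1],
    [0,0,15,0,0,0,1],
    [0,0,0,0,0,0,1],
    [0,0,20,0,0,0,1],
    [0,0,20,0,0,0,1],
    [0,0,15,0,0,0,1],
    [0,0,0,0,0,0,1],
    [0,0,0,0,0,0,1],
  ],
)

```text
t: 23.5
eef_pos: [0.5147, -0.1747, 0.2233]
tool_rot: [-0.001, 0.727, -0.687, -0.0]
contact_force: [0.2, 0.1, -0.5]
gripper_width: 0.267
```

```bash
python3 - <<'E'
from h import *
im,c=wrist("w21")
D=w((0,40,0))
rows([D[0],D[1],.215],-86.85,1)
E
```

```text
t 23.5 pos [ 0.5147 -0.1747  0.2233] yaw -86.79 [-6.000e-04  7.266e-01 -6.870e-01 -3.000e-04] F [ 0.2  0.1 -0.5] g 0.267
[1.2, 0.1, 8.3, -0.03, 0.07, 0.06]
```

View pics/w21.png

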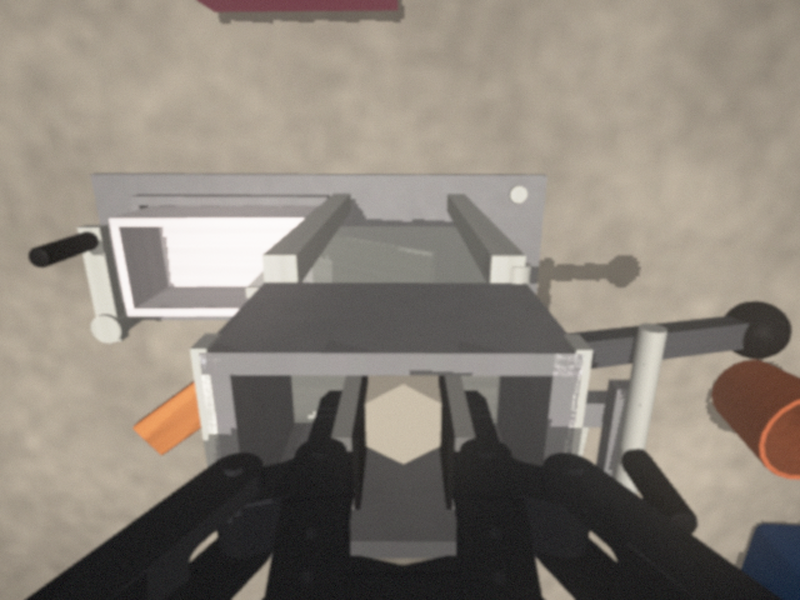

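>>> apply_moves(
  increments=[
    [-3,0,4,0,0,0,1],
    [0,0,4,0,0,0,1],
    [0,0,0,0,0,0,1],
    [0,0,0,0,0,0,0.15],
    [0,0,0,0,0,0,0.15],
    [0,0,-15,0,0,0,0.15],
    [0,0,-30,0,0,0,0.15],
    [0,0,-50,0,0,0,0.15],
  ],
)

```text
t: 24.55
eef_pos: [0.5131, -0.1713, 0.3121]
tool_rot: [0.0, 0.727, -0.687, -0.002]
contact_force: [0.8, -1.2, 1.8]
gripper_width: 0.427
```

```bash
python3 - <<'E'
from h import *
im,c=wrist("w22")
rows([.529,.1947,.09],-104,9)
E
```

```text
t 24.55 pos [ 0.5131 -0.1713  0.3121] yaw -86.78 [ 3.000e-04  7.267e-01 -6.870e-01 -2.100e-03] F [ 0.8 -1.2  1.8] g 0.427
[-40.6, -3.4, 25.6, -0.06, 0.0, 1.91]
[-40.7, -2.1, 25.6, -0.06, 0.0, 1.91]
[-40.8, -0.7, 25.6, -0.06, 0.0, 1.91]
[-40.8, 0.6, 25.6, -0.06, 0.0, 1.91]
[-40.7, 1.9, 25.6, -0.06, 0.0, 1.91]
[-40.6, 3.3, 25.6, -0.06, 0.0, 1.91]
[-40.5, 4.6, 25.6, -0.06, 0.0, 1.91]
[-40.3, 5.9, 25.6, -0.06, 0.0, 1.91]
[-40.1, 7.2, 25.6, -0.06, 0.0, 1.91]
```

View pics/w22.png

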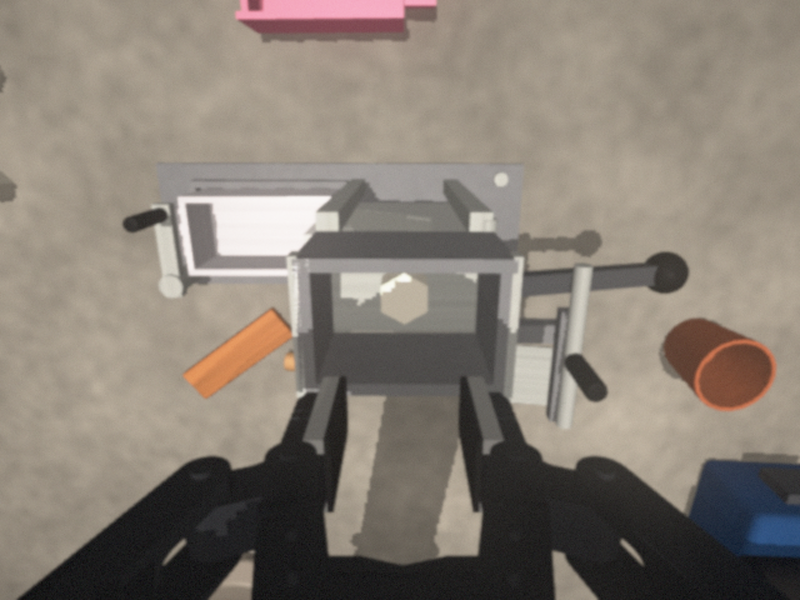

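>>> apply_moves(
  increments=[
    [-45,-4,0,0,0,2,-0.2],
    [-50,-2,10,0,0,2.2,-0.2],
    [-50,-1,30,0,0,2.2,-0.2],
    [-50,1,35,0,0,2.2,-0.2],
    [-50,3,35,0,0,2.2,-0.2],
    [-48,4,35,0,0,2.2,-0.2],
    [-45,5,35,0,0,2.2,-0.2],
    [-20,3,25,0,0,1.5,-0.2],
  ],
)

```text
t: 25.6
eef_pos: [0.5481, 0.1941, 0.1247]
tool_rot: [0.014, -0.611, 0.791, -0.012]
contact_force: [0.3, -1.0, -0.2]
gripper_width: 0.599
```

```bash
python3 - <<'E'
from h import *
im,c=wrist("w23"); blocks(im,c)
rows([.529,.1947,.05],-104,2)
E
```

```text
t 25.6 pos [0.5481 0.1941 0.1247] yaw 255.4 [ 0.014  -0.6115  0.7911 -0.0115] F [ 0.3 -1.  -0.2] g 0.599
block 0.6226 0.1856 A 500 flat normal deg mod60 1 w 24.2 px [306. 127.]
block 0.7109 0.3038 A 322 flat normal deg mod60 45 w 23.7 px [62. 24.]
[3.1, 9.5, 35.7, -0.92, 0.21, -0.26]
[2.9, 8.9, 35.8, -0.92, 0.21, -0.26]
```

View pics/w23.png

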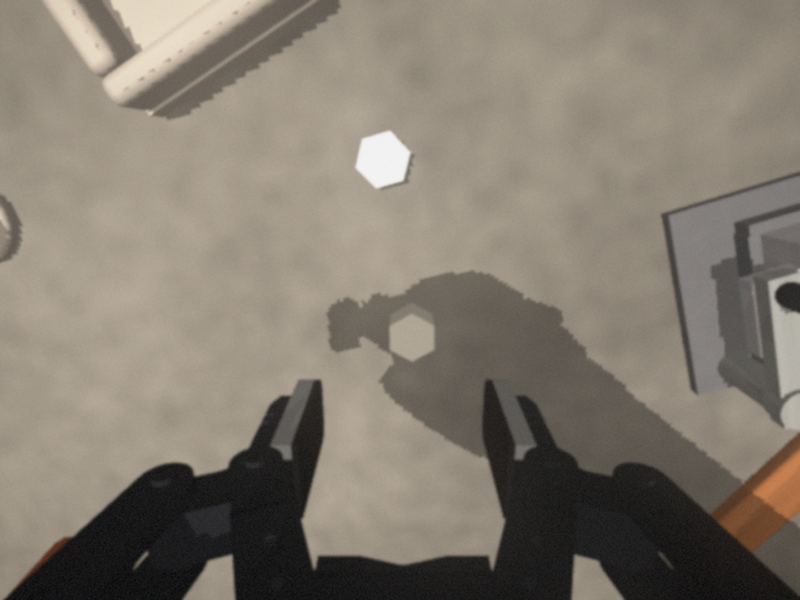

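```bash
python3 - <<'E'
from h import *
im,c=wload("w23"); print(wp(c,412,338,.02)); 
rows([.529,.1947,.03],-104,3)
E
```

```text
[0.5294 0.1945 0.02  ]
[2.1, 6.5, 30.4, -0.61, 0.14, -0.18]
[2.0, 6.2, 30.5, -0.61, 0.14, -0.18]
[1.9, 5.9, 30.6, -0.61, 0.14, -0.18]
```

>>> apply_moves(
  increments=[
    [2,6.5,30,-0.6,0.1,-0.2,-0.2],
    [2,6.3,30,-0.6,0.1,-0.2,-0.2],
    [2,6,30,-0.6,0.1,-0.2,-0.2],
    [0,0,0,0,0,0,-0.2],
    [0,0,0,0,0,0,-0.2],
    [0,0,0,0,0,0,-0.2],
    [0,0,0,0,0,0,-0.2],
    [0,0,0,0,0,0,-0.2],
  ],
)

```text
t: 26.65
eef_pos: [0.5362, 0.1962, 0.0383]
tool_rot: [0.007, -0.616, 0.788, -0.002]
contact_force: [-0.4, 0.1, 0.0]
gripper_width: 0.598
```

```bash
python3 - <<'E'
from h import *
im,c=wrist("w24")
rows([.5293,.1947,.006],-104,2)
E
```

```text
t 26.65 pos [0.5362 0.1962 0.0383] yaw 256.05 [ 0.0072 -0.616   0.7877 -0.0021] F [-0.4  0.1  0. ] g 0.598
[1.7, 3.4, 16.1, -0.35, 0.25, 0.03]
[1.7, 3.3, 16.1, -0.35, 0.25, 0.03]
```

>>> apply_moves(
  increments=[
    [1.8,3.6,12,-0.3,0.3,0,-0.2],
    [1.8,3.6,12,-0.3,0.3,0,-0.2],
    [0,0,7,0,0,0,-0.2],
    [0,0,0,0,0,0,0.3],
    [0,0,0,0,0,0,1],
    [0,0,0,0,0,0,1],
    [0,0,0,0,0,0,1],
    [0,0,0,0,0,0,1],
  ],
)

```text
t: 27.7
eef_pos: [0.5278, 0.1945, 0.0048]
tool_rot: [-0.001, -0.616, 0.788, -0.001]
contact_force: [0.4, 1.4, 0.1]
gripper_width: 0.268
```

```bash
python3 - <<'E'
from h import *
im,c=wrist("w25")
D=w((0,44,0))
o=bot.get_obs(); o['eef_pos'][2]=.3
rows([D[0],D[1],.31],-86.85,8,o=o)
E
```

```text
t 27.7 pos [0.5278 0.1945 0.0048] yaw 256.07 [-0.0011 -0.6162  0.7876 -0.0011] F [0.4 1.4 0.1] g 0.268
[44.9, -9.4, -1.1, 0.0, -0.02, -2.13]
[45.2, -7.7, -1.1, 0.0, -0.02, -2.13]
[45.4, -6.0, -1.1, 0.0, -0.02, -2.13]
[45.6, -4.3, -1.2, 0.0, -0.02, -2.13]
[45.7, -2.6, -1.2, 0.0, -0.02, -2.13]
[45.8, -0.9, -1.2, 0.0, -0.02, -2.13]
[45.8, 0.8, -1.2, 0.0, -0.02, -2.13]
[45.8, 2.5, -1.2, 0.0, -0.02, -2.13]
```

View pics/w25.png

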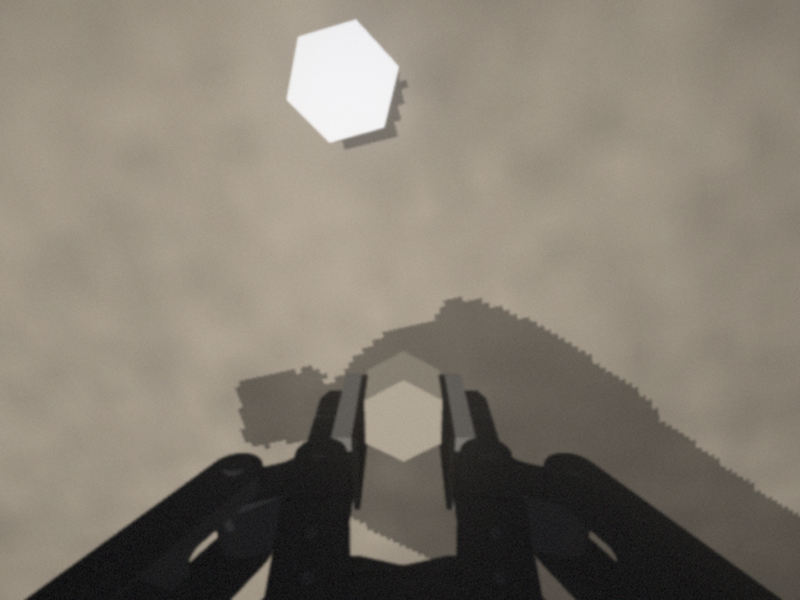

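>>> apply_moves(
  increments=[
    [0,0,-45,0,0,0,1],
    [0,0,-55,0,0,0,1],
    [0,0,-55,0,0,0,1],
    [45,-9,-32,0,0,-2.1,1],
    [45,-8,-32,0,0,-2.1,1],
    [45,-6,-32,0,0,-2.1,1],
    [45,-4,-32,0,0,-2.1,1],
    [45,-3,-26,0,0,-2.1,1],
  ],
)

```text
t: 28.75
eef_pos: [0.5188, -0.0343, 0.3228]
tool_rot: [-0.002, -0.691, 0.723, -0.0]
contact_force: [0.9, -0.2, -0.3]
gripper_width: 0.265
```

```bash
python3 - <<'E'
from h import *
im,c=wrist("w26")
D=w((0,44,0))
rows([D[0],D[1],.31],-86.85,4)
E
```

```text
t 28.75 pos [ 0.5188 -0.0343  0.3228] yaw 267.43 [-2.200e-03 -6.910e-01  7.228e-01 -2.000e-04] F [ 0.9 -0.2 -0.3] g 0.265
[32.4, -0.3, 4.3, -0.02, -0.11, -1.54]
[32.4, 0.6, 4.2, -0.02, -0.11, -1.54]
[32.4, 1.5, 4.1, -0.02, -0.11, -1.54]
[32.4, 2.3, 4.1, -0.02, -0.11, -1.54]
```

>>> apply_moves(
  increments=[
    [31,0,3,0,-0.1,-1.4,1],
    [31,0.6,4,0,-0.1,-1.4,1],
    [31,1.5,4,0,-0.1,-1.4,1],
    [31,2,4,0,0,-1.4,1],
    [0,0,0,0,0,0,1],
    [0,0,0,0,0,0,1],
    [0,0,0,0,0,0,1],
    [0,0,0,0,0,0,1],
  ],
)

```text
t: 29.8
eef_pos: [0.5136, -0.1684, 0.3122]
tool_rot: [-0.001, 0.724, -0.69, 0.002]
contact_force: [-0.5, -0.1, -0.2]
gripper_width: 0.263
```

```bash
python3 - <<'E'
from h import *
im,c=wrist("w27")
D=w((0,52,0))
rows([D[0],D[1],.226],-86.85,3)
E
```

```text
t 29.8 pos [ 0.5136 -0.1684  0.3122] yaw -87.29 [-7.000e-04  7.236e-01 -6.902e-01  2.300e-03] F [-0.5 -0.1 -0.2] g 0.263
[-1.6, -0.1, 28.7, -0.08, -0.05, -0.15]
[-1.5, -0.1, 28.7, -0.08, -0.05, -0.15]
[-1.5, -0.2, 28.7, -0.08, -0.05, -0.15]
```

View pics/w27.png

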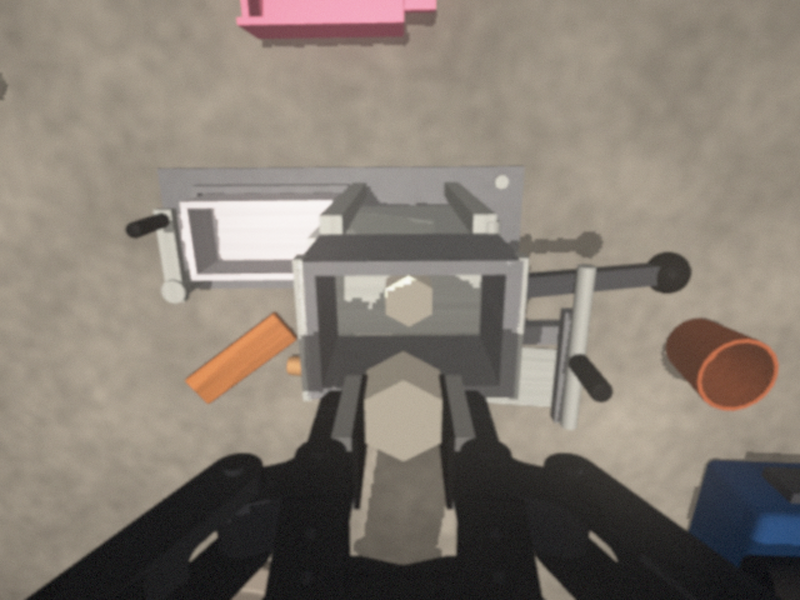

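>>> apply_moves(
  increments=[
    [-3,0,15,0,0,-0.2,1],
    [-3,0,15,0,0,-0.2,1],
    [0,0,0,0,0,0,1],
    [0,0,20,0,0,0,1],
    [0,0,20,0,0,0,1],
    [0,0,14,0,0,0,1],
    [0,0,0,0,0,0,1],
    [0,0,0,0,0,0,1],
  ],
)

```text
t: 30.85
eef_pos: [0.5141, -0.1613, 0.2244]
tool_rot: [-0.001, 0.727, -0.687, 0.002]
contact_force: [-0.4, 0.1, -0.7]
gripper_width: 0.265
```

```bash
python3 - <<'E'
from h import *
im,c=wrist("w28")
D=w((0,53,0))
rows([D[0],D[1],.225],-86.85,1)
E
```

```text
t 30.85 pos [ 0.5141 -0.1613  0.2244] yaw -86.77 [-0.0008  0.7267 -0.6869  0.0023] F [-0.4  0.1 -0.7] g 0.265
[1.6, 0.3, -0.5, -0.25, -0.13, 0.08]
```

View pics/w28.png

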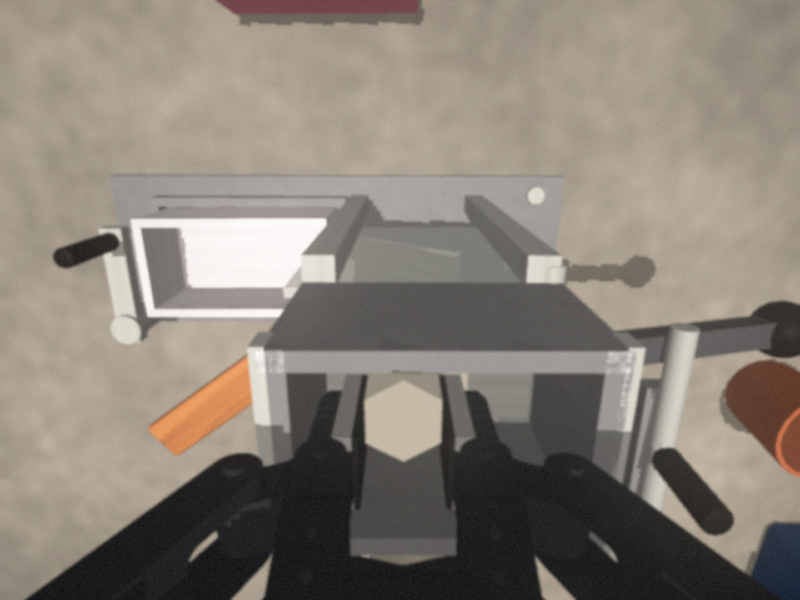

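Above the first block, offset to +y, clear of the wall. Release with small opening.

>>> apply_moves(
  increments=[
    [1,0,0,0,0,0,1],
    [0,0,0,0,0,0,0.3],
    [0,0,0,0,0,0,0.25],
    [0,0,0,0,0,0,0.25],
    [0,0,-15,0,0,0,0.25],
    [0,0,-25,0,0,0,0.25],
    [0,0,-45,0,0,0,0.25],
    [0,0,0,0,0,0,0],
  ],
)

```text
t: 31.9
eef_pos: [0.5149, -0.1622, 0.3169]
tool_rot: [-0.002, 0.727, -0.687, 0.004]
contact_force: [0.3, 0.4, 0.2]
gripper_width: 0.497
```

```bash
python3 - <<'E'
from h import *
im,c=wrist("w29")
rows([.6222,.1855,.12],-119,8)
rows([.6222,.1855,.12],-59,8)
E
```

```text
t 31.9 pos [ 0.5149 -0.1622  0.3169] yaw -86.76 [-0.0021  0.7268 -0.6868  0.0045] F [0.3 0.4 0.2] g 0.497
[-42.7, -15.9, 24.3, -0.04, -0.01, 4.03]
[-43.7, -12.8, 24.3, -0.04, -0.01, 4.03]
[-44.5, -9.8, 24.3, -0.04, -0.01, 4.03]
[-45.0, -6.6, 24.3, -0.04, -0.01, 4.03]
[-45.4, -3.5, 24.3, -0.04, -0.01, 4.03]
[-45.5, -0.3, 24.3, -0.04, -0.01, 4.03]
[-45.4, 2.9, 24.3, -0.04, -0.01, 4.03]
[-45.1, 6.1, 24.3, -0.04, -0.01, 4.03]
[-42.7, -15.9, 24.3, -0.03, -0.03, -3.47]
[-41.6, -18.4, 24.3, -0.03, -0.03, -3.47]
[-40.4, -20.9, 24.3, -0.03, -0.03, -3.47]
[-39.1, -23.3, 24.3, -0.03, -0.03, -3.47]
[-37.6, -25.7, 24.3, -0.03, -0.03, -3.47]
[-35.9, -27.9, 24.3, -0.03, -0.03, -3.47]
[-34.2, -30.1, 24.3, -0.03, -0.03, -3.47]
[-32.3, -32.1, 24.3, -0.03, -0.03, -3.47]
```

View pics/w29.png

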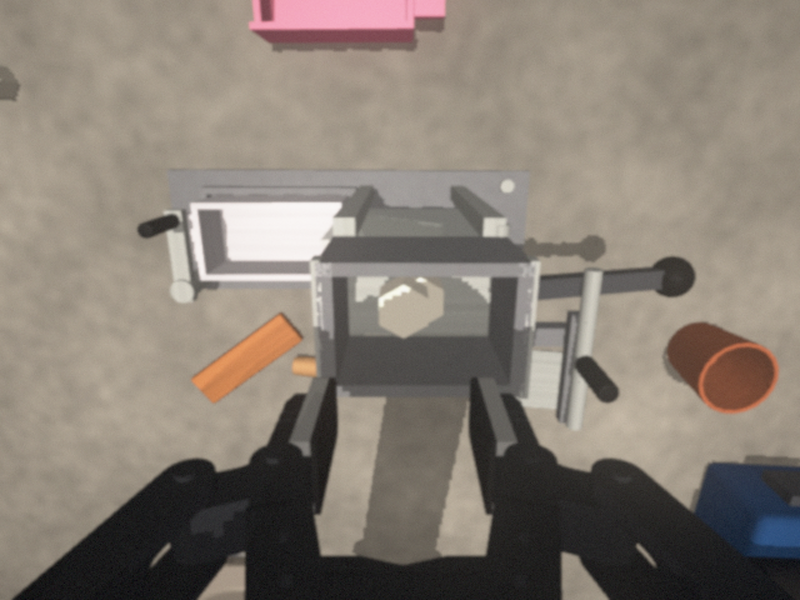

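>>> apply_moves(
  increments=[
    [-43,-16,0,0,0,-3.5,-0.2],
    [-43,-19,10,0,0,-3.5,-0.2],
    [-43,-21,30,0,0,-3.5,-0.2],
    [-42,-24,30,0,0,-3.5,-0.2],
    [-40,-26,30,0,0,-3.5,-0.2],
    [-36,-28,30,0,0,-3.5,-0.2],
    [-34,-30,30,0,0,-3.5,-0.2],
    [-20,-22,20,0,0,-3.5,-0.2],
  ],
)

```text
t: 32.95
eef_pos: [0.6182, 0.184, 0.1263]
tool_rot: [0.002, 0.873, -0.488, 0.002]
contact_force: [0.2, 0.0, 0.0]
gripper_width: 0.6
```

```bash
python3 - <<'E'
from h import *
im,c=wrist("w30"); blocks(im,c)
rows([.6222,.1855,.04],-59,3)
E
```

```text
t 32.95 pos [0.6182 0.184  0.1263] yaw -58.4 [ 0.0019  0.8729 -0.4878  0.0024] F [0.2 0.  0. ] g 0.6
block 0.7395 0.2049 A 569 flat normal deg mod60 46 w 34.6 px [402.  44.]
[1.5, -1.0, 27.9, 0.03, -0.05, 0.32]
[1.5, -1.0, 27.9, 0.03, -0.05, 0.32]
[1.5, -1.0, 27.9, 0.03, -0.05, 0.32]
```

View pics/w30.png

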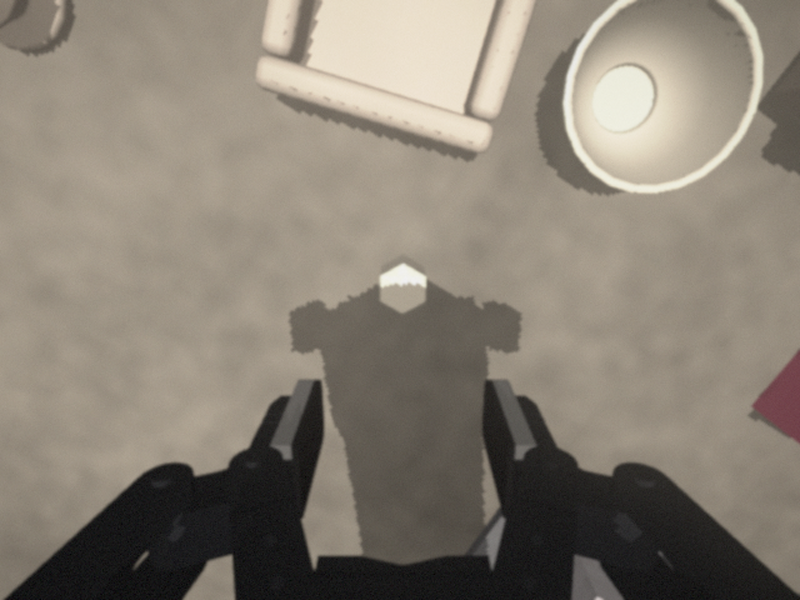

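```bash
python3 - <<'E'
from h import *
im,c=wload("w30"); print(wp(c,403,288,.02))
crop(im,420,0,640,170,3.5,"pics/bowl.png")
rows([.6222,.1855,.04],-59,3)
E
```

```text
[0.6232 0.1858 0.02  ]
[1.5, -1.0, 27.9, 0.03, -0.05, 0.32]
[1.5, -1.0, 27.9, 0.03, -0.05, 0.32]
[1.5, -1.0, 27.9, 0.03, -0.05, 0.32]
```

View pics/bowl.png

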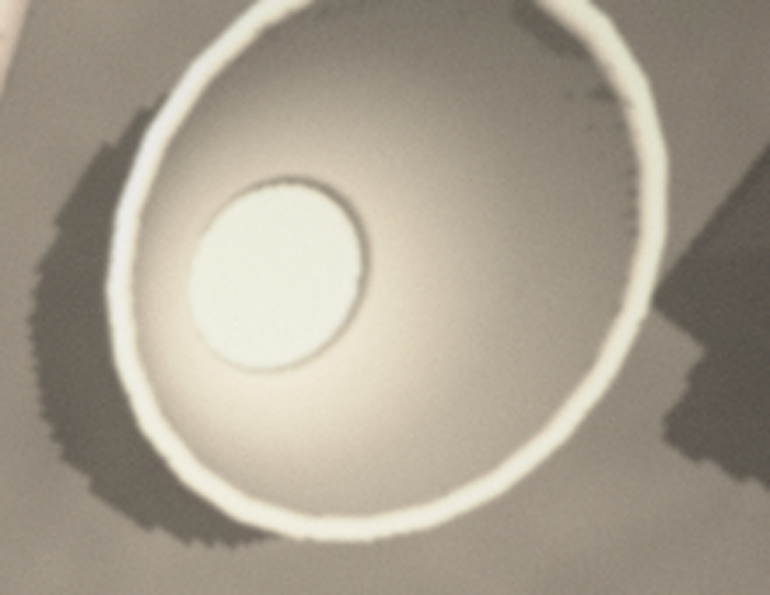

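Just the bowl's round floor. Descend on block C.

>>> apply_moves(
  increments=[
    [1.5,-1,28,0,0,0.3,-0.2],
    [1.5,-1,28,0,0,0.3,-0.2],
    [1.5,-1,28,0,0,0.3,-0.2],
    [0,0,0,0,0,0,-0.2],
    [0,0,0,0,0,0,-0.2],
    [0,0,0,0,0,0,-0.2],
    [0,0,0,0,0,0,-0.2],
    [0,0,0,0,0,0,-0.2],
  ],
)

```text
t: 34.0
eef_pos: [0.6212, 0.1867, 0.038]
tool_rot: [0.002, 0.871, -0.491, -0.0]
contact_force: [-0.6, -0.2, -0.6]
gripper_width: 0.601
```

```bash
python3 - <<'E'
from h import *
im,c=wrist("w31")
rows([.6225,.1857,.006],-59,2)
E
```

```text
t 34.0 pos [0.6212 0.1867 0.038 ] yaw -58.85 [ 1.900e-03  8.710e-01 -4.913e-01 -2.000e-04] F [-0.6 -0.2 -0.6] g 0.601
[0.7, -0.3, 16.0, 0.09, -0.04, 0.08]
[0.8, -0.2, 16.0, 0.09, -0.04, 0.08]
```

View pics/w31.png

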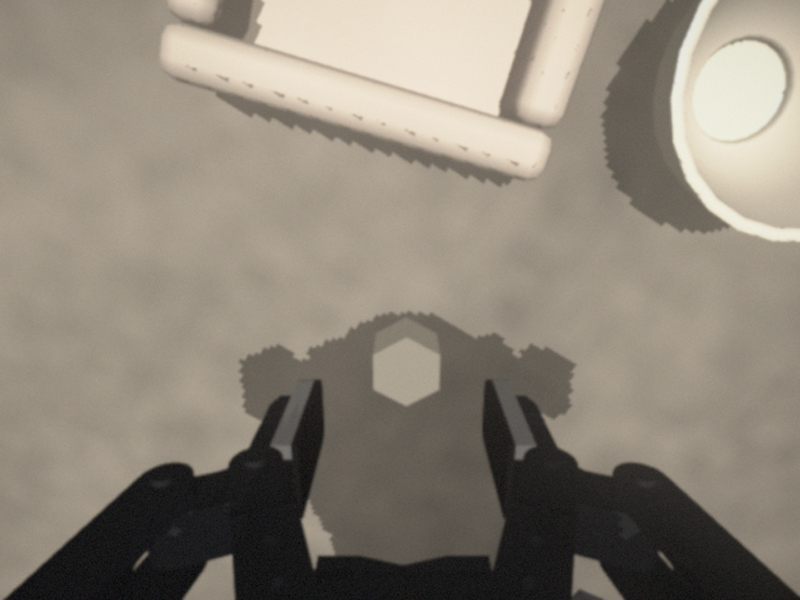

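>>> apply_moves(
  increments=[
    [0.8,-0.3,12,0,0,0,-0.2],
    [0.8,-0.3,12,0,0,0,-0.2],
    [0,0,7,0,0,0,-0.2],
    [0,0,0,0,0,0,0.3],
    [0,0,0,0,0,0,1],
    [0,0,0,0,0,0,1],
    [0,0,0,0,0,0,1],
    [0,0,0,0,0,0,1],
  ],
)

```text
t: 35.05
eef_pos: [0.6225, 0.1855, 0.0047]
tool_rot: [0.002, 0.871, -0.491, -0.0]
contact_force: [-0.0, -0.5, 0.0]
gripper_width: 0.267
```

```bash
python3 - <<'E'
from h import *
im,c=wrist("w32")
D=w((0,36,0))
o=bot.get_obs(); o['eef_pos'][2]=.3
rows([D[0],D[1],.32],-86.85,8,o=o)
E
```

```text
t 35.05 pos [0.6225 0.1855 0.0047] yaw -58.84 [ 1.900e-03  8.710e-01 -4.912e-01 -3.000e-04] F [-0.  -0.5  0. ] g 0.267
[32.1, 35.2, -2.3, 0.02, -0.02, 3.5]
[34.2, 33.1, -2.3, 0.02, -0.02, 3.5]
[36.2, 31.0, -2.4, 0.02, -0.02, 3.5]
[38.0, 28.7, -2.4, 0.02, -0.02, 3.5]
[39.7, 26.3, -2.4, 0.02, -0.02, 3.5]
[41.2, 23.9, -2.4, 0.02, -0.02, 3.5]
[42.6, 21.3, -2.5, 0.02, -0.02, 3.5]
[43.8, 18.7, -2.5, 0.02, -0.02, 3.5]
```

>>> apply_moves(
  increments=[
    [0,0,-45,0,0,0,1],
    [0,0,-55,0,0,0,1],
    [0,0,-55,0,0,0,1],
    [32,35,-34,0,0,3.5,1],
    [34,33,-34,0,0,3.5,1],
    [36,31,-34,0,0,3.5,1],
    [38,28.5,-34,0,0,3.5,1],
    [40,26,-34,0,0,3.5,1],
  ],
)

```text
t: 36.1
eef_pos: [0.5532, -0.0434, 0.338]
tool_rot: [0.003, 0.786, -0.618, -0.002]
contact_force: [1.0, -0.3, -0.9]
gripper_width: 0.264
```

```bash
python3 - <<'E'
from h import *
im,c=wrist("w33")
D=w((0,36,0))
rows([D[0],D[1],.325],-86.85,4)
E
```

```text
t 36.1 pos [ 0.5532 -0.0434  0.338 ] yaw -76.37 [ 0.0031  0.786  -0.6182 -0.002 ] F [ 1.  -0.3 -0.9] g 0.264
[29.0, 16.7, 4.8, 0.03, -0.11, 2.45]
[29.7, 15.4, 4.7, 0.03, -0.11, 2.45]
[30.4, 14.1, 4.6, 0.03, -0.11, 2.45]
[30.9, 12.8, 4.6, 0.03, -0.11, 2.45]
```

View pics/w33.png

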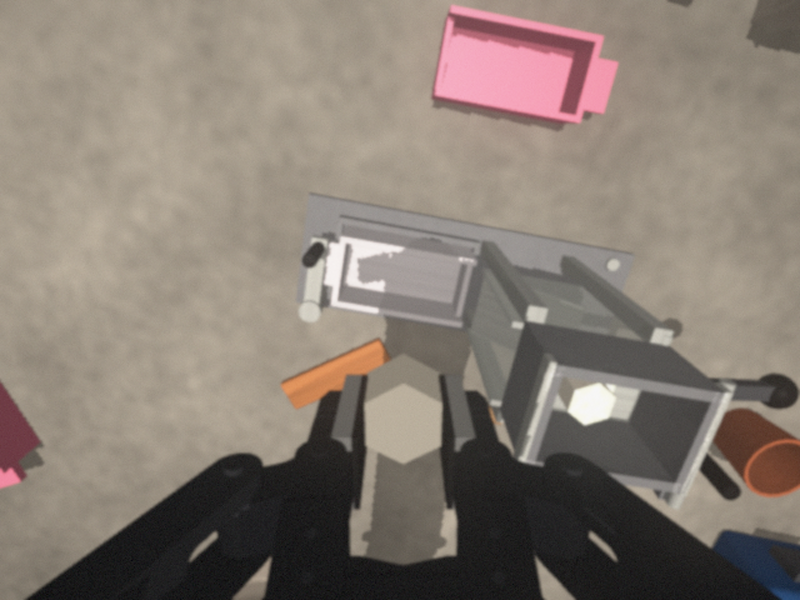

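>>> apply_moves(
  increments=[
    [29,17,2,0,0,2.4,1],
    [29.5,15.5,2,0,0,2.4,1],
    [30,14,4,0,0,2.4,1],
    [30,12,4,0,0,2.4,1],
    [0,0,0,0,0,0,1],
    [0,0,0,0,0,0,1],
    [0,0,0,0,0,0,1],
    [0,0,0,0,0,0,1],
  ],
)

```text
t: 37.15
eef_pos: [0.5141, -0.1803, 0.3337]
tool_rot: [0.002, 0.726, -0.687, 0.004]
contact_force: [0.4, 0.8, -0.5]
gripper_width: 0.265
```

```bash
python3 - <<'E'
from h import *
im,c=wrist("w34")
D=w((0,34,0))
rows([D[0],D[1],.25],-86.85,3)
E
```

```text
t 37.15 pos [ 0.5141 -0.1803  0.3337] yaw -86.84 [ 0.0017  0.7263 -0.6873  0.0042] F [ 0.4  0.8 -0.5] g 0.265
[0.3, -0.1, 27.9, -0.06, -0.16, 0.01]
[0.4, -0.2, 27.9, -0.06, -0.16, 0.01]
[0.5, -0.2, 27.9, -0.06, -0.16, 0.01]
```

View pics/w34.png

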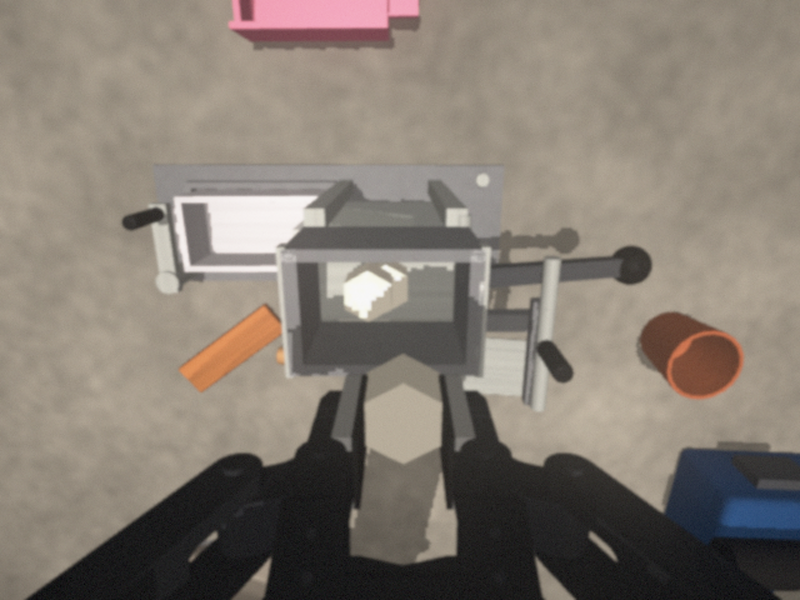

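>>> apply_moves(
  increments=[
    [0,0,20,-0.1,-0.3,0,1],
    [0,0,25,-0.1,-0.2,0,1],
    [0,0,25,0,0,0,1],
    [0,0,15,0,0,0,1],
    [0,0,8,0,0,0,1],
    [0,0,0,0,0,0,1],
    [0,0,0,0,0,0,1],
    [0,0,0,0,0,0,1],
  ],
)

```text
t: 38.2
eef_pos: [0.5176, -0.1783, 0.2411]
tool_rot: [-0.002, 0.728, -0.686, 0.002]
contact_force: [-0.8, 0.4, -0.9]
gripper_width: 0.261
```

```bash
python3 - <<'E'
from h import *
im,c=wrist("w35")
D=w((0,34,0))
rows([D[0],D[1],.24],-86.85,1)
E
```

```text
t 38.2 pos [ 0.5176 -0.1783  0.2411] yaw -86.57 [-0.0018  0.728  -0.6856  0.0023] F [-0.8  0.4 -0.9] g 0.261
[3.3, 2.9, 1.2, -0.34, -0.06, 0.27]
```

View pics/w35.png

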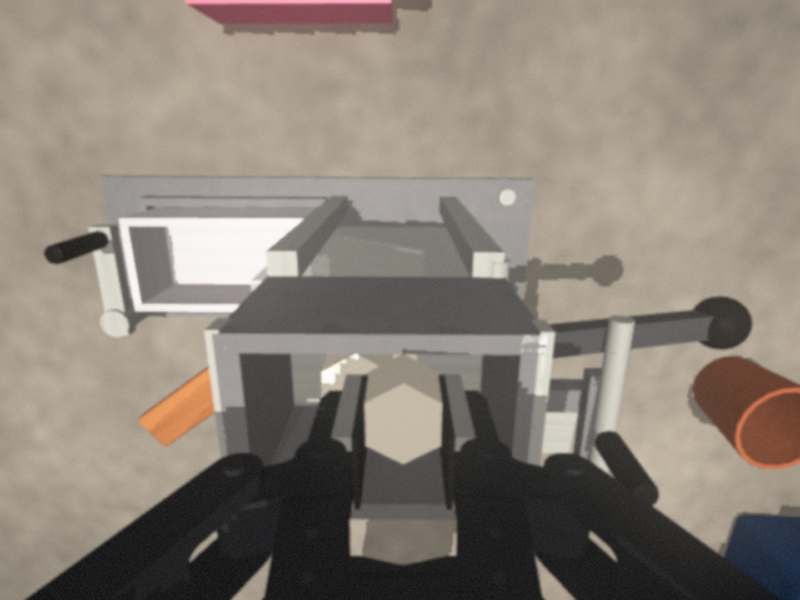

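>>> apply_moves(
  increments=[
    [2.5,2.5,0,-0.2,0,0.2,1],
    [0,0,0,0,0,0,1],
    [0,0,0,0,0,0,0.3],
    [0,0,0,0,0,0,0.25],
    [0,0,0,0,0,0,0.25],
    [0,0,-20,0,0,0,0.25],
    [0,0,-30,0,0,0,0.25],
    [0,0,-40,0,0,0,0.25],
  ],
)

```text
t: 39.25
eef_pos: [0.5132, -0.1808, 0.3308]
tool_rot: [0.001, 0.727, -0.687, -0.002]
contact_force: [0.8, -0.5, -0.8]
gripper_width: 0.378
```

```bash
python3 - <<'E'
from h import *
im,c=wrist("w36"); crop(im,180,160,480,360,2.6,"pics/w36c.png")
s=imaging.read_camera("scene"); cv2.imwrite("pics/s36.png",s[:,:,::-1])
t=imaging.read_camera("top"); crop(t,100,90,450,320,2.28,"pics/t36.png")
E
```

```text
t 39.25 pos [ 0.5132 -0.1808  0.3308] yaw -86.78 [ 0.0008  0.7267 -0.687  -0.0016] F [ 0.8 -0.5 -0.8] g 0.378
```

View pics/w36c.png

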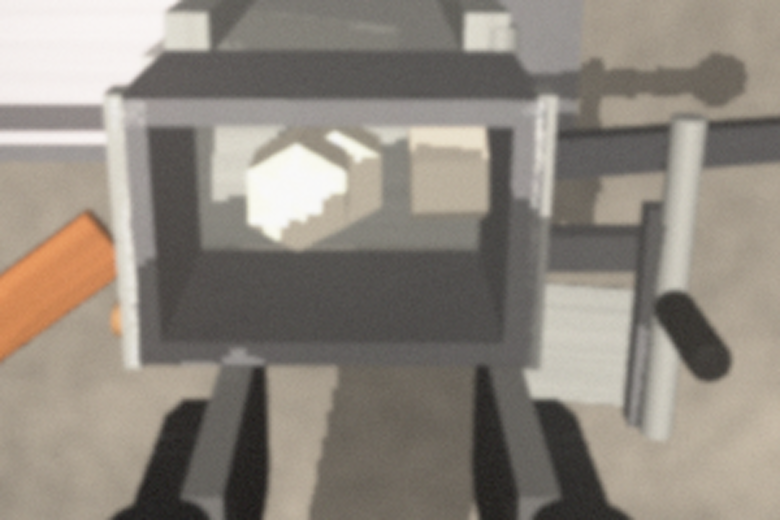

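View pics/t36.png

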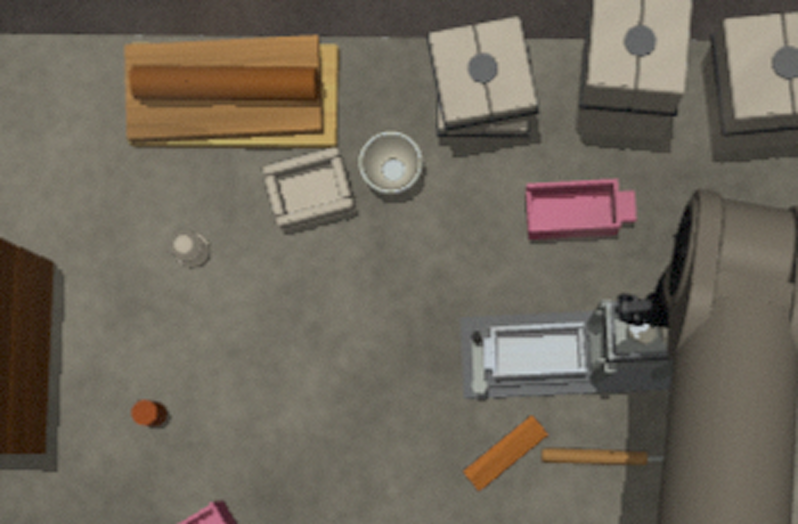

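View pics/s36.png

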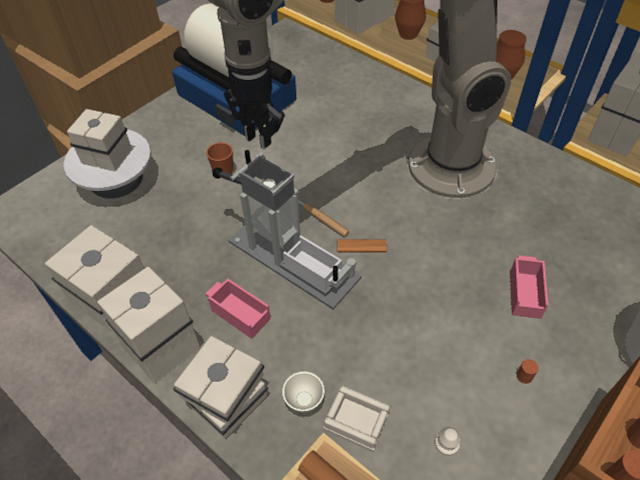

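```bash
python3 - <<'E'
from h import *
im,c=wload("w36")
print(wp(c,712,358,.230,2.6,180,160), w((-45,-55,230)))
P=w((-45,-55,0)); print(w((-75,-55,0)))
rows([P[0],P[1],.28],-86.85,2)
E
```

```text
[ 0.4773 -0.2725  0.23  ] [ 0.47489152 -0.27319059  0.23      ]
[ 0.44493688 -0.27483975  0.        ]
[44.8, 22.7, 26.4, -0.09, -0.03, 0.03]
[44.8, 22.7, 26.4, -0.09, -0.03, 0.03]
```

>>> apply_moves(
  increments=[
    [30,15,5,0,0,0,0],
    [30,15,15,0,0,0,-0.1],
    [30,15,20,0,0,0,-0.1],
    [0,0,10,0,0,0,-0.1],
    [0,0,0,0,0,0,-0.1],
    [0,0,0,0,0,0,-0.1],
    [0,0,0,0,0,0,-0.1],
    [0,0,0,0,0,0,-0.1],
  ],
)

```text
t: 40.4
eef_pos: [0.4747, -0.2714, 0.2779]
tool_rot: [-0.001, 0.729, -0.684, -0.001]
contact_force: [0.2, -0.3, 0.3]
gripper_width: 0.549
```

```bash
python3 - <<'E'
from h import *
im,c=wrist("w37")
rows([.476,-.273,.206],-86.85,3)
E
```

```text
t 40.4 pos [ 0.4747 -0.2714  0.2779] yaw -86.39 [-0.0008  0.729  -0.6845 -0.0009] F [ 0.2 -0.3  0.3] g 0.549
[0.6, -0.4, 24.0, -0.0, 0.04, 0.15]
[0.6, -0.4, 24.0, -0.0, 0.04, 0.15]
[0.6, -0.4, 24.0, -0.0, 0.04, 0.15]
```

View pics/w37.png

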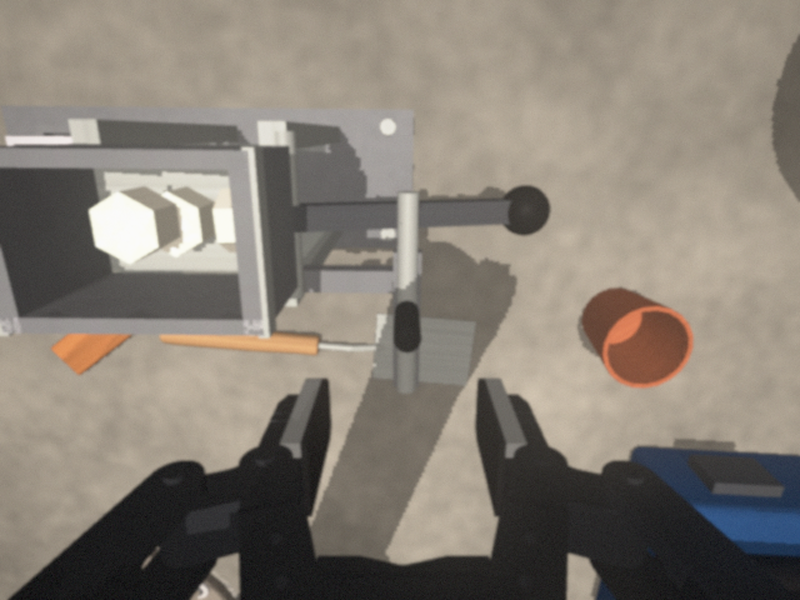

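>>> apply_moves(
  increments=[
    [0.6,-0.5,24,0,0,0,-0.1],
    [0.6,-0.5,24,0,0,0,-0.1],
    [0.6,0,18,0,0,0,-0.1],
    [0,0,0,0,0,0,-0.1],
    [0,0,0,0,0,0,0.3],
    [0,0,0,0,0,0,1],
    [0,0,0,0,0,0,1],
    [0,0,0,0,0,0,1],
  ],
  grip_force=40,
)

```text
t: 41.45
eef_pos: [0.4786, -0.2728, 0.2142]
tool_rot: [-0.002, 0.73, -0.684, 0.002]
contact_force: [0.1, -0.8, -4.1]
gripper_width: 0.12
```

```bash
python3 - <<'E'
from h import *
im,c=wrist("w38")
E
```

```text
t 41.45 pos [ 0.4786 -0.2728  0.2142] yaw -86.29 [-0.002   0.7296 -0.6838  0.0025] F [ 0.1 -0.8 -4.1] g 0.12
```

View pics/w38.png

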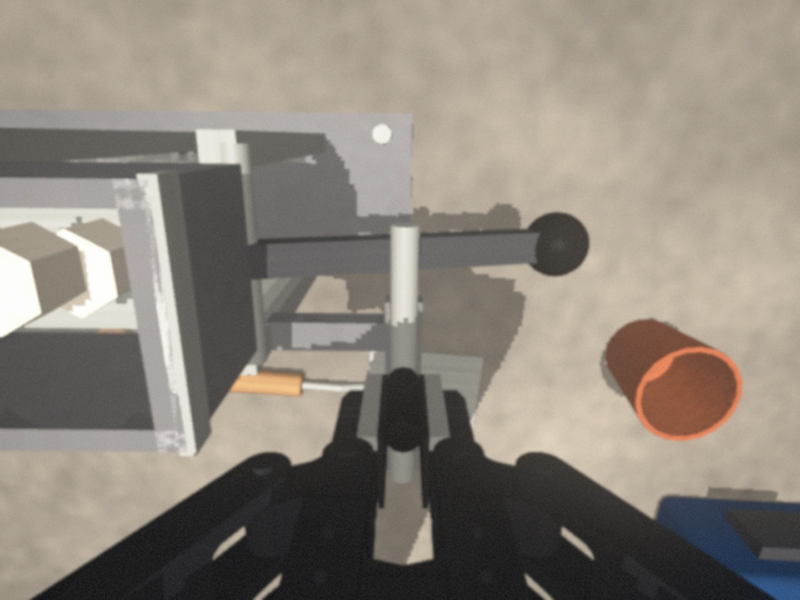

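>>> apply_moves(
  increments=[
    [0,6,0,0,0,0,1],
    [0,8,0,0,0,0,1],
    [0,8,0,0,0,0,1],
    [0,6,0,0,0,0,1],
    [0,5,0,0,0,0,1],
    [0,4,0,0,0,0,1],
    [0,0,0,0,0,0,1],
    [0,0,0,0,0,0,1],
  ],
)

```text
t: 42.5
eef_pos: [0.4488, -0.2744, 0.2142]
tool_rot: [-0.008, 0.731, -0.682, 0.011]
contact_force: [2.4, -0.5, -2.8]
gripper_width: 0.115
```

```bash
python3 - <<'E'
from h import *
im,c=wrist("w39")
E
```

```text
t 42.5 pos [ 0.4488 -0.2744  0.2142] yaw -86.06 [-0.0083  0.7309 -0.6823  0.0107] F [ 2.4 -0.5 -2.8] g 0.115
```

View pics/w39.png

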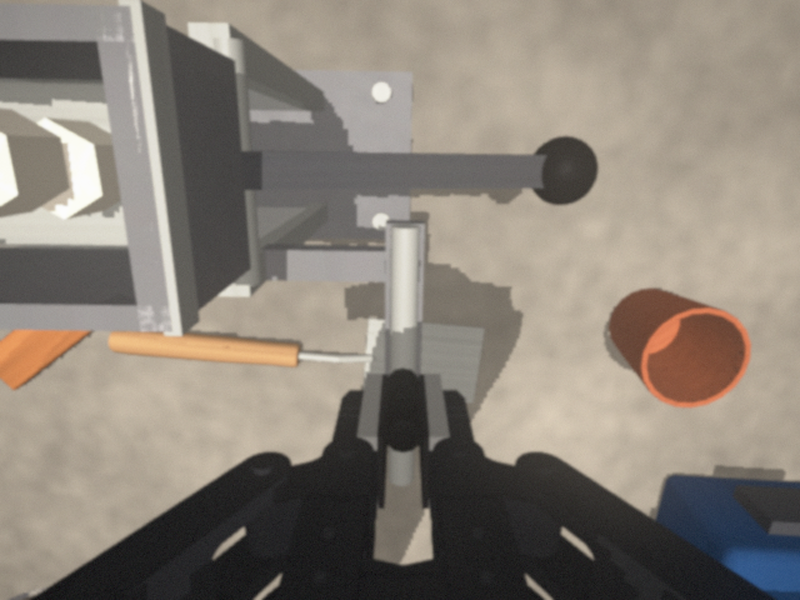

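>>> apply_moves(
  increments=[
    [0,5,0,0.6,0,0,1],
    [0,4,0,0.5,0,0,1],
    [0,0,0,0,0,0,1],
    [0,0,0,0,0,0,0.3],
    [0,0,0,0,0,0,-0.2],
    [0,0,-15,0,0,0,-0.2],
    [0,0,-40,0,0,0,-0.2],
    [0,0,-45,0,0,0,-0.2],
  ],
)

```text
t: 43.55
eef_pos: [0.4391, -0.2739, 0.3167]
tool_rot: [-0.02, 0.732, -0.681, 0.022]
contact_force: [1.3, -0.9, -0.2]
gripper_width: 0.603
```

```bash
python3 - <<'E'
from h import *
im,c=wrist("w40")
print(bot.get_obs()['q'].round(2))
print(w((0,-116,161)))
E
```

```text
t 43.55 pos [ 0.4391 -0.2739  0.3167] yaw -85.91 [-0.0198  0.7316 -0.6811  0.0222] F [ 1.3 -0.9 -0.2] g 0.603
[ 0.68  0.12 -0.25  1.83  0.01  1.13 -1.07]
[ 0.52317678 -0.33162459  0.161     ]
```

View pics/w40.png

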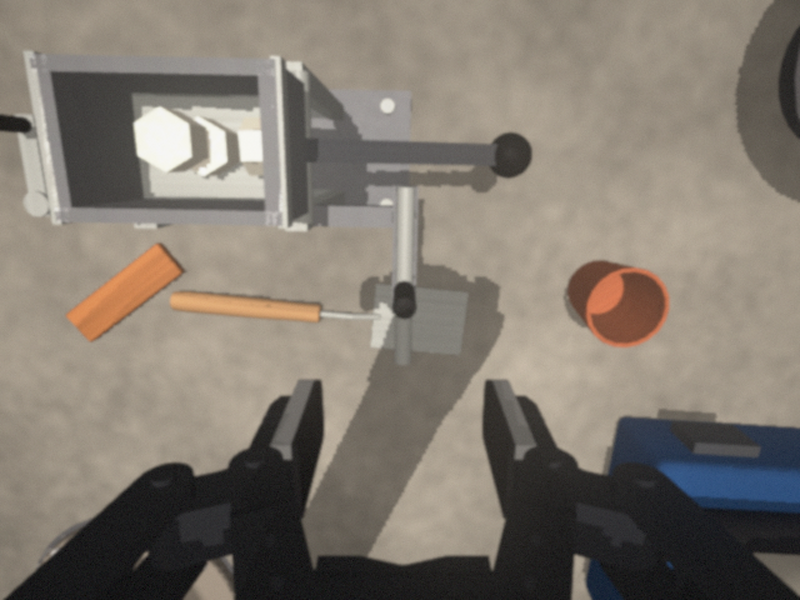

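```bash
python3 - <<'E'
from h import *
im,c=wload("w40"); print("knob",wp(c,512,155,.161), "pegtop",wp(c,405,302,.230), w((-75,-55,230)), "rod end",wp(c,406,190,.199), w((-12-30,-55,199)))
rows([.523,-.331,.27],3,9)
E
```

```text
knob [ 0.5231 -0.3333  0.161 ] pegtop [ 0.4486 -0.2751  0.23  ] [ 0.44493688 -0.27483975  0.23      ] rod end [ 0.5005 -0.2722  0.199 ] [ 0.47788698 -0.27302567  0.199     ]
[6.8, -8.2, 6.6, -0.29, -0.39, -9.88]
[8.1, -6.9, 6.5, -0.29, -0.39, -9.88]
[9.2, -5.5, 6.4, -0.29, -0.39, -9.88]
[10.1, -3.8, 6.3, -0.29, -0.39, -9.88]
[10.6, -2.1, 6.2, -0.29, -0.39, -9.88]
[10.8, -0.2, 6.2, -0.29, -0.39, -9.88]
[10.8, 1.6, 6.1, -0.29, -0.39, -9.88]
[10.4, 3.4, 6.0, -0.29, -0.39, -9.88]
[9.7, 5.1, 6.0, -0.29, -0.39, -9.88]
```

>>> apply_moves(
  increments=[
    [7,-8,0,-0.3,-0.4,-10,-0.2],
    [8,-7,0,-0.3,-0.4,-10,-0.2],
    [9,-5.5,5,-0.3,-0.4,-10,-0.2],
    [10,-4,5,-0.3,-0.4,-10,-0.2],
    [10.5,-2,5,-0.3,-0.4,-10,-0.2],
    [11,0,5,-0.3,-0.4,-10,-0.2],
    [11,1.5,5,-0.3,-0.4,-10,-0.2],
    [10,3,5,-0.3,-0.4,-10,-0.2],
  ],
)

```text
t: 44.6
eef_pos: [0.5162, -0.3262, 0.3101]
tool_rot: [0.004, 1.0, -0.03, 0.008]
contact_force: [-0.1, 0.4, 0.4]
gripper_width: 0.604
```

```bash
python3 - <<'E'
from h import *
im,c=wrist("w41")
rows([.5232,-.3325,.22],3.15,3)
E
```

```text
t 44.6 pos [ 0.5162 -0.3262  0.3101] yaw -3.45 [ 0.0037  0.9995 -0.0301  0.0079] F [-0.1  0.4  0.4] g 0.604
[1.7, 1.7, 29.8, 0.14, -0.29, -2.07]
[1.8, 1.8, 29.8, 0.14, -0.29, -2.07]
[1.9, 2.0, 29.8, 0.14, -0.29, -2.07]
```

View pics/w41.png

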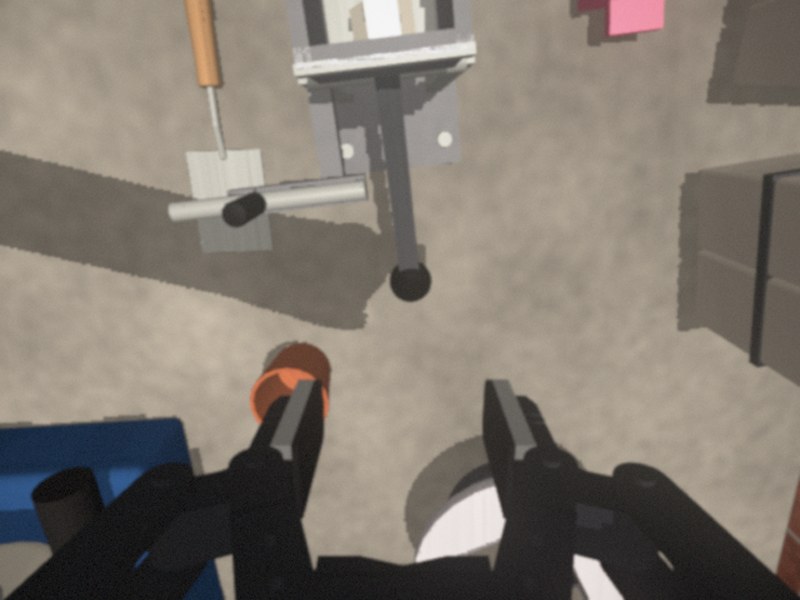

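```bash
python3 - <<'E'
from h import *
im,c=wload("w41"); print("knob",wp(c,411,281,.161),"cup rim",wp(c,290,400,.07))
E
```

```text
knob [ 0.5234 -0.3317  0.161 ] cup rim [ 0.4132 -0.4608  0.07  ]
```

>>> apply_moves(
  increments=[
    [2,2,30,0.1,-0.3,-2,-0.2],
    [2,2,30,0.1,-0.3,-2,-0.2],
    [2,2,30,0.1,-0.3,-2,-0.2],
    [0,0,0,0,0,0,-0.2],
    [0,0,0,0,0,0,-0.2],
    [0,0,0,0,0,0,-0.2],
    [0,0,0,0,0,0,-0.2],
    [0,0,0,0,0,0,-0.2],
  ],
)

```text
t: 45.65
eef_pos: [0.5259, -0.3354, 0.2274]
tool_rot: [0.005, 1.0, 0.019, 0.005]
contact_force: [0.4, 0.6, 0.1]
gripper_width: 0.598
```

```bash
python3 - <<'E'
from h import *
im,c=wrist("w42")
rows([.5232,-.3328,.142],3.15,3)
E
```

```text
t 45.65 pos [ 0.5259 -0.3354  0.2274] yaw 2.2 [0.0046 0.9998 0.0192 0.0045] F [0.4 0.6 0.1] g 0.598
[-1.1, -1.2, 28.4, 0.18, -0.17, -0.32]
[-1.0, -1.1, 28.4, 0.18, -0.17, -0.32]
[-0.9, -1.0, 28.4, 0.18, -0.17, -0.32]
```

View pics/w42.png

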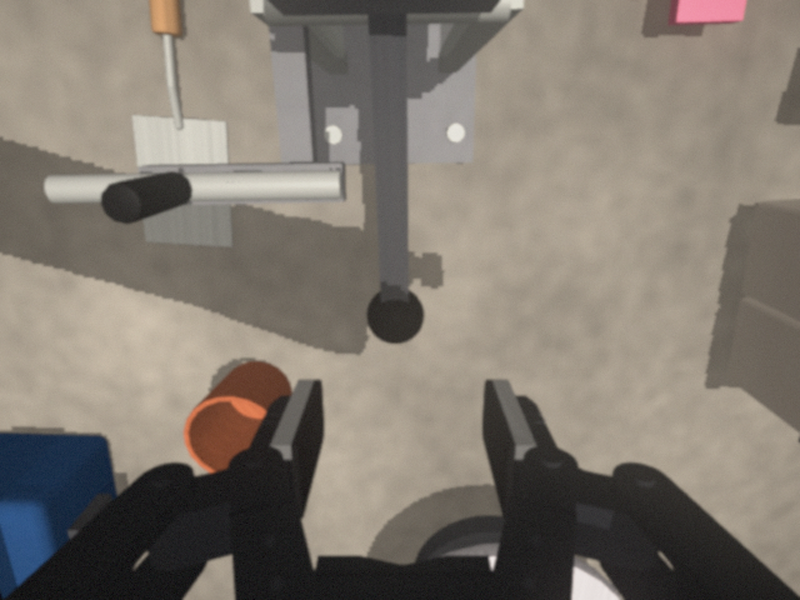

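>>> apply_moves(
  increments=[
    [-1.2,-1.3,28,0.2,-0.2,-0.3,-0.2],
    [-1.2,-1.3,28,0.2,-0.2,-0.3,-0.2],
    [-1,-1,25,0.2,-0.2,-0.3,-0.2],
    [0,0,0,0,0,0,-0.2],
    [0,0,0,0,0,0,-0.2],
    [0,0,0,0,0,0,-0.2],
    [0,0,0,0,0,0,-0.2],
    [0,0,0,0,0,0,-0.2],
  ],
)

```text
t: 46.7
eef_pos: [0.5257, -0.3338, 0.1496]
tool_rot: [0.002, 1.0, 0.027, 0.003]
contact_force: [0.6, 0.0, 0.3]
gripper_width: 0.605
```

```bash
python3 - <<'E'
from h import *
im,c=wrist("w43")
rows([.5232,-.3325,.142],3.15,1)
E
```

```text
t 46.7 pos [ 0.5257 -0.3338  0.1496] yaw 3.06 [0.0017 0.9996 0.0267 0.0027] F [0.6 0.  0.3] g 0.605
[-2.5, -1.5, 7.6, 0.2, -0.3, -0.09]
```

View pics/w43.png

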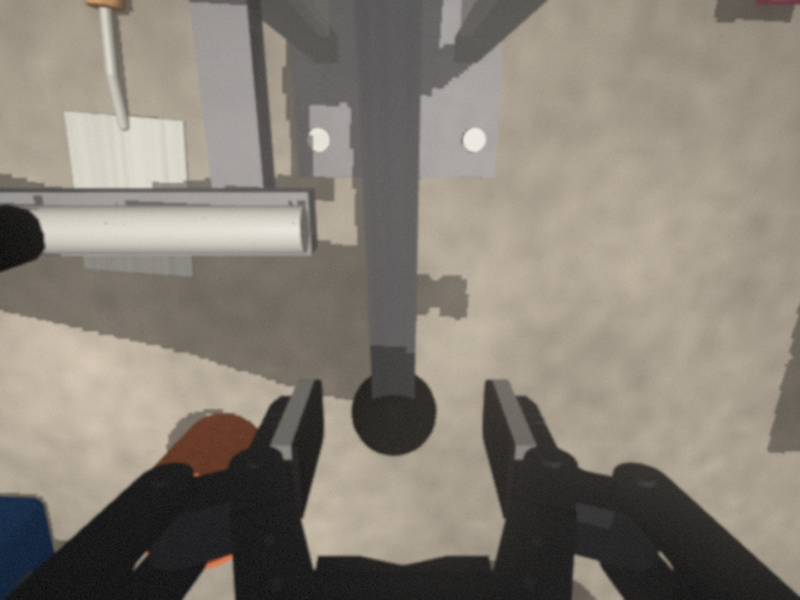

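>>> apply_moves(
  increments=[
    [-2,-1,5,0.2,-0.2,0,-0.2],
    [0,0,3,0,0,0,-0.2],
    [0,0,0,0,0,0,0.3],
    [0,0,0,0,0,0,1],
    [0,0,0,0,0,0,1],
    [0,0,0,0,0,0,1],
    [0,0,0,0,0,0,1],
    [0,0,0,0,0,0,1],
  ],
  grip_force=60,
)

```text
t: 47.75
eef_pos: [0.5229, -0.3329, 0.1412]
tool_rot: [-0.0, 1.0, 0.027, 0.0]
contact_force: [-1.0, 0.1, 1.3]
gripper_width: 0.271
```

```bash
python3 - <<'E'
from h import *
im,c=wrist("w44")
o=bot.get_obs(); p0=o['eef_pos']
a=np.linspace(0,.96,12); q=np.c_[-120*np.cos(a-.262),120*np.sin(a-.262)]
print(np.diff(q,axis=0).round(1).tolist())
E
```

```text
t 47.75 pos [ 0.5229 -0.3329  0.1412] yaw 3.04 [-2.000e-04  9.996e-01  2.660e-02  1.000e-04] F [-1.   0.1  1.3] g 0.271
[[-2.3, 10.2], [-1.4, 10.4], [-0.5, 10.5], [0.5, 10.5], [1.4, 10.4], [2.3, 10.2], [3.1, 10.0], [4.0, 9.7], [4.8, 9.3], [5.6, 8.8], [6.4, 8.3]]
```

View pics/w44.png

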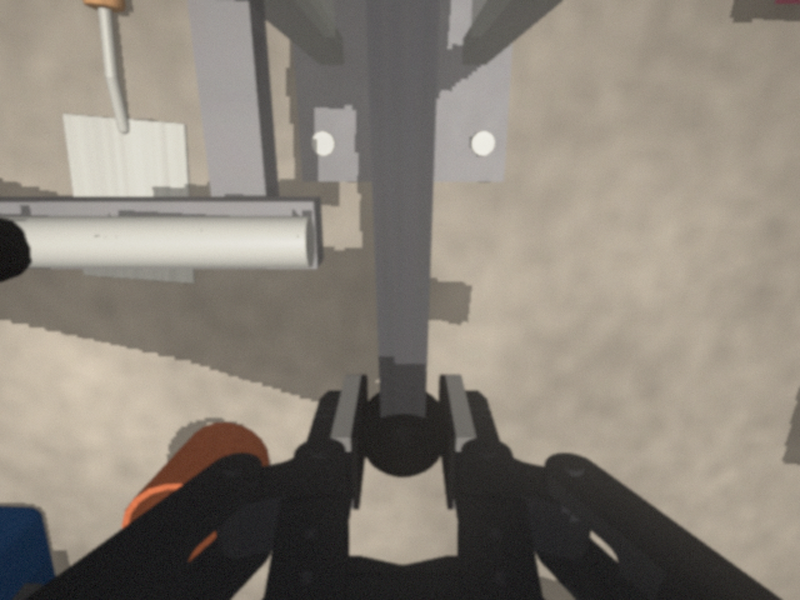

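>>> apply_moves(
  increments=[
    [0,2.3,-10.2,0,0,0,1],
    [0,1.4,-10.4,0,0,0,1],
    [0,0.5,-10.5,0,0,0,1],
    [0,-0.5,-10.5,0,0,0,1],
    [0,-1.4,-10.4,0,0,0,1],
    [0,-2.3,-10.2,0,0,0,1],
    [0,-3.1,-10,0,0,0,1],
    [0,-4,-9.7,0,0,0,1],
  ],
)

```text
t: 48.8
eef_pos: [0.5217, -0.317, 0.2249]
tool_rot: [-0.007, 1.0, 0.03, -0.003]
contact_force: [1.1, 4.3, -8.7]
gripper_width: 0.266
```

```bash
python3 - <<'E'
from h import *
im,c=wrist("w45")
s=imaging.read_camera("scene"); crop(s,190,100,390,310,3.6,"pics/s45.png")
d=bot.get_obs()['eef_pos']+[0,0,.019]; o=w((0,0,192)); print(np.linalg.norm((d-o)[1:]), np.arctan2(d[2]-.192,-(d[1]-o[1]))+.262)
E
```

```text
t 48.8 pos [ 0.5217 -0.317   0.2249] yaw 3.39 [-0.0066  0.9995  0.0296 -0.0026] F [ 1.1  4.3 -8.7] g 0.266
0.11273415453229399 0.7477780737633677
```

View pics/s45.png

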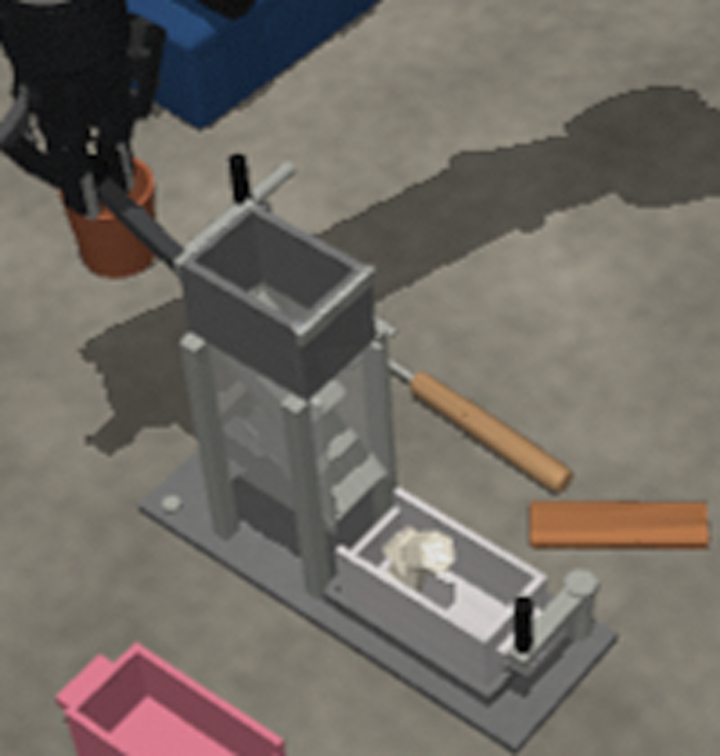

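View pics/w45.png

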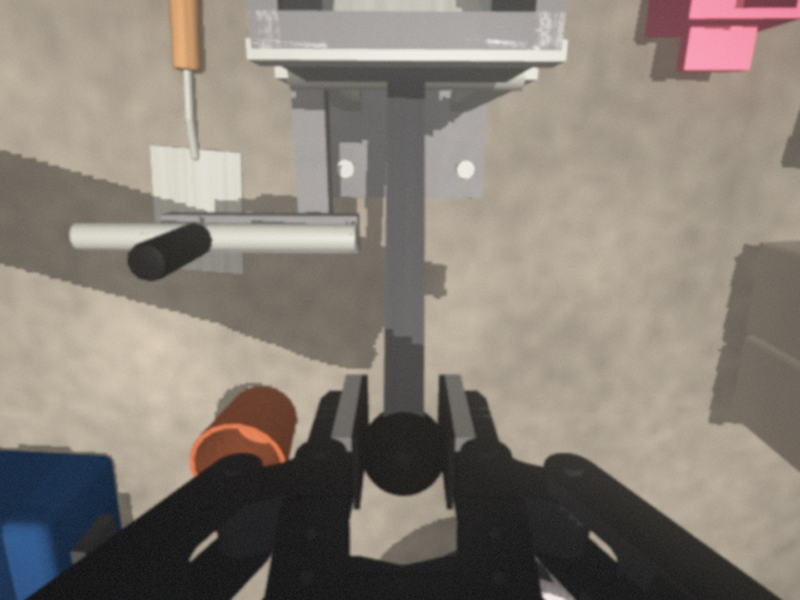

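>>> apply_moves(
  increments=[
    [0,-4,-9.5,0.3,0,0,1],
    [0,-4.5,-9,0.3,0,0,1],
    [0,-5.5,-8.8,0,0,0,1],
    [0,-6,-8,0,0,0,1],
    [0,-4,-5,0,0,0,1],
    [0,-3,-4,0,0,0,1],
    [0,0,0,0,0,0,1],
    [0,0,0,0,0,0,1],
  ],
)

```text
t: 49.9
eef_pos: [0.52, -0.2838, 0.2538]
tool_rot: [-0.019, 0.999, 0.031, -0.006]
contact_force: [1.0, 2.8, -5.1]
gripper_width: 0.104
```

```bash
python3 - <<'E'
from h import *
im,c=wrist("w46")
s=imaging.read_camera("scene"); crop(s,190,100,390,310,3.6,"pics/s46.png")
d=bot.get_obs()['eef_pos']+[0,0,.019]; o=w((0,0,192)); print(np.linalg.norm((d-o)[1:]), np.arctan2(d[2]-.192,-(d[1]-o[1]))+.262)
E
```

```text
t 49.9 pos [ 0.52   -0.2838  0.2538] yaw 3.61 [-0.0193  0.9993  0.0315 -0.0057] F [ 1.   2.8 -5.1] g 0.104
0.10563643539039615 1.1349570193447227
```

View pics/s46.png

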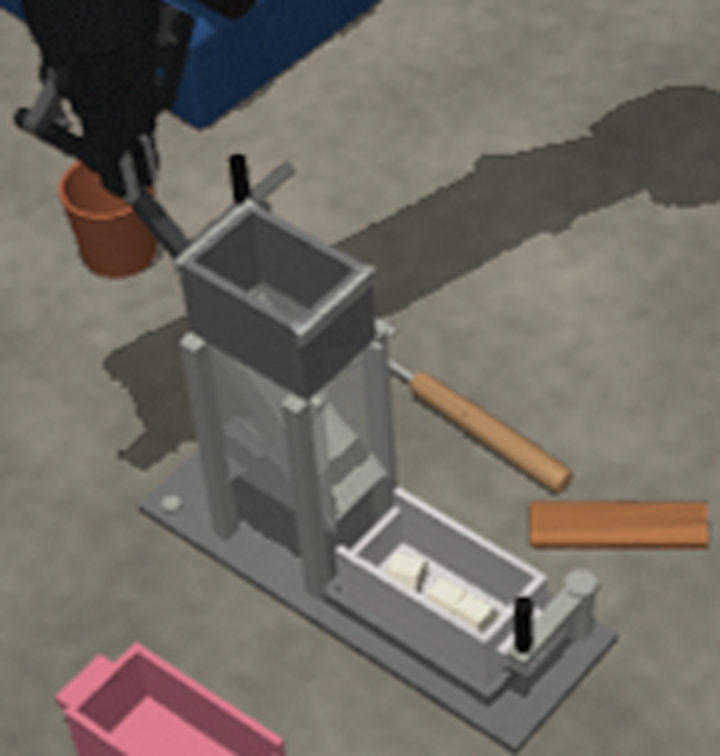

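View pics/w46.png

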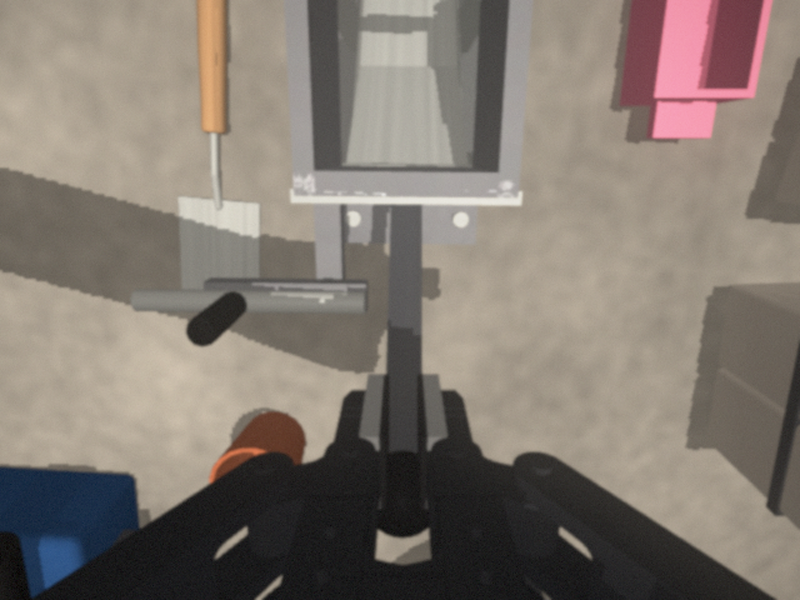

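```bash
cat >> h.py <<'E'
def trapang(c,u,v,s=1.25,x0=0,y0=0):
    best=None
    for a in np.arange(-.1,1.2,.005):
        p=w((0,-120*np.cos(a-.262),192+120*np.sin(a-.262)))
        e=np.linalg.norm((proj(c,p)-[(u+.5)/s-.5+x0,(v+.5)/s-.5+y0])); 
        if best is None or e<best[0]: best=(e,a)
    return best
E
python3 - <<'E'
from h import *
im,c=wload("w46"); 
print(trapang(c,404,496))
for a in (.7,.8,.9,.96): print(a,proj(c,w((0,-120*np.cos(a-.262),192+120*np.sin(a-.262))))*1.25)
im,c=wload("w45"); print(trapang(c,404,452))
im,c=wload("w44"); print(trapang(c,403,435))
E
```

```text
(np.float64(2.0091701529599653), np.float64(0.9200000000000009))
0.7 [403.20638894 484.93161993]
0.8 [403.03993515 490.76392848]
0.9 [402.89053506 493.4744991 ]
0.96 [402.81179846 493.28621683]
(np.float64(0.10701383459456468), np.float64(0.6900000000000007))
(np.float64(0.7153850641859304), np.float64(0.010000000000000092))
```

>>> apply_moves(
  increments=[
    [0,-5,-6,0,0,0,1],
    [0,-5,-6,0,0,0,1],
    [0,-5,-6,0,0,0,1],
    [0,-5,-6,0,0,0,1],
    [0,0,0,0,0,0,1],
    [0,0,0,0,0,0,1],
    [0,0,0,0,0,0,1],
    [0,0,0,0,0,0,1],
  ],
)

```text
t: 51.0
eef_pos: [0.52, -0.2833, 0.2542]
tool_rot: [-0.011, 1.0, 0.025, -0.002]
contact_force: [4.6, 0.5, -10.8]
gripper_width: 0.104
```

```bash
python3 - <<'E'
from h import *
im,c=wrist("w47")
s=imaging.read_camera("scene"); crop(s,190,100,390,310,3.6,"pics/s47.png")
S=cal("scene")
for a in (.7,.8,.9,.96): print(a,(proj(S,w((0,-120*np.cos(a-.262),192+120*np.sin(a-.262))))-[190,100])*3.6)
E
```

```text
t 51.0 pos [ 0.52   -0.2833  0.2542] yaw 2.89 [-0.0115  0.9996  0.0252 -0.0025] F [  4.6   0.5 -10.8] g 0.104
0.7 [ 83.32991084 170.54311474]
0.8 [ 87.2561689  161.42304442]
0.9 [ 92.63845191 153.61380057]
0.96 [ 96.55866689 149.60498229]
```

View pics/s47.png

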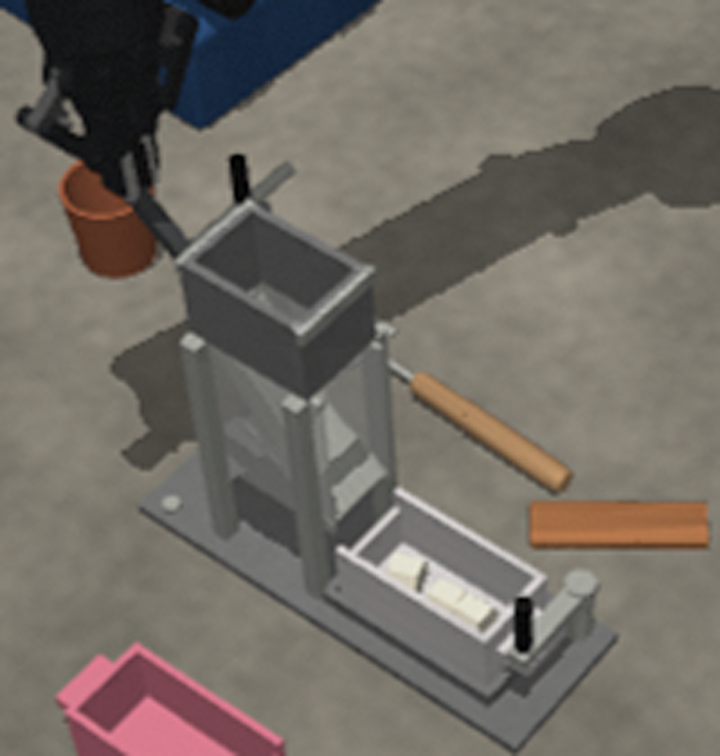

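View pics/w47.png

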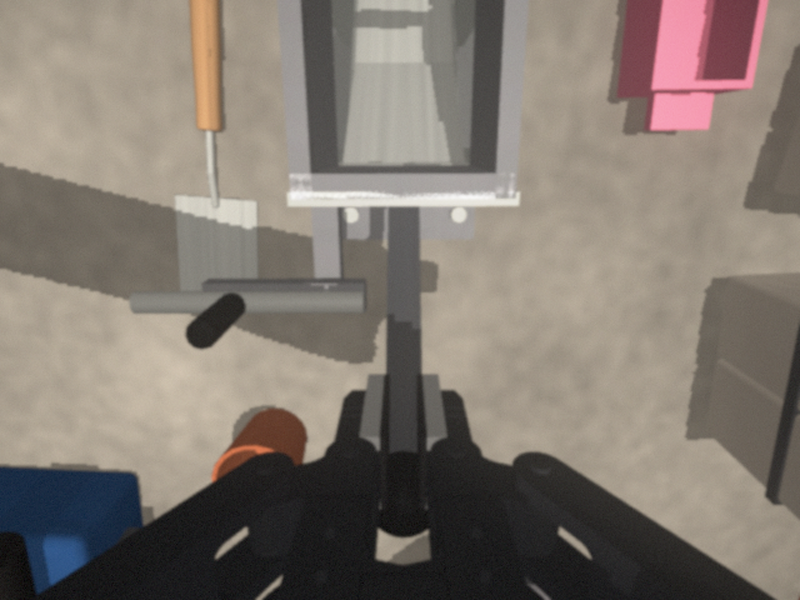

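>>> apply_moves(
  increments=[
    [0,0,0,0,0,0,0.3],
    [0,0,0,0,0,0,-0.2],
    [0,0,0,0,0,0,-0.2],
    [0,10,1,-0.5,0,0,-0.2],
    [0,10,2,-0.4,0,0,-0.2],
    [0,4,1,0,0,0,-0.2],
    [0,0,0,0,0,0,-0.2],
    [0,0,0,0,0,0,-0.2],
  ],
)

```text
t: 52.1
eef_pos: [0.5214, -0.3126, 0.2539]
tool_rot: [-0.0, 1.0, 0.024, -0.001]
contact_force: [0.6, -0.2, 0.3]
gripper_width: 0.599
```

```bash
python3 - <<'E'
from h import *
im,c=wrist("w48")
a=.96; p=w((0,-120*np.cos(a-.262),192+120*np.sin(a-.262))); print(p)
rows(p-[0,0,.019],3.15,1)
E
```

```text
t 52.1 pos [ 0.5214 -0.3126  0.2539] yaw 2.72 [-1.000e-04  9.997e-01  2.370e-02 -7.000e-04] F [ 0.6 -0.2  0.3] g 0.599
[ 0.5218539  -0.30759647  0.26912241]
[0.7, -4.9, 3.8, -0.01, 0.08, -0.44]
```

View pics/w48.png

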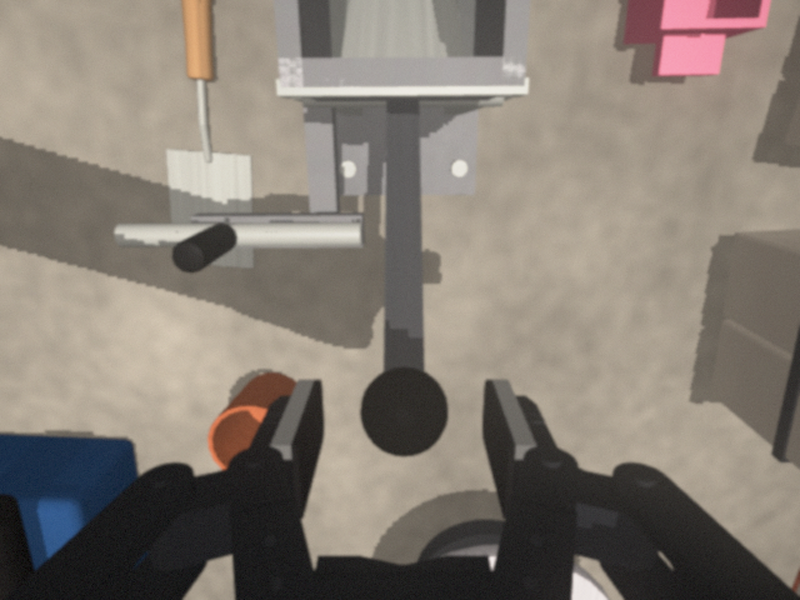

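```bash
python3 - <<'E'
from h import *
im,c=wload("w48"); print(trapang(c,404,411))
for a in (.8,.9,.96): print(a,proj(c,w((0,-120*np.cos(a-.262),192+120*np.sin(a-.262))))*1.25)
E
```

```text
(np.float64(0.5443956821893722), np.float64(0.970000000000001))
0.8 [404.7261664  415.67498408]
0.9 [404.64038708 414.38260448]
0.96 [404.56769711 411.48514608]
```

>>> apply_moves(
  increments=[
    [0.5,-5,3,0,0,-0.4,-0.2],
    [0,0,0,0,0,0,-0.2],
    [0,0,0,0,0,0,0.3],
    [0,0,0,0,0,0,1],
    [0,0,0,0,0,0,1],
    [0,0,0,0,0,0,1],
    [0,0,0,0,0,0,1],
    [0,0,0,0,0,0,1],
  ],
  grip_force=70,
)

```text
t: 53.15
eef_pos: [0.5214, -0.3064, 0.2508]
tool_rot: [-0.0, 1.0, 0.028, -0.001]
contact_force: [-0.3, -0.1, -0.1]
gripper_width: 0.264
```

```bash
python3 - <<'E'
from h import *
im,c=wrist("w49")
a=np.linspace(.96,0,12); q=np.c_[-120*np.cos(a-.262),120*np.sin(a-.262)]
print(np.diff(q,axis=0).round(1).tolist())
for x in a[[6,7,8]]: print(w((0,-120*np.cos(x-.262),192+120*np.sin(x-.262)-19)))
E
```

```text
t 53.15 pos [ 0.5214 -0.3064  0.2508] yaw 3.21 [-2.000e-04  9.996e-01  2.800e-02 -1.100e-03] F [-0.3 -0.1 -0.1] g 0.264
[[-6.4, -8.3], [-5.6, -8.8], [-4.8, -9.3], [-4.0, -9.7], [-3.1, -10.0], [-2.3, -10.2], [-1.4, -10.4], [-0.5, -10.5], [0.5, -10.5], [1.4, -10.4], [2.3, -10.2]]
[ 0.52329665 -0.33380175  0.19381777]
[ 0.52337167 -0.33516443  0.1834377 ]
[ 0.52339667 -0.33561854  0.17297818]
```

View pics/w49.png

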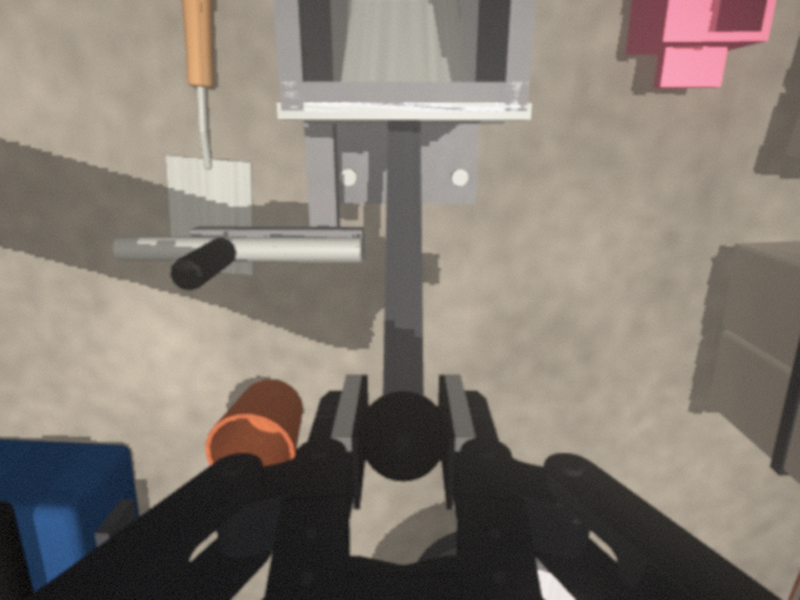

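Trap reads 0.96–0.97 (wide open). Swing closed, following the arc in two calls.

>>> apply_moves(
  increments=[
    [0,6.6,8.3,0,0,0,1],
    [0,5.8,8.8,0,0,0,1],
    [0,5,9.3,0,0,0,1],
    [0,4,9.7,0,0,0,1],
    [0,3.2,10,0,0,0,1],
    [0,2.3,10.2,0,0,0,1],
    [0,0,0,0,0,0,1],
    [0,0,0,0,0,0,1],
  ],
)

```text
t: 54.2
eef_pos: [0.524, -0.3572, 0.1952]
tool_rot: [0.014, 1.0, 0.022, 0.005]
contact_force: [1.2, -2.0, 1.3]
gripper_width: 0.002
```

```bash
python3 - <<'E'
from h import *
im,c=wrist("w50")
d=bot.get_obs()['eef_pos']+[0,0,.019]; o=w((0,0,192)); print(np.linalg.norm((d-o)[1:]), np.arctan2(d[2]-.192,-(d[1]-o[1]))+.262)
rows(w((0,-116,142)),3.15,5)
E
```

```text
t 54.2 pos [ 0.524  -0.3572  0.1952] yaw 2.57 [0.0143 0.9996 0.0224 0.0047] F [ 1.2 -2.   1.3] g 0.002
0.14274652006658559 0.41718299689538907
[-0.0, -5.3, 10.5, 0.33, -0.1, -0.11]
[0.0, -5.3, 10.5, 0.33, -0.1, -0.11]
[0.0, -5.2, 10.5, 0.33, -0.1, -0.11]
[0.1, -5.2, 10.6, 0.33, -0.1, -0.11]
[0.1, -5.1, 10.6, 0.33, -0.1, -0.11]
```

View pics/w50.png

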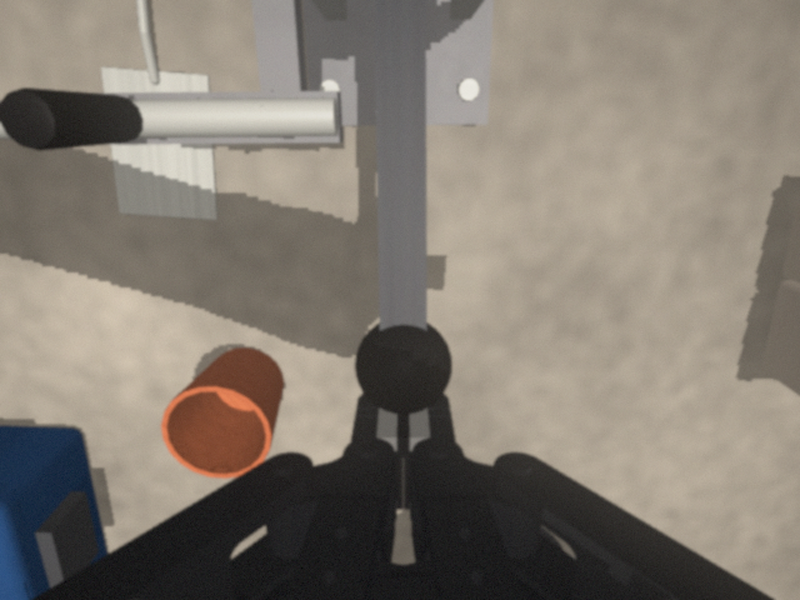

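```bash
python3 - <<'E'
from h import *
im,c=wload("w50"); b=trapang(c,404,364); print(b)
a=b[1]; p=w((0,-120*np.cos(a-.262),192+120*np.sin(a-.262))); print(p)
o=bot.get_obs(); o['eef_pos'][2]=.25
rows([p[0],-.333,.25],3.15,2,o=o)
E
```

```text
(np.float64(0.12729680585098208), np.float64(0.4650000000000005))
[ 0.52326122 -0.33315821  0.21619304]
[0.2, -11.9, -0.3, 0.81, -0.24, -0.28]
[0.2, -11.9, -0.2, 0.81, -0.24, -0.28]
```

>>> apply_moves(
  increments=[
    [0,0,-28,0,0,0,1],
    [0,0,-28,0,0,0,1],
    [0,0,0,0,0,0,1],
    [0,-12,0,0.8,-0.2,-0.3,1],
    [0,-12,0,0.8,-0.2,-0.3,1],
    [0,0,0,0,0,0,1],
    [0,0,0,0,0,0,1],
    [0,0,0,0,0,0,1],
  ],
)

```text
t: 55.25
eef_pos: [0.521, -0.3299, 0.2456]
tool_rot: [-0.003, 1.0, 0.027, -0.002]
contact_force: [-0.4, 0.8, 0.1]
gripper_width: -0.002
```

```bash
python3 - <<'E'
from h import *
im,c=wrist("w51")
rows([.5233,-.333,.235],3.15,1)
E
```

```text
t 55.25 pos [ 0.521  -0.3299  0.2456] yaw 3.14 [-0.0028  0.9996  0.0274 -0.0018] F [-0.4  0.8  0.1] g -0.002
[2.2, 3.2, 10.6, -0.33, 0.19, -0.02]
```

View pics/w51.png

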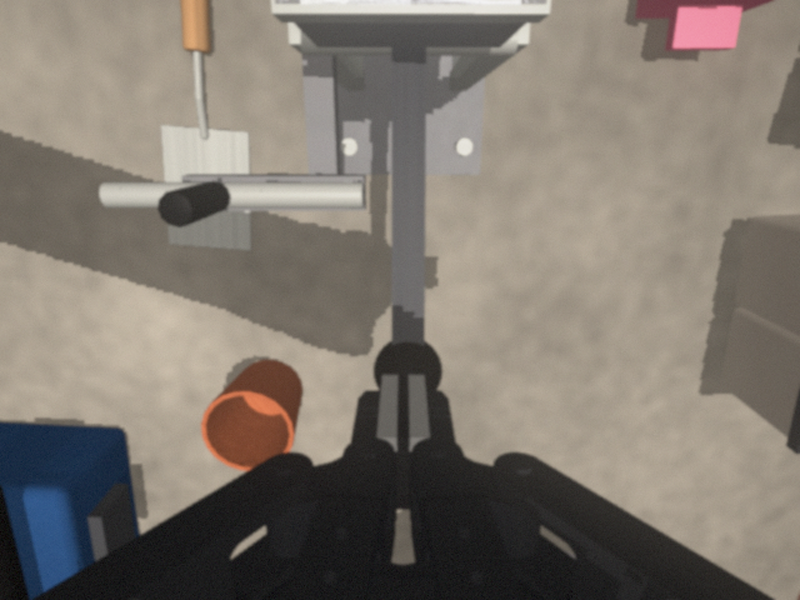

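>>> apply_moves(
  increments=[
    [1.8,2.5,4,-0.2,0,0,1],
    [0,0,8,0,0,0,1],
    [0,0,10,0,0,0,1],
    [0,0,10,0,0,0,1],
    [0,0,10,0,0,0,1],
    [0,0,10,0,0,0,1],
    [0,0,0,0,0,0,1],
    [0,0,0,0,0,0,1],
  ],
)

```text
t: 56.3
eef_pos: [0.5228, -0.334, 0.1899]
tool_rot: [-0.0, 1.0, 0.027, -0.001]
contact_force: [0.8, -0.9, 2.1]
gripper_width: 0.002
```

```bash
python3 - <<'E'
from h import *
im,c=wrist("w52")
rows([.5233,-.333,.175],3.15,1)
E
```

```text
t 56.3 pos [ 0.5228 -0.334   0.1899] yaw 3.05 [-3.000e-04  9.996e-01  2.660e-02 -1.500e-03] F [ 0.8 -0.9  2.1] g 0.002
[0.5, -1.0, 14.9, -0.03, 0.15, -0.1]
```

View pics/w52.png

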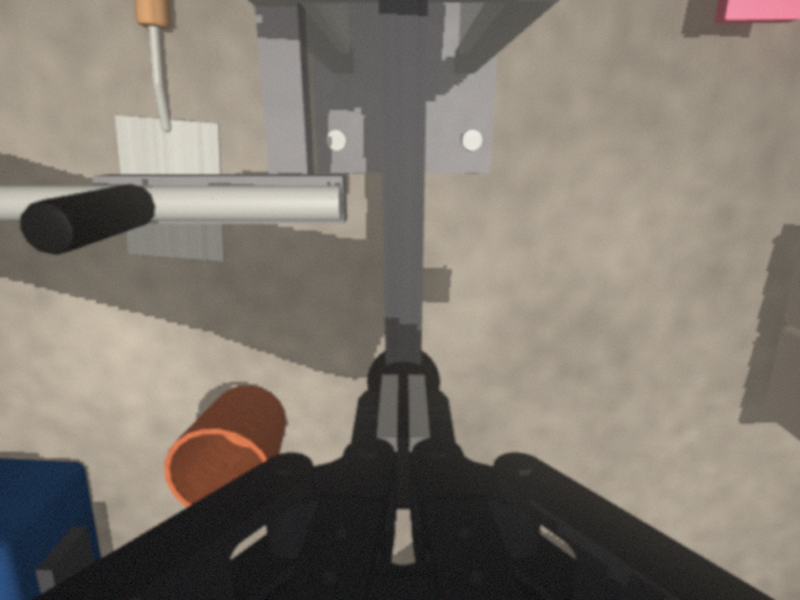

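>>> apply_moves(
  increments=[
    [0,-1,8,0,0,0,1],
    [0,0,7,0,0,0,1],
    [0,0,5,0,0,0,1],
    [0,0,5,0,0,0,1],
    [0,0,5,0,0,0,1],
    [0,0,5,0,0,0,1],
    [0,0,0,0,0,0,1],
    [0,0,0,0,0,0,1],
  ],
)

```text
t: 57.35
eef_pos: [0.5236, -0.3325, 0.1743]
tool_rot: [0.004, 1.0, 0.026, -0.0]
contact_force: [-0.2, 0.2, -0.4]
gripper_width: 0.001
```

```bash
python3 - <<'E'
from h import *
im,c=wrist("w53")
E
```

```text
t 57.35 pos [ 0.5236 -0.3325  0.1743] yaw 2.97 [ 4.000e-03  9.997e-01  2.590e-02 -4.000e-04] F [-0.2  0.2 -0.4] g 0.001
```

View pics/w53.png

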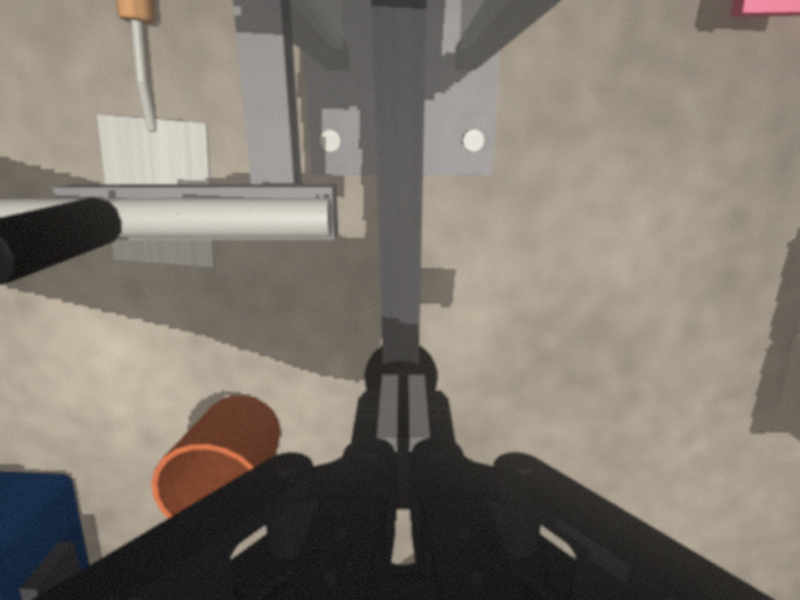

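>>> apply_moves(
  increments=[
    [0,0,4,0,0,0,1],
    [0,0,6,0,0,0,1],
    [0,0,8,0,0,0,1],
    [0,0,8,0,0,0,1],
    [0,0,8,0,0,0,1],
    [0,0,8,0,0,0,1],
    [0,0,8,0,0,0,1],
    [0,0,8,0,0,0,1],
  ],
)

```text
t: 58.4
eef_pos: [0.5243, -0.3327, 0.1722]
tool_rot: [0.014, 1.0, 0.023, -0.001]
contact_force: [-23.5, 11.7, 60.9]
gripper_width: -0.003
```

```bash
python3 - <<'E'
from h import *
print(bot.get_obs()['contact_force'],bot.get_obs()['eef_pos'])
E
```

```text
[-23.49025027  11.67038821  60.88329088] [ 0.5242967  -0.3326568   0.17218901]
```

```bash
python3 - <<'E'
from h import *
o=bot.get_obs(); o['eef_pos'][2]=.28
rows([.4475,-.275,.28],3.15,3,o=o)
E
```

```text
[-24.7, -20.4, -0.5, 0.53, 0.06, -0.17]
[-24.6, -20.4, -0.3, 0.53, 0.06, -0.17]
[-24.6, -20.5, -0.2, 0.53, 0.06, -0.17]
```

>>> apply_moves(
  increments=[
    [0,0,-10,0,0,0,1],
    [0,0,-45,0,0,0,1],
    [0,0,-50,0,0,0,0.5],
    [-24.6,-20,0,0.5,0,-0.2,-0.1],
    [-24.6,-20,0,0.5,0,-0.2,-0.1],
    [-24.6,-20,0,0.5,0,-0.2,-0.1],
    [0,0,0,0,0,0,-0.1],
    [0,0,0,0,0,0,-0.1],
  ],
  grip_force=40,
)

```text
t: 59.4
eef_pos: [0.446, -0.2713, 0.2759]
tool_rot: [-0.001, 1.0, 0.029, -0.003]
contact_force: [0.2, -0.2, -0.2]
gripper_width: 0.549
```

```bash
python3 - <<'E'
from h import *
im,c=wrist("w54")
rows([.4475,-.2745,.21],3.15,3)
E
```

```text
t 59.4 pos [ 0.446  -0.2713  0.2759] yaw 3.29 [-0.0011  0.9996  0.0287 -0.0029] F [ 0.2 -0.2 -0.2] g 0.549
[0.6, 1.2, 21.9, -0.05, 0.11, 0.05]
[0.5, 1.1, 21.9, -0.05, 0.11, 0.05]
[0.5, 1.1, 21.9, -0.05, 0.11, 0.05]
```

View pics/w54.png

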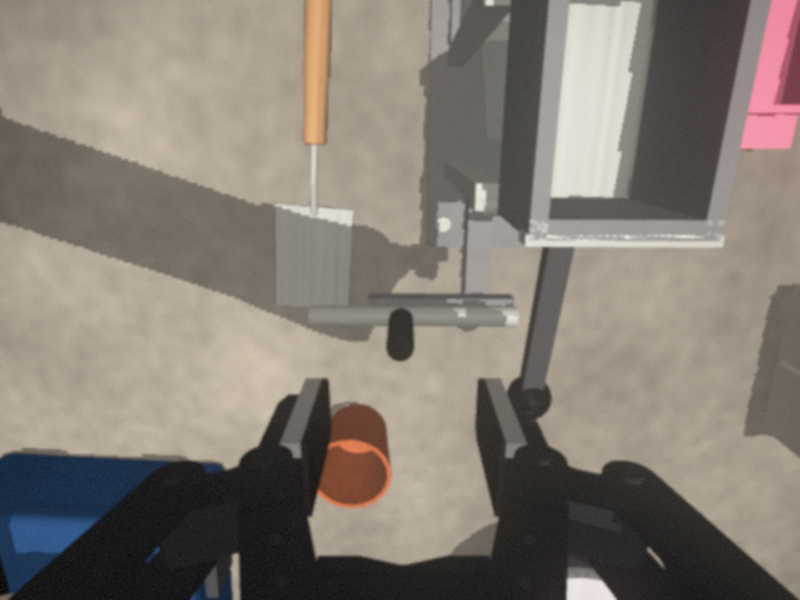

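>>> apply_moves(
  increments=[
    [0.6,1.2,22,0,0,0,-0.1],
    [0.6,1.2,22,0,0,0,-0.1],
    [0.5,1,18,0,0,0,-0.1],
    [0,0,0,0,0,0,-0.1],
    [0,0,0,0,0,0,0.3],
    [0,0,0,0,0,0,1],
    [0,0,0,0,0,0,1],
    [0,0,0,0,0,0,1],
  ],
)

```text
t: 60.45
eef_pos: [0.4516, -0.2763, 0.2121]
tool_rot: [-0.002, 1.0, 0.029, -0.002]
contact_force: [0.8, -0.5, -4.3]
gripper_width: 0.115
```

```bash
python3 - <<'E'
from h import *
im,c=wrist("w55")
E
```

```text
t 60.45 pos [ 0.4516 -0.2763  0.2121] yaw 3.27 [-0.0017  0.9996  0.0286 -0.0018] F [ 0.8 -0.5 -4.3] g 0.115
```

View pics/w55.png

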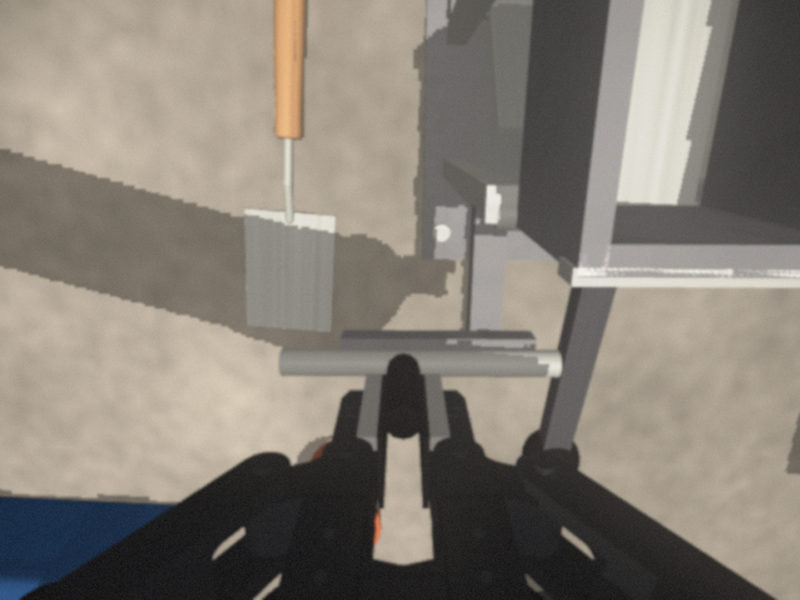

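>>> apply_moves(
  increments=[
    [6,0,0,0,0,0,1],
    [8,0,0,0,0,0,1],
    [8,0,0,0,0,0,1],
    [6,0,0,0,0,0,1],
    [4,0,0,0,0,0,1],
    [4,0,0,0,0,0,1],
    [4,0,0,0,0,0,1],
    [4,0,0,0,0,0,1],
  ],
)

```text
t: 61.5
eef_pos: [0.4747, -0.2751, 0.212]
tool_rot: [-0.004, 0.999, 0.024, -0.028]
contact_force: [-17.8, 2.8, 12.9]
gripper_width: 0.12
```

```bash
python3 - <<'E'
from h import *
im,c=wrist("w56")
E
```

```text
t 61.5 pos [ 0.4747 -0.2751  0.212 ] yaw 2.77 [-0.0039  0.9993  0.0242 -0.0279] F [-17.8   2.8  12.9] g 0.12
```

View pics/w56.png

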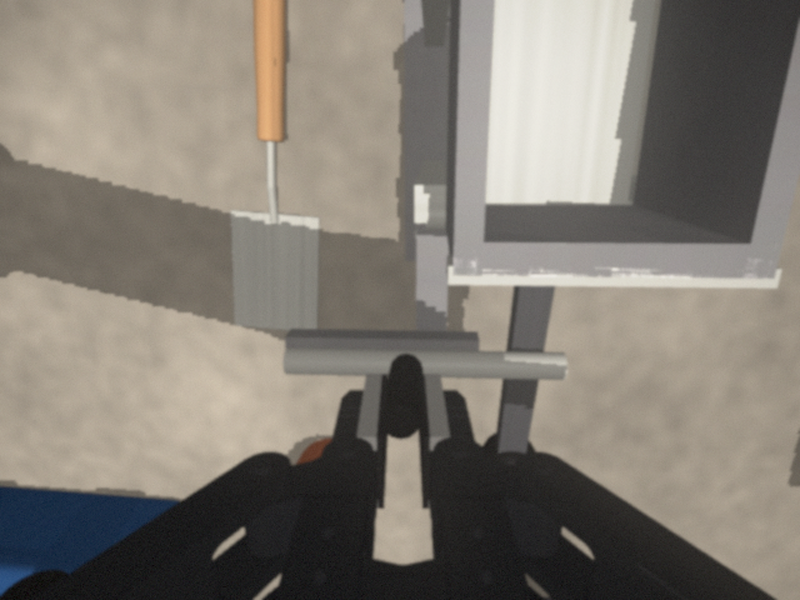

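>>> apply_moves(
  increments=[
    [0,0,0,0,0,0,1],
    [0,0,0,0,0,0,0.3],
    [0,0,0,0,0,0,-0.1],
    [0,0,0,0,0,0,-0.1],
    [0,0,-20,0,0,0,-0.1],
    [0,0,-40,0,0,0,-0.1],
    [0,0,-40,0,0,0,-0.1],
    [0,0,0,0,0,0,-0.1],
  ],
)

```text
t: 62.55
eef_pos: [0.4838, -0.2756, 0.3157]
tool_rot: [-0.004, 0.999, 0.025, -0.026]
contact_force: [0.6, 0.6, -0.3]
gripper_width: 0.549
```

```bash
python3 - <<'E'
from h import *
im,c=wrist("w57"); crop(im,240,150,460,330,3.5,"pics/w57c.png")
T=imaging.read_camera("top"); crop(T,280,200,450,310,4.7,"pics/t57.png")
im2,c2=wload("w37")
print("w37 pegtop",wp(c2,406,340,.230))
E
```

```text
t 62.55 pos [ 0.4838 -0.2756  0.3157] yaw 2.86 [-0.0036  0.9993  0.0249 -0.0259] F [ 0.6  0.6 -0.3] g 0.549
w37 pegtop [ 0.4759 -0.273   0.23  ]
```

View pics/w57.png

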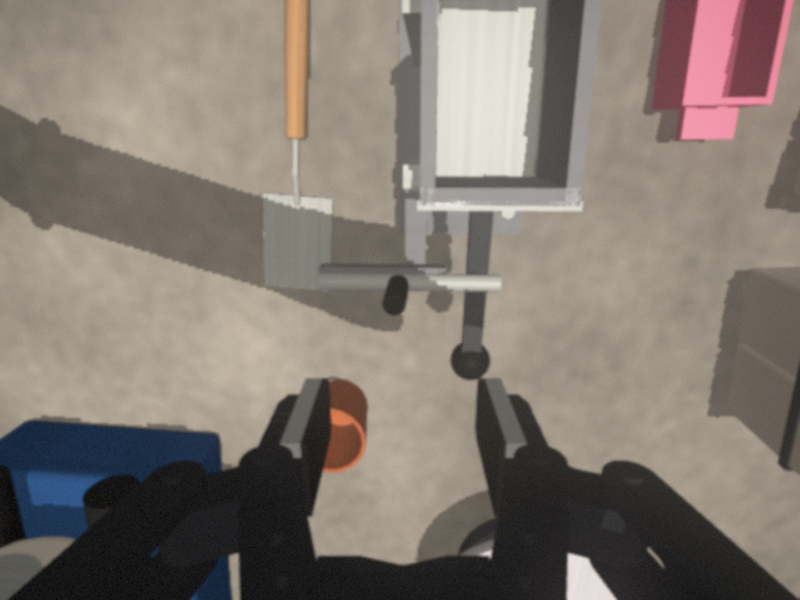

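```bash
python3 - <<'E'
from h import *
im,c=wload("w57"); print("tip",wp(c,501,283,.197),"peg",wp(c,394,305,.230),"knob",wp(c,470,361,.161),trapang(c,470,361))
im,c=wload("w37"); print("home0 tip",wp(c,407,191,.197),"knob",wp(c,527,210,.161),trapang(c,527,210))
im,c=wload("w1"); print("w1 tip",wp(c,375,574,.197,3.38,280,70),"peg",wp(c,200,647,.23,3.38,280,70), "knob",wp(c,349,715,.161,3.38,280,70))
im,c=wload("w41"); print("knob41",trapang(c,411,281))
E
```

```text
tip [ 0.531  -0.2677  0.197 ] peg [ 0.4752 -0.2729  0.23  ] knob [ 0.5228 -0.3319  0.161 ] (np.float64(0.49151425926877207), np.float64(0.005000000000000088))
home0 tip [ 0.533  -0.2699  0.197 ] knob [ 0.5233 -0.3331  0.161 ] (np.float64(0.6995380924171022), np.float64(0.025000000000000105))
w1 tip [ 0.5309 -0.2675  0.197 ] peg [ 0.4747 -0.2718  0.23  ] knob [ 0.523  -0.3314  0.161 ]
knob41 (np.float64(0.35101494639625214), np.float64(0.005000000000000088))
```

View pics/w57c.png

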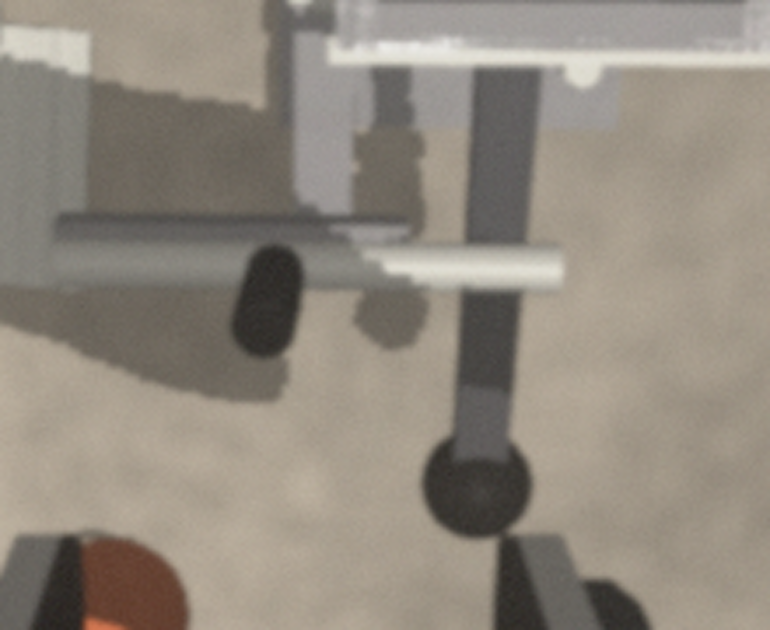

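View pics/t57.png

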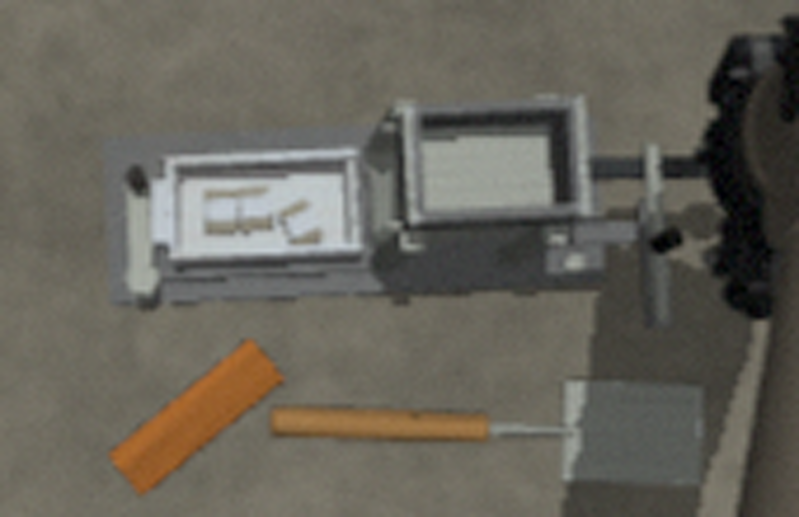

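```bash
python3 - <<'E'
from h import *
im,c=wload("w15"); crop(im,285,140,400,300,4,"pics/w15c.png")
s=imaging.read_camera("scene"); crop(s,190,100,390,310,3.6,"pics/s57.png")
E
```

```text
(no output)
```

View pics/w15c.png

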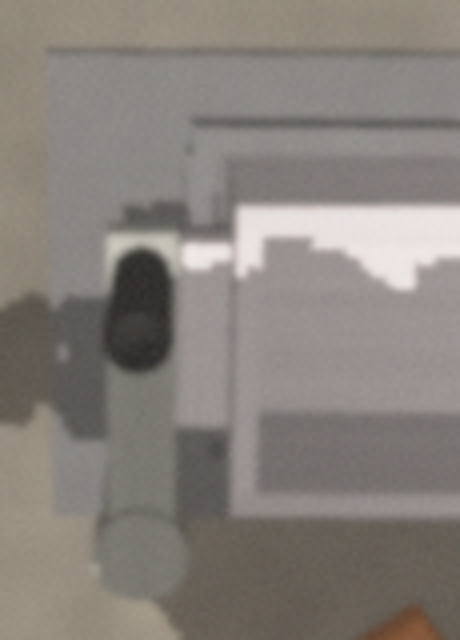

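View pics/s57.png

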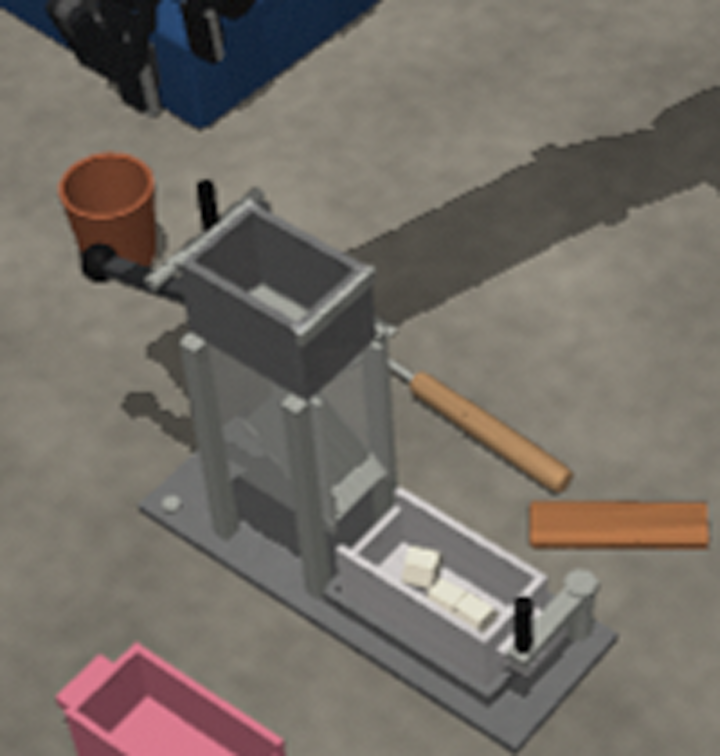

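```bash
python3 -c "
from h import *
t=imaging.read_camera('top'); cv2.imwrite('pics/tend.png',t[:,:,::-1]); print(bot.get_obs()['t'],bot.get_obs()['contact_force'])"
```

```text
62.75 [-0.4038665  -0.10001038 -0.06628415]
```

View pics/tend.png

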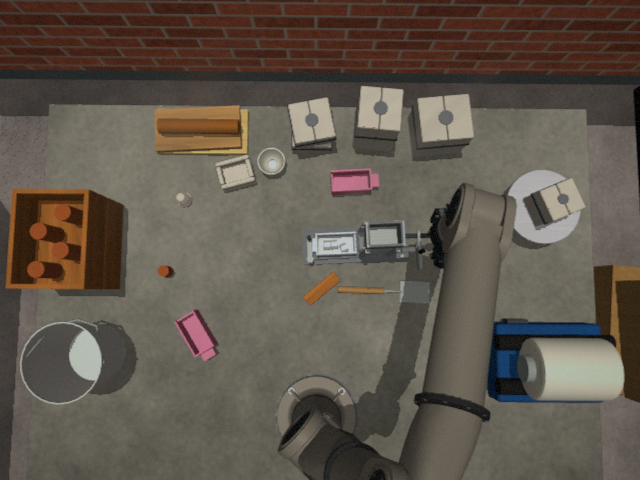

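The top view shows nothing else moved and no blocks left on the table. The three blocks are in the box at about (335,243).

```bash
python3 -c "
from station import bot
print(bot.hand_in())"
```

```text
the job is handed in; nothing more can be done
None
```

The job is done and handed in at about 63 s, in the order you asked; the hand-in reports no verdict.

- **Feed box and lever:** I set the box flat in its pocket with the tab away from the hopper, and swung the lever to its stop over the tab. The wrist view shows it square across the tab.
- **Blocks:** Three blocks were present this run. All three went into the hopper while the trap was still bolted.
- **Emptying the hopper:** I drew the bolt about 30 mm and opened the trap to its stop, read in the pictures as about 0.97 rad. All three blocks slid into the box.
- **Closing up:** The trap reads about 0.005 rad closed. The bolt's peg and rod tip are back within 1 mm of where they started.
- **Last pictures:** They show three blocks in the box, the hopper empty, the lever shut and the other things on the bench where they were. The robot was touching nothing.

What went less smoothly:

- **Grip slips:** The gripper slipped off the ball knob twice. While opening it slid onto the arm just beside the knob, and pulling there held the trap at its stop. While closing it came off completely, so I pressed the knob down from above with the fingers shut.
- **Push at the stop:** That push read about 61 N vertically at the closed stop. It was the fingertips on the knob, not the arm or the gripper's body, and below the 120 N wrist limit.
- **Bolt when re-gripped:** The drawn bolt was probably dragged a few millimetres as the gripper closed on it again; it was pushed home right after.

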